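# Close the belt-guard cover and lock it with the detent sleeve

### The job

Put the loose cover plate back on the sloping face of the grinder's belt housing, so that both its holes drop over the stud and the post and it lies flat on the face. Then slide the long steel sleeve down the post, past the sprung balls until it clicks and sits on the cover, and let go. Leave the low ring and the tin near the housing where they are.

Things in the scene. Friction and masses are not known exactly. Their poses are not given: they have to be found in the camera images.
- face: sloping top face of the grey belt housing, 100 mm (x, up the slope) by 212 mm (y); origin at the middle of its surface, z square out of it. It leans 25 degrees from level towards the robot: z points up and back at the robot. The housing is fixed, in a different place and yaw (0.2 rad either way) each time. Stud and post stand square on it; their axes are at x = 0, y = -65 and +65 mm
- stud_top (a point): centre of the top of the short locating stud, 24 mm out from the face at y = -65 mm; 28 mm diameter, its top 7 mm bevelled to 18 mm. Axes as the face's
- post_tip (a point): centre of the top of the long locking post, 90 mm out from the face at y = +65 mm. Axes as the face's. The post is 20 mm in diameter, its top 8 mm tapering to 10 mm; its foot is 28 mm in diameter for the first 6 mm, then tapers to 20 mm at 9.5 mm out from the face
- detent (a point): point on the post's axis level with two sprung steel balls, 75.2 mm out from the face; axes as the face's. The balls (14 mm diameter) stand 4 mm out of the post on its +y and -y sides. The sleeve's lower end must press both in (a push of about 8 to 12 N, more than its weight); they then rub lightly in its bore, and spring out as its upper end clears them, in its last 6 mm
- cover_grip (a point): the cover: aluminium plate 80 (x) by 190 (y) by 10 mm, 0.42 kg, with 32 mm through holes at y = +65 and -65 mm (2 mm of room round stud and post foot; they pass the balls freely). Dark steel grip bar in its middle, 14 (x) by 30 mm (y), from 10 to 62 mm above the underside. This point: middle of the bar, 36 mm above the underside, z out of the plate. Starts flat, bar up; fits either way round
- sleeve_center (a point): the locking sleeve: plain steel tube 60 mm long, 48 mm outside, 24 mm bore, 0.25 kg, standing upright on the bench at first. This point: its centre, half-way up, z along the tube; either end may go first. In place it sits on the cover round the post, centre 40 mm out from the face, upper end just below the balls, which spring out again over it
- spacer: bystander: a low steel ring, 68 mm outside, 36 mm bore, 22 mm tall (not the sleeve); origin under its centre
- tin: bystander: a closed tin, 64 mm across, 50 mm tall; origin under its centre

How it is judged (in metres and radians):
On the way, in this order (a step that is already met when the one before it is completed fails the run):
1. the cover lies flat on the sloping face with both holes over the stud and the post (x of cover_grip in the frame of face between -0.005 and 0.005 m and y of cover_grip in the frame of face between -0.005 and 0.005 m and z of cover_grip in the frame of face between 0.033 and 0.039 m and angle between the z axis of cover_grip and the z axis of face, either way round below 0.06 rad and angle between the y axis of cover_grip and the y axis of face, either way round below 0.12 rad), for 0.2 s.
2. the sleeve is down the post past the balls, on the cover (x of sleeve_center in the frame of face between -0.005 and 0.005 m and y of sleeve_center in the frame of face between 0.06 and 0.07 m and z of sleeve_center in the frame of face between 0.0365 and 0.0435 m and angle between the z axis of sleeve_center and the z axis of face, either way round below 0.08 rad), for 0.2 s.
At the end, for the whole second after the job is handed in: Cover flat on the face over stud and post (5 mm along the face, 3 mm out of it, 3.4 degrees flat, 7 degrees about the normal); sleeve round the post on the cover below the balls (3.5 mm along the post, 5 mm across, 4.6 degrees); both at rest (all of step 1 and all of step 2 and linear speed of each of cover, sleeve below 0.02 m/s); the robot touches nothing.
It fails at once if the low ring (spacer) or the tin is moved more than 30 mm (distance of any of spacer, tin from where it was at the start of the episode above 0.03 m).
It also fails if it takes over 64 s, if anything falls off the work surface, if the arm or the gripper's body presses on something with over 40 N, if the wrist force passes 120 N, or if a joint passes its speed limit or range.

### The arm

A 6-joint arm with a two-finger parallel gripper is mounted at the origin on the work surface. World frame = base frame: x ahead of the robot, y to its left, z up, the work surface at z = 0. Lengths are in mm, angles in degrees, forces in N, time in s.
With the tool pointing down it reaches from about 300 to 850 mm from the base axis. Payload 4.2 kg.
Tool frame: the origin (TCP) lies at the very end of the fingers, on their centre line; the grasp point (between the pads) lies 19 mm behind it; z points along the fingers, y is the direction in which the jaws open and shut (so a half turn about z gives the same grasp; the last joint's range is limited). The gripper opens to 91 mm and grips with 3 to 60 N. Pads are 32 mm wide; open, the fingers measure 118 mm over their backs; the gripper's body (76 mm by 178 mm) begins 60 mm behind the grasp point.
Start: joints at [71.562, 18.312, 89.639, -0, 72.044, -1.146], TCP at [170.915, 549.028, 213.976] pointing down, gripper open.
Joint ranges: [-177.97, 177.97], [-48.28, 115.42], [12.27, 149.76], [-77.06, 257.06], [2.81, 150.46], [-146.56, 146.56]. Speed limits (degrees/s): [147.25, 147.25, 180, 180, 180, 180].

### API

Orientations are given as [roll, pitch, yaw] about the fixed x, y, z axes, in that order (R = Rz(yaw) Ry(pitch) Rx(roll)).
In Python, from workcell import telemetry, grab_frame, job gives the robot as it stands.
- The arm moves only by the tool drive_tool, never from a script. Its argument "moves" is a list of rows, each an object of numbers: "claw": the closure, from -1 (fully open) to 1 (shut); "dx", "dy", "dz": the shift along the tool's x, y, z in units of 20 mm (1.0 is 20 mm); "yaw": the turn about the tool's z in units of 0.15 rad (1.0 is 0.15 rad). In form: [{"claw": .., "dx": .., "dy": .., "dz": .., "yaw": ..}, ...]. A call has 1 to 5 rows; each row shifts and turns the pose as measured when the row begins, along the tool's axes as they then stand; what a row does not reach is not made up. A row lasts 1/8 s, in which the tool goes at most 62.5 mm and 10.7 degrees, less where a joint would pass 70% of its speed; a pose out of reach is approached as far as the arm can. A call with a number of a shift or a turn outside -1 to 1 is refused whole. A call with a gripper value outside its range is refused whole. The fingers move at their own pace and stop on an object; "grip_force" is the grip in N (left out, the last holds). Time passes only in rows, so rows that do not move let the fingers close. It gives the time, the measured TCP pose, the force and the opening at its end, in the units of the state.
- telemetry.state(): the state, without advancing time (a new reading comes with each control period).
- grab_frame(name): name is "side" or "top" or "wrist"; returns a dict with "color" (420x560x3 uint8, blue, green, red), "vertical_fov" (degrees; the focal length in pixels is half the picture's height over the tangent of half this angle, whatever the lens; pixels are square), "cx", "cy" (the principal point, pixels), "dist" ([k1, k2, p1, p2, k3] as OpenCV has them; the pictures are not rectified), "pose" (4x4, takes a point from camera to world coordinates). Camera axes: x right, y down, z forward; pixel columns grow to the right and rows downward; lengths in mm; the calibration is good to about 2 mm. A picture is of the moment at which its call begins. There is no depth.
- job.job_done(): hands the job in, once; it reports no verdict.
The state is a dict: "time_s": time; "qpos": joint angles; "qvel": joint speeds; "effort": joint torques, N m; "ee_pos": TCP position; "ee_rot": TCP orientation; "force": force on the tool from outside, world axes, zero at the start; "torque": the same for the moment, N m; "gripper_width": finger opening in mm.
Only numpy, scipy, OpenCV 4.12 (cv2) and the standard library are available. Lean on these libraries where they do the work, as an engineer would, in place of code of your own. Each camera call takes 0.05 s, during which the arm holds its last target.

## Working session

There is one attempt and no reset: what is moved stays moved. The work goes in short steps, Python scripts to look and compute and a tool call to move; the robot and the scene stay as the last step left them, time stands still between calls to the robot, and variables do not carry over. Pictures are saved under pics/ and viewed, and the job is handed in when it is done.

Besides the shell and the picture viewer there is one more tool, called after ">>>" in YAML: its name, and indented under it one key for each argument. drive_tool: Moves the arm, as the interface text tells. Its arguments: {"type":"object","properties":{"moves":{"type":"array"},"grip_force":{"type":"number"}},"required":["moves"]}

```bash
mkdir -p pics; ls; python3 - <<'E'
from workcell import telemetry, grab_frame, job
import cv2, numpy as np
print(telemetry.state())
for n in ["side","top","wrist"]:
    f=grab_frame(n); cv2.imwrite(f"pics/{n}0.png",f["color"])
    print(n,{k:(np.round(v,4).tolist() if k!="color" else 0) for k,v in f.items()})
E
```

```text
pics
{'time_s': 0.0, 'qpos': array([ 7.15626843e+01,  1.83507369e+01,  8.97067212e+01, -5.17948807e-04,
        7.20432538e+01, -1.14607403e+00]), 'qvel': array([-0.01373355, -0.02834793,  0.18429909, -0.02784683, -0.01108358,
        0.0297748 ]), 'effort': array([ 4.66742895e-04, -4.12448502e+01, -2.31971258e+01,  7.26745580e-02,
        4.58617788e-02, -1.43189372e-04]), 'ee_pos': array([170.74983906, 548.53155025, 213.1272084 ]), 'ee_rot': array([-1.79899298e+02, -1.52204058e-03,  1.62708917e+02]), 'force': array([-0.14450446, -0.44461205, -0.00723695]), 'torque': array([ 0.03665089,  0.00318207, -0.04697056]), 'gripper_width': 91.05168345438783}
side {'color': 0, 'vertical_fov': 42.0845, 'cx': 275.7535, 'cy': 205.7522, 'dist': [-0.0945, 0.0, 0.0, 0.0, 0.0], 'pose': [[0.8772, -0.3428, 0.3363, 93.2899], [-0.4798, -0.6536, 0.5853, -734.3062], [0.0192, -0.6747, -0.7378, 1044.0683], [0.0, 0.0, 0.0, 1.0]]}
top {'color': 0, 'vertical_fov': 53.8765, 'cx': 282.5404, 'cy': 205.5739, 'dist': [-0.1053, 0.0, 0.0, 0.0, 0.0], 'pose': [[0.0049, -0.998, 0.0635, 452.3883], [-1.0, -0.0048, 0.0015, 19.9308], [-0.0011, -0.0635, -0.998, 971.8291], [0.0, 0.0, 0.0, 1.0]]}
wrist {'color': 0, 'vertical_fov': 60.7153, 'cx': 281.0059, 'cy': 209.5563, 'dist': [-0.0254, 0.0, 0.0, 0.0, 0.0], 'pose': [[0.2961, 0.9166, 0.2685, 94.3533], [0.9552, -0.2836, -0.0852, 572.5679], [-0.002, 0.2817, -0.9595, 383.7993], [0.0, 0.0, 0.0, 1.0]]}
```

View pics/side0.png

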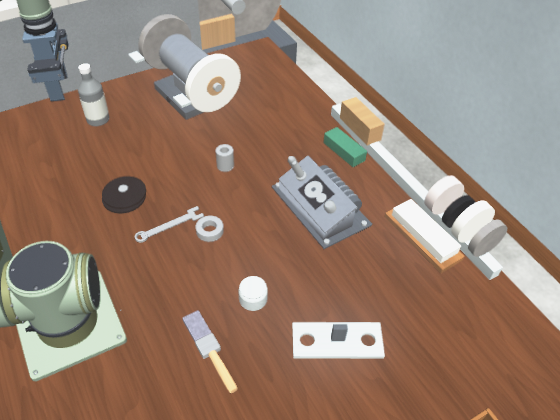

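View pics/top0.png

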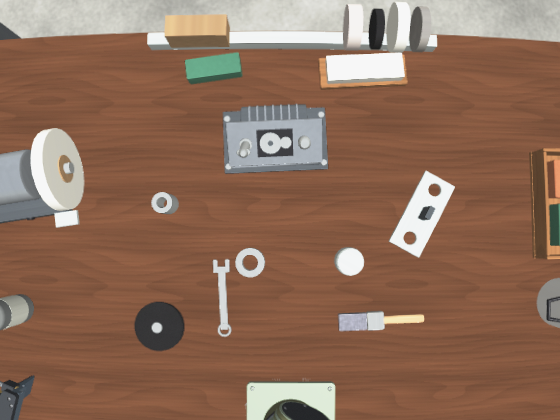

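View pics/wrist0.png

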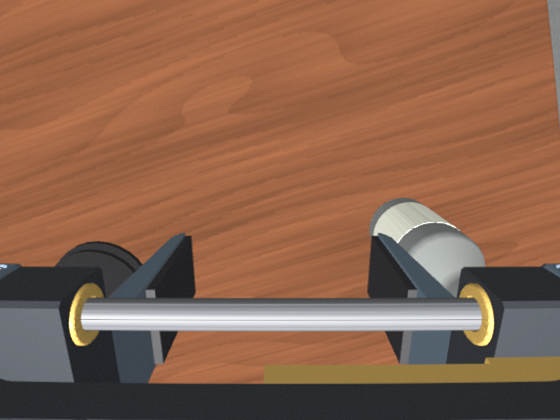

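```bash
cat > h.py <<'E'
from workcell import telemetry, grab_frame, job
import cv2, numpy as np
from scipy.optimize import least_squares
def cam(f):
    fl=f["color"].shape[0]/2/np.tan(np.radians(f["vertical_fov"]/2))
    K=np.array([[fl,0,f["cx"]],[0,fl,f["cy"]],[0,0,1.]])
    return K,np.array(f["dist"],float),np.array(f["pose"])
def proj(c,P):
    K,d,T=c; Ti=np.linalg.inv(T); P=np.atleast_2d(P).astype(float)
    rv=cv2.Rodrigues(Ti[:3,:3])[0]
    return cv2.projectPoints(P.reshape(-1,1,3),rv,Ti[:3,3],K,d)[0].reshape(-1,2)
def ray(c,uv):
    K,d,T=c
    n=cv2.undistortPoints(np.array(uv,float).reshape(-1,1,2),K,d).reshape(-1,2)
    D=np.c_[n,np.ones(len(n))]@T[:3,:3].T
    return T[:3,3],D
def onz(c,uv,z):
    o,D=ray(c,uv); return o+D*((z-o[2])/D[:,2])[:,None]
def tri(cs,uvs):
    A=np.zeros((3,3));b=np.zeros(3)
    for c,uv in zip(cs,uvs):
        o,D=ray(c,[uv]); d=D[0]/np.linalg.norm(D[0]); M=np.eye(3)-np.outer(d,d); A+=M;b+=M@o
    return np.linalg.solve(A,b)
import pickle
def save(n,name):
    f=grab_frame(n); cv2.imwrite(f"pics/{name}.png",f["color"]); pickle.dump(f,open(f"pics/{name}.pkl","wb")); return f
def load(name): return pickle.load(open(f"pics/{name}.pkl","rb"))
def crop(f,x0,y0,w,h,s,name,pts=()):
    im=cv2.resize(f["color"][y0:y0+h,x0:x0+w],None,fx=s,fy=s,interpolation=cv2.INTER_CUBIC)
    for p in pts:
        cv2.circle(im,(int((p[0]-x0+.5)*s),int((p[1]-y0+.5)*s)),2,(0,0,255),-1)
    for i in range(0,w,10):
        cv2.line(im,(i*s,0),(i*s,6 if i%50 else 14),(0,255,255),1)
        if i%20==0: cv2.putText(im,str(x0+i),(i*s,24),0,.4,(0,255,255),1)
    for i in range(0,h,10):
        cv2.line(im,(0,i*s),(6,i*s),(0,255,255),1)
        if i%20==0: cv2.putText(im,str(y0+i),(8,i*s+4),0,.4,(0,255,255),1)
    cv2.imwrite(f"pics/{name}.png",im)
E
python3 - <<'E'
from h import *
f=save("top","t1"); crop(f,215,95,125,85,6,"t1h"); crop(f,380,165,80,95,6,"t1c"); crop(f,140,180,50,45,8,"t1s")
g=save("side","s1"); crop(g,265,140,115,110,5,"s1h"); crop(g,285,310,110,60,6,"s1c"); crop(g,205,135,40,45,8,"s1s")
E
```

```text
(no output)
```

View pics/t1h.png

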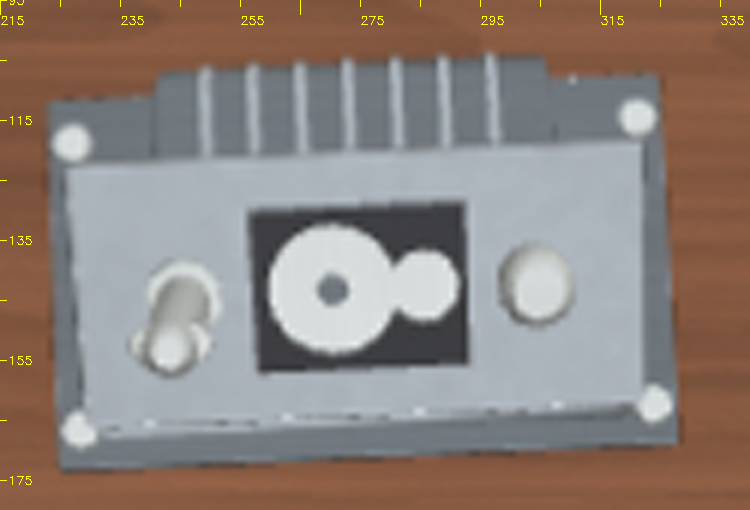

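View pics/s1h.png

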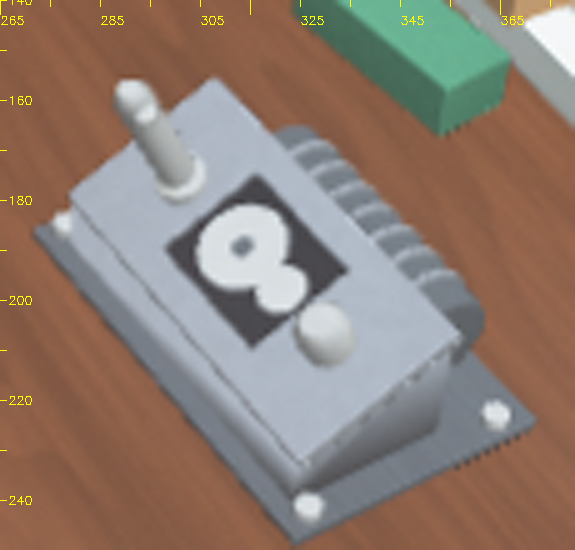

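View pics/t1c.png

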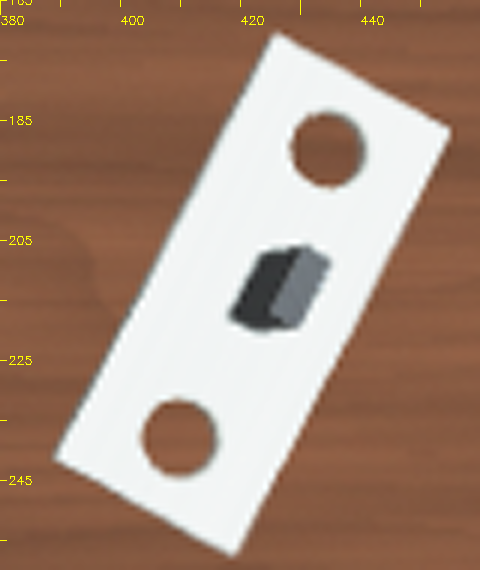

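View pics/s1c.png

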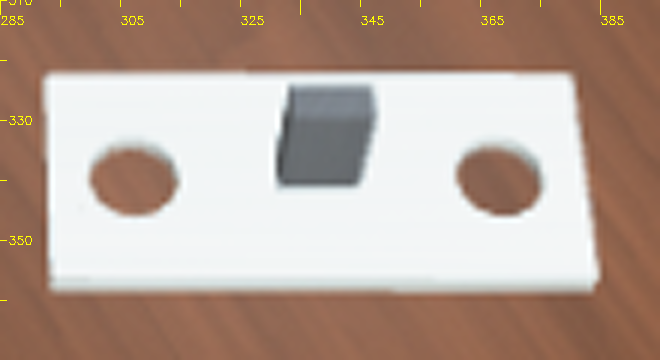

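View pics/t1s.png

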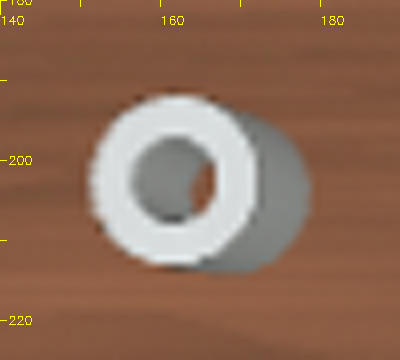

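View pics/s1s.png

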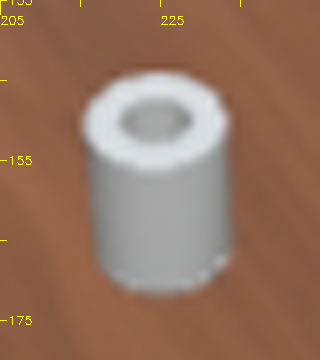

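```bash
cat > fit.py <<'E'
from h import *
t=load("t1");s=load("s1");ct=cam(t);cs=cam(s)
def px(off,sc,l): return np.array([[off[0]+(a+.5)/sc-.5,off[1]+(b+.5)/sc-.5] for a,b in l])
# face
F=np.array([[50,106,0],[50,-106,0],[-50,-106,0],[-50,106,0],[0,65,90],[0,-65,24],[0,65,6]],float)
ut=px((215,95),6,[(68,168),(643,143),(643,402),(87,432),(170,349),(540,289),(184,302)])
us=px((265,140),5,[(216,77),(460,340),(303,468),(70,190),(128,94),(326,320),(180,177)])
def Rf(yaw,tilt=25):
    a=np.radians(tilt);c,s_=np.cos(yaw),np.sin(yaw)
    # face x up the slope (away), z up and back
    Rz=np.array([[c,-s_,0],[s_,c,0],[0,0,1]]); Ry=np.array([[np.cos(a),0,-np.sin(a)],[0,1,0],[np.sin(a),0,np.cos(a)]])
    return Rz@Ry
def W(p): return F@Rf(p[3],p[4] if len(p)>4 else 25).T+p[:3]
def res(p,sep=0): 
    P=W(p); r=np.r_[proj(ct,P)-ut,proj(cs,P)-us]
    return r if sep else r.ravel()
for p0 in ([600,0,60,0],[600,0,60,0,25.]):
    r=least_squares(res,p0,loss="soft_l1"); print(np.round(r.x,3),np.degrees(r.x[3])); print(np.round(res(r.x,1),1).tolist())
for i in range(7): print(i,np.round(tri([ct,cs],[ut[i],us[i]]),1),np.round(W(r.x)[i],1))
# cover
C=np.array([[0,65,10],[0,-65,10],[-40,95,10],[40,95,10],[40,-95,10],[-40,-95,10],[0,0,62]],float)
uc=px((380,165),6,[(328,150),(179,438),(276,33),(451,130),(236,556),(54,458),(300,288)])
uss=px((285,310),6,[(500,180),(134,177),(572,74),(598,280),(51,280),(45,74),(333,103)])
def res2(p,sep=0):
    c,s_=np.cos(p[2]),np.sin(p[2]); P=C@np.array([[c,-s_,0],[s_,c,0],[0,0,1]]).T+[p[0],p[1],0]
    r=np.r_[proj(ct,P)-uc,proj(cs,P)-uss]; return r if sep else r.ravel()
r2=least_squares(res2,[450,-330,-.37],loss="soft_l1") if 0 else least_squares(res2,[450,-330,-.37-np.pi/2],loss="soft_l1")
print("cover",r2.x,np.degrees(r2.x[2])); print(np.round(res2(r2.x,1),1).tolist())
# sleeve
a=px((140,180),8,[(174,180)]);b=px((205,135),8,[(156,120)])
print("sleeve",tri([ct,cs],[a[0],b[0]]),onz(ct,a,60),onz(cs,b,60))
for n,uv in (("ring",(250,263)),("tin",(350,261))): print(n,onz(ct,[uv],22 if n=="ring" else 50))
E
python3 fit.py
```

```text
[652.461  39.43   60.809  -6.232] -357.0574200288069
[[-0.4, -0.4], [0.0, -0.7], [0.5, 0.0], [0.3, -0.7], [-0.1, 0.6], [-0.1, 0.5], [0.3, -0.8], [-0.1, 0.1], [0.4, -1.0], [-0.6, -0.4], [-0.6, 1.3], [0.1, -0.3], [-1.5, 0.7], [0.2, 0.3]]
[652.247  39.415  60.753  -6.231  24.275] -356.98260815490954
[[-0.4, -0.3], [-0.0, -0.7], [0.6, 0.1], [0.3, -0.4], [-0.1, 0.2], [-0.1, 0.4], [0.3, -0.7], [-0.1, 0.3], [0.4, -0.9], [-0.7, -0.5], [-0.8, 1.3], [0.4, -0.5], [-1.4, 0.6], [0.1, 0.4]]
0 [691.2 146.3  83.7] [692.2 147.7  81.3]
1 [702.4 -64.3  79. ] [703.3 -64.   81.3]
2 [614.  -68.3  36.5] [612.3 -68.8  40.2]
3 [601.  142.1  45.5] [601.2 142.9  40.2]
4 [612.  102.7 141.1] [611.9 102.4 142.8]
5 [647.6 -26.7  84.2] [645.8 -26.   82.6]
6 [645.2 104.4  67.7] [646.4 104.2  66.2]
cover [ 496.90636489 -309.05696902   -2.06729181] -118.44709579878811
[[0.7, -0.3], [0.6, 0.0], [0.4, 0.1], [0.2, 0.2], [0.0, -0.2], [0.7, -0.2], [0.8, -0.3], [-0.2, -0.9], [-0.3, -0.5], [-0.6, 0.3], [-0.1, -0.5], [-0.2, -0.4], [-0.1, 0.1], [-0.2, -0.5]]
sleeve [517.2151612  292.30763085  58.90803369] [[516.97855735 292.06268025  60.        ]] [[516.90012518 291.08012317  60.        ]]
ring [[380.76623152  95.15608648  22.        ]]
tin [[ 388.15600139 -129.52309024   50.        ]]
```

```bash
cat > plan.py <<'E'
import sys,json
from h import *
from scipy.spatial.transform import Rotation as Ro
def plan(tgt,psi,n=5,smax=1.0,claw=-1,gain=1.0):
    s=telemetry.state(); p=np.array(s["ee_pos"]); R=Ro.from_euler("xyz",s["ee_rot"],degrees=True).as_matrix()
    rows=[]
    yaw0=s["ee_rot"][2]
    for i in range(n):
        d=R.T@(np.array(tgt)-p)/20*gain
        y=np.degrees(np.arctan2(R[1,0],R[0,0])); e=-((psi-y+180)%360-180)/np.degrees(.15)
        m=max(1,np.abs(d).max()/smax); d=np.round(d/m,2); e=round(float(np.clip(e,-1,1)),2)
        rows.append({"claw":claw,"dx":d[0],"dy":d[1],"dz":d[2],"yaw":e})
        p=p+R@d*20; R=R@Ro.from_euler("z",e*.15).as_matrix()
    print("t",round(s["time_s"],2),"pos",np.round(s["ee_pos"],1),"rot",np.round(s["ee_rot"],1),"F",np.round(s["force"],1),"T",np.round(s["torque"],2),"w",round(s["gripper_width"],1))
    print(json.dumps(rows)); print("end",np.round(p,1))
if __name__=="__main__":
    a=[float(x) for x in sys.argv[1:]]
    plan(a[:3],a[3],int(a[4]) if len(a)>4 else 5,a[5] if len(a)>5 else 1,a[6] if len(a)>6 else -1)
E
python3 plan.py 497 -309 230 61.55 5
```

```text
t 0.25 pos [170.8 548.8 213.6] rot [-180.    -0.   162.7] F [-0.1 -0.4 -0.9] T [-0.01 -0.05  0.02] w 91.0
[{"claw": -1, "dx": -0.78, "dy": -1.0, "dz": -0.02, "yaw": 1.0}, {"claw": -1, "dx": -1.0, "dy": -0.94, "dz": -0.02, "yaw": 1.0}, {"claw": -1, "dx": -1.0, "dy": -0.69, "dz": -0.02, "yaw": 1.0}, {"claw": -1, "dx": -1.0, "dy": -0.49, "dz": -0.02, "yaw": 1.0}, {"claw": -1, "dx": -1.0, "dy": -0.32, "dz": -0.02, "yaw": 1.0}]
end [213.5 436.3 215.7]
```

>>> drive_tool:
  moves:
    - {"claw": -1, "dx": -0.78, "dy": -1.0, "dz": -0.02, "yaw": 1.0}
    - {"claw": -1, "dx": -1.0, "dy": -0.94, "dz": -0.02, "yaw": 1.0}
    - {"claw": -1, "dx": -1.0, "dy": -0.69, "dz": -0.02, "yaw": 1.0}
    - {"claw": -1, "dx": -1.0, "dy": -0.49, "dz": -0.02, "yaw": 1.0}
    - {"claw": -1, "dx": -1.0, "dy": -0.32, "dz": -0.02, "yaw": 1.0}
  grip_force: 15

```text
time_s: 0.88
ee_pos: [213.1, 433.4, 214.5]
ee_rot: [-179.9, 0.1, 118.5]
force: [0.4, 0.6, -0.1]
gripper_width: 91.4
```

```bash
python3 plan.py 497 -309 230 61.55 5
```

```text
t 0.88 pos [213.1 433.4 214.5] rot [-1.799e+02  1.000e-01  1.185e+02] F [ 0.4  0.6 -0.1] T [0.01 0.02 0.03] w 91.4
[{"claw": -1, "dx": -1.0, "dy": -0.13, "dz": -0.02, "yaw": 1.0}, {"claw": -1, "dx": -1.0, "dy": 0.02, "dz": -0.02, "yaw": 1.0}, {"claw": -1, "dx": -1.0, "dy": 0.17, "dz": -0.02, "yaw": 1.0}, {"claw": -1, "dx": -1.0, "dy": 0.33, "dz": -0.02, "yaw": 1.0}, {"claw": -1, "dx": -1.0, "dy": 0.51, "dz": -0.02, "yaw": 1.0}]
end [250.4 336.3 216.7]
```

>>> drive_tool:
  moves:
    - {"claw": -1, "dx": -1.0, "dy": -0.13, "dz": -0.02, "yaw": 1.0}
    - {"claw": -1, "dx": -1.0, "dy": 0.02, "dz": -0.02, "yaw": 1.0}
    - {"claw": -1, "dx": -1.0, "dy": 0.17, "dz": -0.02, "yaw": 1.0}
    - {"claw": -1, "dx": -1.0, "dy": 0.33, "dz": -0.02, "yaw": 1.0}
    - {"claw": -1, "dx": -1.0, "dy": 0.51, "dz": -0.02, "yaw": 1.0}

```text
time_s: 1.5
ee_pos: [250.1, 332.3, 216.7]
ee_rot: [180.0, 0.1, 74.1]
force: [-0.4, -0.3, 1.0]
gripper_width: 91.0
```

```bash
python3 plan.py 497 -309 230 61.55 25
```

```text
t 1.5 pos [250.1 332.3 216.7] rot [1.80e+02 1.00e-01 7.41e+01] F [-0.4 -0.3  1. ] T [-0.08  0.09 -0.01] w 91.0
[{"claw": -1, "dx": -1.0, "dy": 0.75, "dz": -0.02, "yaw": 1.0}, {"claw": -1, "dx": -0.98, "dy": 1.0, "dz": -0.02, "yaw": 0.45}, {"claw": -1, "dx": -0.85, "dy": 1.0, "dz": -0.02, "yaw": 0.0}, {"claw": -1, "dx": -0.86, "dy": 1.0, "dz": -0.02, "yaw": 0.0}, {"claw": -1, "dx": -0.85, "dy": 1.0, "dz": -0.02, "yaw": 0.0}, {"claw": -1, "dx": -0.86, "dy": 1.0, "dz": -0.02, "yaw": 0.0}, {"claw": -1, "dx": -0.85, "dy": 1.0, "dz": -0.02, "yaw": 0.0}, {"claw": -1, "dx": -0.86, "dy": 1.0, "dz": -0.02, "yaw": 0.0}, {"claw": -1, "dx": -0.85, "dy": 1.0, "dz": -0.02, "yaw": 0.0}, {"claw": -1, "dx": -0.86, "dy": 1.0, "dz": -0.02, "yaw": 0.0}, {"claw": -1, "dx": -0.85, "dy": 1.0, "dz": -0.02, "yaw": 0.0}, {"claw": -1, "dx": -0.86, "dy": 1.0, "dz": -0.03, "yaw": 0.0}, {"claw": -1, "dx": -0.85, "dy": 1.0, "dz": -0.02, "yaw": 0.0}, {"claw": -1, "dx": -0.86, "dy": 1.0, "dz": -0.03, "yaw": 0.0}, {"claw": -1, "dx": -0.85, "dy": 1.0, "dz": -0.02, "yaw": 0.0}, {"claw": -1, "dx": -0.86, "dy": 1.0, "dz": -0.03, "yaw": 0.0}, {"claw": -1, "dx": -0.85, "dy": 1.0, "dz": -0.02, "yaw": 0.0}, {"claw": -1, "dx": -0.86, "dy": 1.0, "dz": -0.03, "yaw": 0.0}, {"claw": -1, "dx": -0.85, "dy": 1.0, "dz": -0.02, "yaw": 0.0}, {"claw": -1, "dx": -0.86, "dy": 1.0, "dz": -0.03, "yaw": 0.0}, {"claw": -1, "dx": -0.85, "dy": 1.0, "dz": -0.02, "yaw": 0.0}, {"claw": -1, "dx": -0.86, "dy": 1.0, "dz": -0.03, "yaw": 0.0}, {"claw": -1, "dx": -0.85, "dy": 1.0, "dz": -0.02, "yaw": 0.0}, {"claw": -1, "dx": -0.86, "dy": 1.0, "dz": -0.03, "yaw": 0.0}, {"claw": -1, "dx": -0.85, "dy": 1.0, "dz": -0.02, "yaw": 0.0}]
end [ 486.6 -281.9  229.3]
```

>>> drive_tool:
  moves:
    - {"claw": -1, "dx": -1.0, "dy": 0.75, "dz": -0.02, "yaw": 1.0}
    - {"claw": -1, "dx": -0.98, "dy": 1.0, "dz": -0.02, "yaw": 0.45}
    - {"claw": -1, "dx": -0.85, "dy": 1.0, "dz": -0.02, "yaw": 0.0}
    - {"claw": -1, "dx": -0.86, "dy": 1.0, "dz": -0.02, "yaw": 0.0}
    - {"claw": -1, "dx": -0.85, "dy": 1.0, "dz": -0.02, "yaw": 0.0}

```text
time_s: 2.12
ee_pos: [297.5, 204.8, 219.1]
ee_rot: [179.9, 0.1, 61.2]
force: [-0.3, 0.2, -0.2]
gripper_width: 90.8
```

>>> drive_tool:
  moves:
    - {"claw": -1, "dx": -0.86, "dy": 1.0, "dz": -0.02, "yaw": 0.0}
    - {"claw": -1, "dx": -0.85, "dy": 1.0, "dz": -0.02, "yaw": 0.0}
    - {"claw": -1, "dx": -0.86, "dy": 1.0, "dz": -0.02, "yaw": 0.0}
    - {"claw": -1, "dx": -0.85, "dy": 1.0, "dz": -0.02, "yaw": 0.0}
    - {"claw": -1, "dx": -0.86, "dy": 1.0, "dz": -0.02, "yaw": 0.0}

```text
time_s: 2.75
ee_pos: [344.6, 77.2, 221.8]
ee_rot: [179.9, 0.0, 61.2]
force: [0.1, -0.0, -0.0]
gripper_width: 91.8
```

>>> drive_tool:
  moves:
    - {"claw": -1, "dx": -0.86, "dy": 1.0, "dz": -0.02, "yaw": 0.0}
    - {"claw": -1, "dx": -0.85, "dy": 1.0, "dz": -0.02, "yaw": 0.0}
    - {"claw": -1, "dx": -0.86, "dy": 1.0, "dz": -0.02, "yaw": 0.0}
    - {"claw": -1, "dx": -0.85, "dy": 1.0, "dz": -0.02, "yaw": 0.0}
    - {"claw": -1, "dx": -0.86, "dy": 1.0, "dz": -0.02, "yaw": 0.0}

```text
time_s: 3.38
ee_pos: [391.7, -50.3, 224.4]
ee_rot: [179.8, -0.0, 61.2]
force: [0.3, -0.1, 0.7]
gripper_width: 91.8
```

```bash
python3 plan.py 497 -309 190 61.55 10
```

```text
t 3.38 pos [391.7 -50.3 224.4] rot [179.8  -0.   61.2] F [ 0.3 -0.1  0.7] T [-0.13  0.11  0.  ] w 91.8
[{"claw": -1, "dx": -0.81, "dy": 1.0, "dz": 0.16, "yaw": -0.04}, {"claw": -1, "dx": -0.82, "dy": 1.0, "dz": 0.16, "yaw": -0.0}, {"claw": -1, "dx": -0.82, "dy": 1.0, "dz": 0.16, "yaw": -0.0}, {"claw": -1, "dx": -0.82, "dy": 1.0, "dz": 0.16, "yaw": -0.0}, {"claw": -1, "dx": -0.82, "dy": 1.0, "dz": 0.16, "yaw": -0.0}, {"claw": -1, "dx": -0.82, "dy": 1.0, "dz": 0.16, "yaw": -0.0}, {"claw": -1, "dx": -0.82, "dy": 1.0, "dz": 0.16, "yaw": -0.0}, {"claw": -1, "dx": -0.82, "dy": 1.0, "dz": 0.17, "yaw": -0.0}, {"claw": -1, "dx": -0.82, "dy": 1.0, "dz": 0.16, "yaw": -0.0}, {"claw": -1, "dx": -0.83, "dy": 1.0, "dz": 0.17, "yaw": -0.0}]
end [ 489.3 -290.   192.5]
```

>>> drive_tool:
  moves:
    - {"claw": -1, "dx": -0.82, "dy": 1.0, "dz": 0.16, "yaw": -0.04}
    - {"claw": -1, "dx": -0.82, "dy": 1.0, "dz": 0.16}
    - {"claw": -1, "dx": -0.82, "dy": 1.0, "dz": 0.16}
    - {"claw": -1, "dx": -0.82, "dy": 1.0, "dz": 0.16}
    - {"claw": -1, "dx": -0.82, "dy": 1.0, "dz": 0.16}

```text
validation failed for argument at $.mo...
```

>>> drive_tool:
  moves:
    - {"claw": -1, "dx": -0.82, "dy": 1.0, "dz": 0.16}
    - {"claw": -1, "dx": -0.82, "dy": 1.0, "dz": 0.16}
    - {"claw": -1, "dx": -0.82, "dy": 1.0, "dz": 0.16}
    - {"claw": -1, "dx": -0.82, "dy": 1.0, "dz": 0.16}

```text
validation failed for argument at $.mo...
```

```bash
python3 plan.py 497 -309 150 61.55 4; python3 -c "
from h import *
save('wrist','w1')"
```

```text
t 3.38 pos [391.7 -50.3 224.4] rot [179.8  -0.   61.2] F [ 0.3 -0.1  0.7] T [-0.13  0.11  0.  ] w 91.8
[{"claw": -1, "dx": -0.81, "dy": 1.0, "dz": 0.35, "yaw": -0.04}, {"claw": -1, "dx": -0.82, "dy": 1.0, "dz": 0.35, "yaw": -0.0}, {"claw": -1, "dx": -0.82, "dy": 1.0, "dz": 0.35, "yaw": -0.0}, {"claw": -1, "dx": -0.82, "dy": 1.0, "dz": 0.35, "yaw": -0.0}]
end [ 430.8 -146.1  196.6]
```

View pics/w1.png

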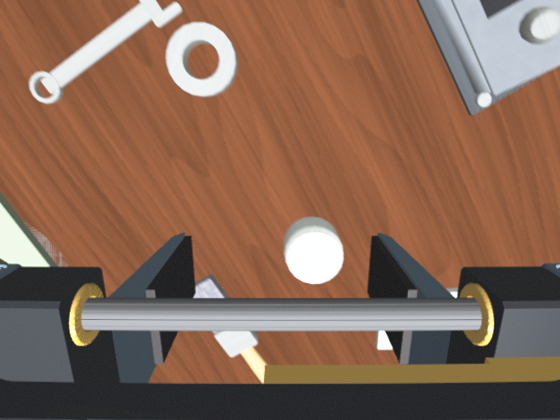

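Every row needs all five numbers; the call was refused. Repeating in full.

>>> drive_tool:
  moves:
    - {"claw": -1, "dx": -0.82, "dy": 1.0, "dz": 0.16, "yaw": -0.04}
    - {"claw": -1, "dx": -0.82, "dy": 1.0, "dz": 0.16, "yaw": 0}
    - {"claw": -1, "dx": -0.82, "dy": 1.0, "dz": 0.16, "yaw": 0}
    - {"claw": -1, "dx": -0.82, "dy": 1.0, "dz": 0.16, "yaw": 0}
    - {"claw": -1, "dx": -0.82, "dy": 1.0, "dz": 0.16, "yaw": 0}

```text
time_s: 4.05
ee_pos: [442.2, -174.3, 208.9]
ee_rot: [179.7, -0.0, 61.5]
force: [0.4, 1.4, -0.1]
gripper_width: 91.3
```

>>> drive_tool:
  moves:
    - {"claw": -1, "dx": -0.82, "dy": 1.0, "dz": 0.16, "yaw": 0}
    - {"claw": -1, "dx": -0.82, "dy": 1.0, "dz": 0.16, "yaw": 0}
    - {"claw": -1, "dx": -0.82, "dy": 1.0, "dz": 0.16, "yaw": 0}
    - {"claw": -1, "dx": -0.82, "dy": 1.0, "dz": 0.16, "yaw": 0}

```text
time_s: 4.55
ee_pos: [482.7, -272.9, 195.7]
ee_rot: [179.7, -0.1, 61.5]
force: [-1.2, -0.0, 0.4]
gripper_width: 91.4
```

```bash
python3 plan.py 497 -309 150 61.55 4; python3 -c "
from h import *
save('wrist','w2')"
```

```text
t 4.55 pos [ 482.7 -272.9  195.7] rot [ 1.797e+02 -1.000e-01  6.150e+01] F [-1.2 -0.   0.4] T [-0.04  0.07 -0.03] w 91.4
[{"claw": -1, "dx": -0.54, "dy": 0.65, "dz": 1.0, "yaw": -0.01}, {"claw": -1, "dx": -0.55, "dy": 0.64, "dz": 1.0, "yaw": 0.0}, {"claw": -1, "dx": -0.16, "dy": 0.19, "dz": 0.29, "yaw": 0.0}, {"claw": -1, "dx": 0.0, "dy": -0.0, "dz": -0.0, "yaw": 0.0}]
end [ 497. -309.  150.]
```

View pics/w2.png

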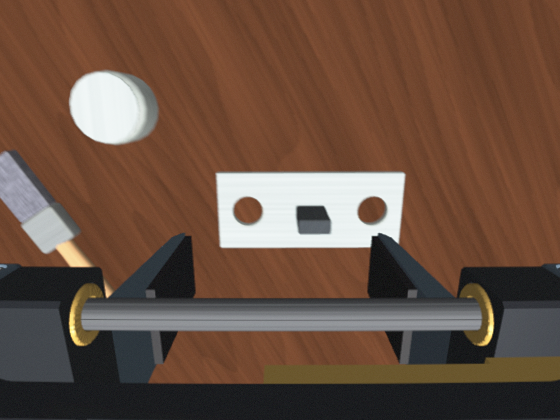

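```bash
python3 -c "
from h import *
c=cam(load('w2')); P=onz(c,[(248,210.5),(372,210)],10); print(P,P.mean(0),np.linalg.norm(P[0]-P[1]),np.degrees(np.arctan2(*(P[1]-P[0])[1::-1])))
print(onz(c,[(216.5,172.5),(404.5,172.5),(402,247),(220,247.5)],10).mean(0))"
```

```text
[[ 441.01881127 -279.58031092   10.        ]
 [ 554.3645481  -340.60472588   10.        ]] [ 497.69167968 -310.0925184    10.        ] 128.72931010378275 -28.297657951976994
[ 498.15465104 -311.28932237   10.        ]
```

>>> drive_tool:
  moves:
    - {"claw": -1, "dx": -0.54, "dy": 0.65, "dz": 1.0, "yaw": 0.0}
    - {"claw": -1, "dx": -0.54, "dy": 0.64, "dz": 1.0, "yaw": 0.0}
    - {"claw": -1, "dx": -0.16, "dy": 0.19, "dz": 0.7, "yaw": 0.0}
    - {"claw": -1, "dx": 0.0, "dy": 0.0, "dz": 0, "yaw": 0.0}

```text
time_s: 5.1
ee_pos: [499.1, -313.2, 138.4]
ee_rot: [179.7, -0.0, 61.4]
force: [-0.2, 0.7, -1.1]
gripper_width: 91.1
```

```bash
python3 plan.py 497.4 -309.8 24 61.6 8
```

```text
t 5.1 pos [ 499.1 -313.2  138.4] rot [179.7  -0.   61.4] F [-0.2  0.7 -1.1] T [-0.06  0.1   0.02] w 91.1
[{"claw": -1, "dx": 0.02, "dy": -0.03, "dz": 1.0, "yaw": -0.03}, {"claw": -1, "dx": 0.02, "dy": -0.03, "dz": 1.0, "yaw": 0.0}, {"claw": -1, "dx": 0.02, "dy": -0.03, "dz": 1.0, "yaw": 0.0}, {"claw": -1, "dx": 0.02, "dy": -0.03, "dz": 1.0, "yaw": 0.0}, {"claw": -1, "dx": 0.02, "dy": -0.04, "dz": 1.0, "yaw": 0.0}, {"claw": -1, "dx": 0.01, "dy": -0.02, "dz": 0.72, "yaw": 0.0}, {"claw": -1, "dx": -0.0, "dy": -0.0, "dz": -0.0, "yaw": 0.0}, {"claw": -1, "dx": -0.0, "dy": -0.0, "dz": -0.0, "yaw": 0.0}]
end [ 497.5 -309.8   24. ]
```

>>> drive_tool:
  moves:
    - {"claw": -1, "dx": 0.06, "dy": -0.1, "dz": 1.0, "yaw": -0.03}
    - {"claw": -1, "dx": 0.05, "dy": -0.08, "dz": 1.0, "yaw": 0.0}
    - {"claw": -1, "dx": 0.0, "dy": 0, "dz": 1.0, "yaw": 0.0}
    - {"claw": -0.6, "dx": 0, "dy": 0, "dz": 1.0, "yaw": 0.0}
    - {"claw": -0.3, "dx": 0, "dy": 0, "dz": 0.8, "yaw": 0.0}
  grip_force: 30

```text
time_s: 5.72
ee_pos: [499.8, -308.4, 44.6]
ee_rot: [179.3, -0.1, 61.7]
force: [-0.7, 0.7, 0.8]
gripper_width: 73.9
```

```bash
python3 plan.py 497.4 -309.8 24 61.6 2; python3 -c "
from h import *
save('wrist','w3')"
```

```text
t 5.72 pos [ 499.8 -308.4   44.6] rot [ 1.793e+02 -1.000e-01  6.170e+01] F [-0.7  0.7  0.8] T [-0.1   0.1   0.02] w 73.9
[{"claw": -1, "dx": -0.11, "dy": -0.08, "dz": 1.0, "yaw": 0.02}, {"claw": -1, "dx": -0.01, "dy": -0.0, "dz": 0.03, "yaw": -0.0}]
end [ 497.5 -309.9   24. ]
```

View pics/w3.png

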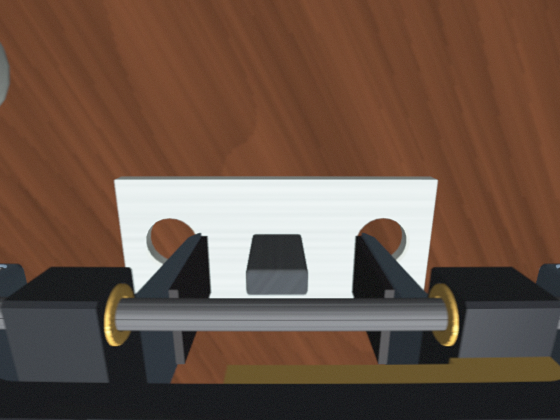

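```bash
python3 -c "
from h import *
c=cam(load('w3')); P=onz(c,[(248,269.5),(306,268.5),(307,293),(246.5,293.5)],62); print(P,P.mean(0)); P=onz(c,[(116,178),(436,178)],10);print(P,P.mean(0),np.linalg.norm(P[0]-P[1]))
"
```

```text
[[ 488.36879973 -296.17001503   62.        ]
 [ 512.47457583 -308.70636525   62.        ]
 [ 507.04251567 -320.40502162   62.        ]
 [ 481.49169941 -306.76822856   62.        ]] [ 497.34439766 -308.01240762   62.        ]
[[ 433.88806452 -229.01041695   10.        ]
 [ 598.46558569 -317.82554752   10.        ]] [ 516.1768251  -273.41798223   10.        ] 187.01306878286337
```

>>> drive_tool:
  moves:
    - {"claw": -0.3, "dx": -0.08, "dy": -0.06, "dz": 0.6, "yaw": 0.0}
    - {"claw": -0.3, "dx": 0, "dy": 0, "dz": 0.3, "yaw": 0.0}

```text
time_s: 6.02
ee_pos: [497.5, -308.8, 24.6]
ee_rot: [179.4, -0.1, 61.8]
force: [0.2, -0.4, 0.3]
gripper_width: 59.2
```

Good: bar centre (497.3, −308.0) and the TCP at (497.5, −308.8). Close.

>>> drive_tool:
  moves:
    - {"claw": 0.2, "dx": 0, "dy": 0, "dz": 0, "yaw": 0.0}
    - {"claw": 0.6, "dx": 0, "dy": 0, "dz": 0, "yaw": 0.0}
    - {"claw": 1, "dx": 0, "dy": 0, "dz": 0, "yaw": 0.0}
    - {"claw": 1, "dx": 0, "dy": 0, "dz": 0, "yaw": 0.0}
  grip_force: 30

```text
time_s: 6.52
ee_pos: [497.7, -309.0, 25.3]
ee_rot: [179.3, -0.1, 61.7]
force: [0.4, 0.6, -1.0]
gripper_width: 29.9
```

>>> drive_tool:
  moves:
    - {"claw": 1, "dx": 0, "dy": 0, "dz": -0.5, "yaw": 0.0}
    - {"claw": 1, "dx": 0, "dy": 0, "dz": -1, "yaw": 0.0}
    - {"claw": 1, "dx": 0, "dy": 0, "dz": -1, "yaw": 0.0}

```text
time_s: 6.9
ee_pos: [495.2, -307.5, 74.4]
ee_rot: [179.7, -0.1, 61.7]
force: [-0.1, -0.6, -3.8]
gripper_width: 29.6
```

```bash
python3 plan.py 600 39 230 2.95 2; python3 -c "
from h import *
save('wrist','w4')"
```

```text
t 6.9 pos [ 495.2 -307.5   74.4] rot [ 1.797e+02 -1.000e-01  6.170e+01] F [-0.1 -0.6 -3.8] T [-0.07  0.08  0.06] w 29.6
[{"claw": -1, "dx": 1.0, "dy": -0.2, "dz": -0.44, "yaw": 1.0}, {"claw": -1, "dx": 1.0, "dy": -0.36, "dz": -0.46, "yaw": 1.0}]
end [ 507.3 -267.6   92.5]
```

View pics/w4.png

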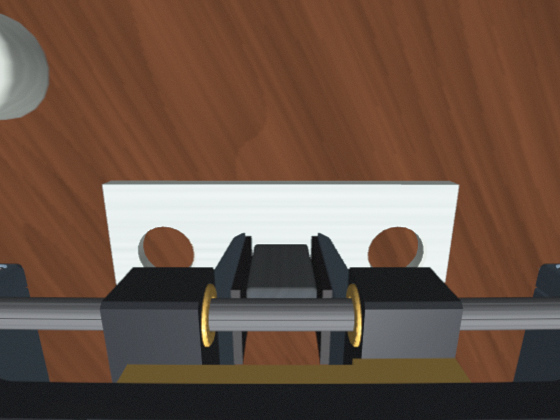

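```bash
python3 plan.py 581 102.5 195 2.95 20 1 1
```

```text
t 6.95 pos [ 496.6 -308.4   77.3] rot [ 1.794e+02 -1.000e-01  6.170e+01] F [ 0.3 -0.7 -2.7] T [-0.1  0.1  0. ] w 29.7
[{"claw": 1.0, "dx": 1.0, "dy": -0.3, "dz": -0.29, "yaw": 1.0}, {"claw": 1.0, "dx": 1.0, "dy": -0.47, "dz": -0.31, "yaw": 1.0}, {"claw": 1.0, "dx": 1.0, "dy": -0.67, "dz": -0.34, "yaw": 1.0}, {"claw": 1.0, "dx": 1.0, "dy": -0.91, "dz": -0.38, "yaw": 1.0}, {"claw": 1.0, "dx": 0.81, "dy": -1.0, "dz": -0.36, "yaw": 1.0}, {"claw": 1.0, "dx": 0.59, "dy": -1.0, "dz": -0.33, "yaw": 1.0}, {"claw": 1.0, "dx": 0.4, "dy": -1.0, "dz": -0.3, "yaw": 0.84}, {"claw": 1.0, "dx": 0.26, "dy": -1.0, "dz": -0.29, "yaw": 0.0}, {"claw": 1.0, "dx": 0.26, "dy": -1.0, "dz": -0.29, "yaw": 0.0}, {"claw": 1.0, "dx": 0.26, "dy": -1.0, "dz": -0.29, "yaw": 0.0}, {"claw": 1.0, "dx": 0.26, "dy": -1.0, "dz": -0.29, "yaw": 0.0}, {"claw": 1.0, "dx": 0.27, "dy": -1.0, "dz": -0.29, "yaw": 0.0}, {"claw": 1.0, "dx": 0.26, "dy": -1.0, "dz": -0.29, "yaw": 0.0}, {"claw": 1.0, "dx": 0.27, "dy": -1.0, "dz": -0.3, "yaw": 0.0}, {"claw": 1.0, "dx": 0.26, "dy": -1.0, "dz": -0.29, "yaw": 0.0}, {"claw": 1.0, "dx": 0.27, "dy": -1.0, "dz": -0.3, "yaw": 0.0}, {"claw": 1.0, "dx": 0.26, "dy": -1.0, "dz": -0.29, "yaw": 0.0}, {"claw": 1.0, "dx": 0.27, "dy": -1.0, "dz": -0.3, "yaw": 0.0}, {"claw": 1.0, "dx": 0.26, "dy": -1.0, "dz": -0.29, "yaw": 0.0}, {"claw": 1.0, "dx": 0.09, "dy": -0.32, "dz": -0.09, "yaw": 0.0}]
end [581.1 102.6 194.9]
```

>>> drive_tool:
  moves:
    - {"claw": 1.0, "dx": 1.0, "dy": -0.3, "dz": -1, "yaw": 1.0}
    - {"claw": 1.0, "dx": 1.0, "dy": -0.47, "dz": -1, "yaw": 1.0}
    - {"claw": 1.0, "dx": 1.0, "dy": -0.67, "dz": -1, "yaw": 1.0}
    - {"claw": 1.0, "dx": 1.0, "dy": -0.91, "dz": -1, "yaw": 1.0}
    - {"claw": 1.0, "dx": 0.81, "dy": -1.0, "dz": -1, "yaw": 1.0}

```text
time_s: 7.58
ee_pos: [519.5, -188.5, 177.2]
ee_rot: [179.8, -0.3, 17.1]
force: [-0.2, 0.1, -4.8]
gripper_width: 30.1
```

>>> drive_tool:
  moves:
    - {"claw": 1.0, "dx": 0.59, "dy": -1.0, "dz": -0.7, "yaw": 1.0}
    - {"claw": 1.0, "dx": 0.4, "dy": -1.0, "dz": 0, "yaw": 0.84}
    - {"claw": 1.0, "dx": 0.26, "dy": -1.0, "dz": 0, "yaw": 0.0}
    - {"claw": 1.0, "dx": 0.26, "dy": -1.0, "dz": 0, "yaw": 0.0}
    - {"claw": 1.0, "dx": 0.26, "dy": -1.0, "dz": 0, "yaw": 0.0}

```text
time_s: 8.2
ee_pos: [544.6, -80.5, 191.7]
ee_rot: [179.9, -0.4, 0.8]
force: [0.7, 0.1, -3.8]
gripper_width: 30.2
```

```bash
python3 plan.py 581 102.5 195 2.95 12 1 1
```

```text
t 8.2 pos [544.6 -80.5 191.7] rot [179.9  -0.4   0.8] F [ 0.7  0.1 -3.8] T [-0.02  0.18 -0.02] w 30.2
[{"claw": 1.0, "dx": 0.21, "dy": -1.0, "dz": -0.02, "yaw": -0.25}, {"claw": 1.0, "dx": 0.25, "dy": -1.0, "dz": -0.02, "yaw": -0.0}, {"claw": 1.0, "dx": 0.25, "dy": -1.0, "dz": -0.02, "yaw": -0.0}, {"claw": 1.0, "dx": 0.25, "dy": -1.0, "dz": -0.02, "yaw": -0.0}, {"claw": 1.0, "dx": 0.25, "dy": -1.0, "dz": -0.02, "yaw": -0.0}, {"claw": 1.0, "dx": 0.26, "dy": -1.0, "dz": -0.02, "yaw": -0.0}, {"claw": 1.0, "dx": 0.25, "dy": -1.0, "dz": -0.02, "yaw": -0.0}, {"claw": 1.0, "dx": 0.26, "dy": -1.0, "dz": -0.01, "yaw": -0.0}, {"claw": 1.0, "dx": 0.25, "dy": -1.0, "dz": -0.02, "yaw": -0.0}, {"claw": 1.0, "dx": 0.02, "dy": -0.05, "dz": 0.0, "yaw": -0.0}, {"claw": 1.0, "dx": -0.0, "dy": -0.0, "dz": 0.0, "yaw": -0.0}, {"claw": 1.0, "dx": -0.0, "dy": -0.0, "dz": 0.0, "yaw": -0.0}]
end [581.1 102.4 195.1]
```

>>> drive_tool:
  moves:
    - {"claw": 1.0, "dx": 0.21, "dy": -1.0, "dz": -0.05, "yaw": -0.25}
    - {"claw": 1.0, "dx": 0.25, "dy": -1.0, "dz": -0.05, "yaw": 0}
    - {"claw": 1.0, "dx": 0.25, "dy": -1.0, "dz": -0.05, "yaw": 0}
    - {"claw": 1.0, "dx": 0.25, "dy": -1.0, "dz": -0.05, "yaw": 0}
    - {"claw": 1.0, "dx": 0.25, "dy": -1.0, "dz": -0.05, "yaw": 0}

```text
time_s: 8.82
ee_pos: [562.7, 24.3, 194.0]
ee_rot: [179.9, -0.1, 3.0]
force: [-0.7, 0.6, -3.7]
gripper_width: 30.4
```

>>> drive_tool:
  moves:
    - {"claw": 1.0, "dx": 0.25, "dy": -1.0, "dz": 0, "yaw": 0}
    - {"claw": 1.0, "dx": 0.25, "dy": -1.0, "dz": 0, "yaw": 0}
    - {"claw": 1.0, "dx": 0.25, "dy": -1.0, "dz": 0, "yaw": 0}
    - {"claw": 1.0, "dx": 0.1, "dy": -0.5, "dz": 0, "yaw": 0}
    - {"claw": 1.0, "dx": 0, "dy": 0, "dz": 0, "yaw": 0}

```text
time_s: 9.45
ee_pos: [576.8, 101.0, 193.2]
ee_rot: [179.9, -0.0, 3.1]
force: [-0.1, 0.2, -4.4]
gripper_width: 29.8
```

```bash
python3 plan.py 581 102.5 195 2.95 2 1 1;  python3 -c "
from h import *
save('wrist','w5');f=save('side','s5');crop(f,200,60,180,180,4,'s5c')"
```

```text
t 9.45 pos [576.8 101.  193.2] rot [179.9  -0.    3.1] F [-0.1  0.2 -4.4] T [-0.08  0.16 -0.01] w 29.8
[{"claw": 1.0, "dx": 0.21, "dy": -0.06, "dz": -0.09, "yaw": 0.02}, {"claw": 1.0, "dx": 0.0, "dy": -0.0, "dz": -0.0, "yaw": -0.0}]
end [580.9 102.5 195. ]
```

View pics/w5.png

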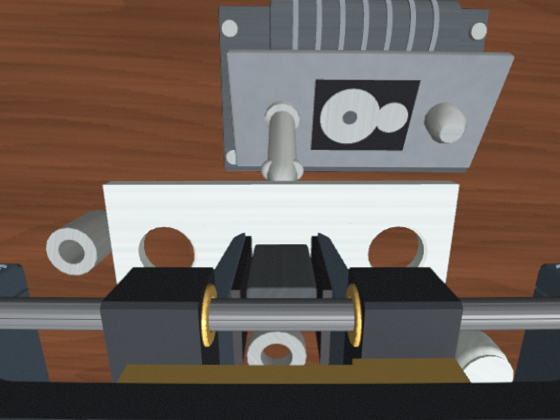

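View pics/s5c.png

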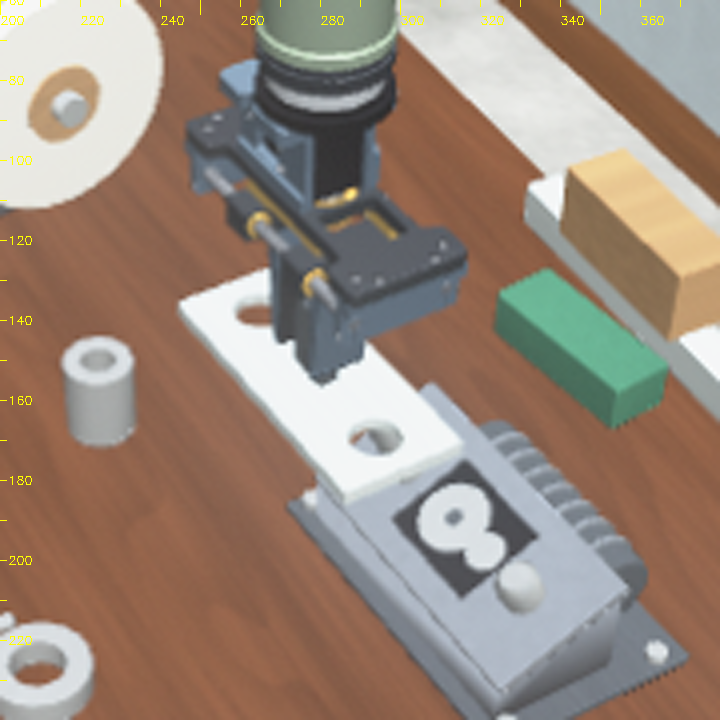

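```bash
python3 -c "
from h import *
f=load('w5');crop(f,200,40,130,150,5,'w5a');crop(f,400,40,120,135,5,'w5b')"
```

```text
(no output)
```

View pics/w5a.png

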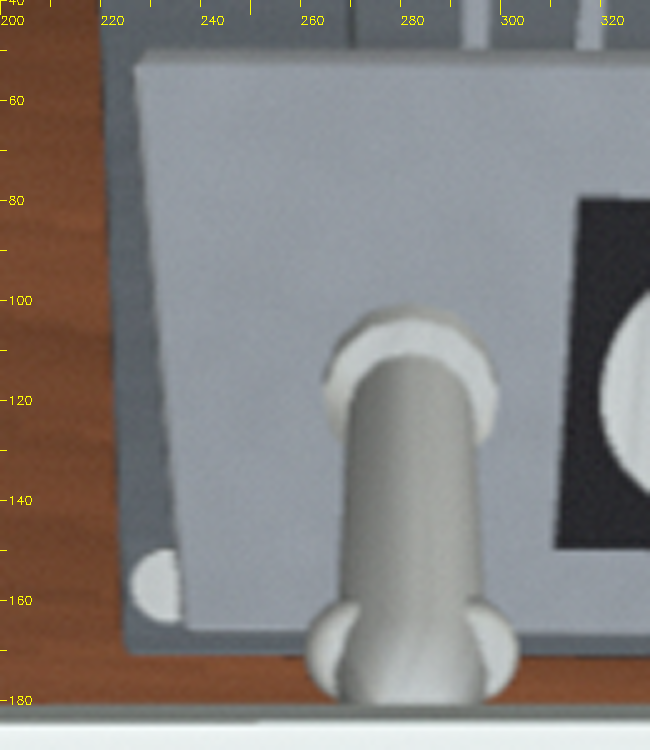

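View pics/w5b.png

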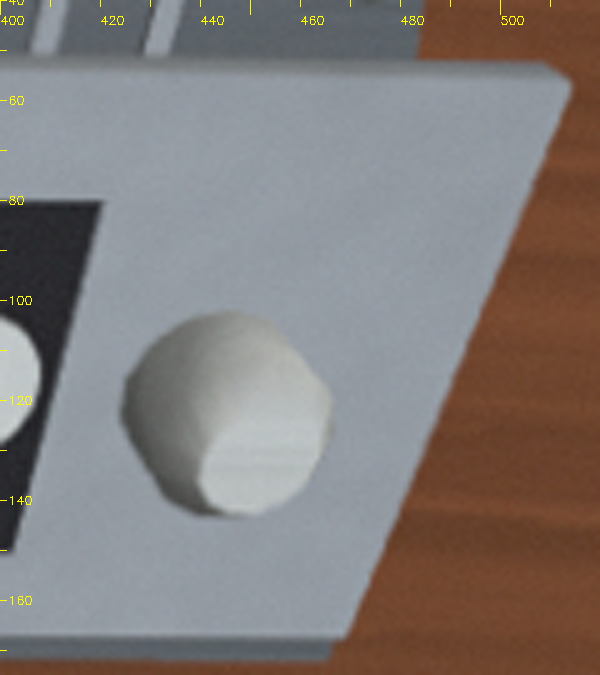

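```bash
cat > fit2.py <<'E'
from h import *
exec(open('fit.py').read().split("for p0 in")[0])
w=load("w5");cw=cam(w)
G=np.array([[50,106,0],[-50,106,0],[0,65,75.2],[0,65,6],[50,-106,0],[-50,-106,0],[0,-65,24]],float)
uw=np.r_[px((200,40),5,[(139,66),(187,628),(412.5,650),(411,389)]),px((400,40),5,[(568,80),(346,637),(266,460)])]
def rw(p,sep=0):
    P=G@Rf(p[3],p[4] if len(p)>4 else 25).T+p[:3]; r=proj(cw,P)-uw; return r if sep else r.ravel()
r=least_squares(rw,[652,39,61,.05],loss="soft_l1");print("wrist",np.round(r.x,2),np.degrees(r.x[3]));print(np.round(rw(r.x,1),1).tolist())
rt=least_squares(lambda p:res(p)[:14],[652,39,61,.05],loss="soft_l1");print("top",np.round(rt.x,2),np.degrees(rt.x[3]))
rs=least_squares(lambda p:res(p)[14:],[652,39,61,.05],loss="soft_l1");print("side",np.round(rs.x,2),np.degrees(rs.x[3]))
ra=least_squares(lambda p:np.r_[res(p),rw(p)*.7],[652,39,61,.05],loss="soft_l1");print("all",np.round(ra.x,2),np.degrees(ra.x[3]))
print(np.round(rw(ra.x,1),1).tolist())
E
python3 fit2.py
```

```text
wrist [6.5094e+02 3.8430e+01 6.0800e+01 5.0000e-02] 2.9406834558737898
[[-0.7, -0.4], [-0.0, 1.0], [0.7, -1.4], [0.7, 1.7], [1.0, -0.1], [-0.6, 0.4], [-2.4, -0.3]]
top [6.5258e+02 3.9670e+01 5.7980e+01 5.0000e-02] 2.976362673701593
side [6.5113e+02 3.6460e+01 6.4340e+01 5.0000e-02] 2.873962679261232
all [6.513e+02 3.870e+01 6.190e+01 5.000e-02] 2.9017806013662346
[[-1.2, -1.2], [-0.5, 0.7], [0.3, -1.7], [0.3, 1.2], [1.7, -0.7], [-0.2, 0.3], [-2.0, -0.7]]
```

>>> drive_tool:
  moves:
    - {"claw": 1.0, "dx": 0.12, "dy": 0.0, "dz": 0.6, "yaw": 0}
    - {"claw": 1.0, "dx": 0, "dy": 0, "dz": 0.3, "yaw": 0}
    - {"claw": 1.0, "dx": 0, "dy": 0, "dz": 0.2, "yaw": 0}
  grip_force: 25

```text
time_s: 9.93
ee_pos: [578.8, 98.8, 171.2]
ee_rot: [179.9, -0.0, 2.9]
force: [-6.6, 0.7, 14.4]
gripper_width: 29.7
```

>>> drive_tool:
  moves:
    - {"claw": 1.0, "dx": 0, "dy": 0, "dz": 0.2, "yaw": 0}

```text
time_s: 10.05
ee_pos: [578.1, 98.8, 170.0]
ee_rot: [179.9, -0.0, 2.9]
force: [-10.3, 0.9, 16.1]
gripper_width: 29.7
```

>>> drive_tool:
  moves:
    - {"claw": 1.0, "dx": 0, "dy": 0, "dz": 0.2, "yaw": 0}

```text
time_s: 10.18
ee_pos: [577.5, 98.8, 169.3]
ee_rot: [180.0, -0.1, 2.9]
force: [-8.7, 0.7, 14.6]
gripper_width: 29.8
```

>>> drive_tool:
  moves:
    - {"claw": 1.0, "dx": 0, "dy": 0, "dz": 0.3, "yaw": 0}
    - {"claw": 1.0, "dx": 0, "dy": 0, "dz": 0.3, "yaw": 0}
  grip_force: 14

```text
time_s: 10.42
ee_pos: [574.2, 98.6, 161.8]
ee_rot: [-180.0, 0.1, 2.8]
force: [-8.2, 0.4, 7.5]
gripper_width: 29.8
```

```bash
python3 -c "
from h import *
save('wrist','w6');f=save('side','s6');crop(f,200,60,180,180,4,'s6c')"
```

```text
(no output)
```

View pics/w6.png

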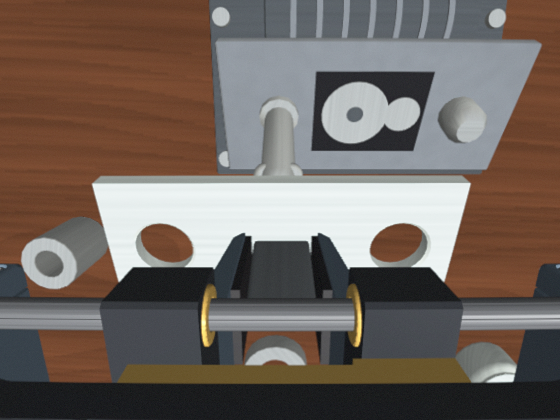

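View pics/s6c.png

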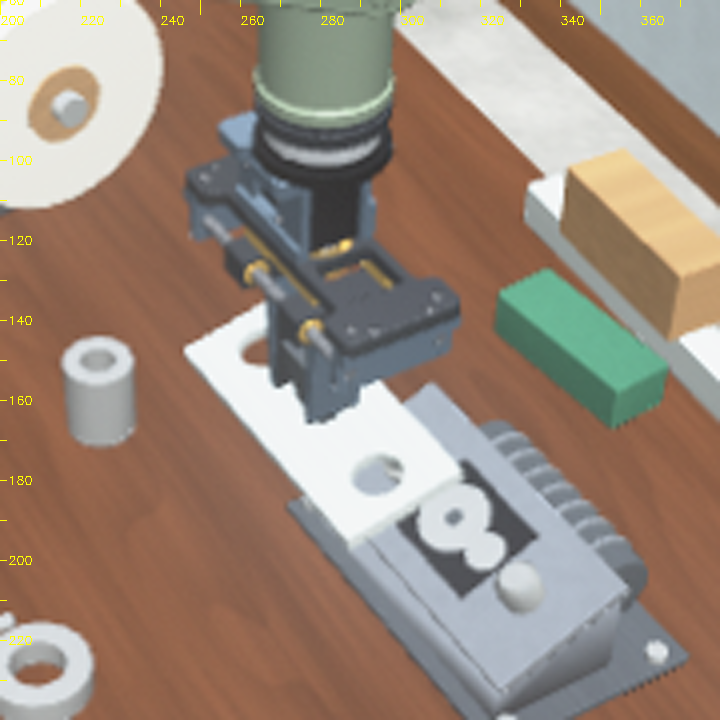

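```bash
cat > tilt.py <<'E'
from h import *
from scipy.spatial.transform import Rotation as Ro
def pts(tcp,yaw,th,L,off=0):
    R=Ro.from_euler("z",yaw,degrees=True).as_matrix()@Ro.from_euler("y",-th,degrees=True).as_matrix()
    return np.array(L,float)@R.T+np.array(tcp)+[0,0,19]
if __name__=="__main__":
    L=[[40,95,-34.3],[40,-95,-34.3]]
    for n,tcp in (("w5",[576.8,101,193.2]),("w6",[574.2,98.6,161.8])):
        for th in (0,10,15,20,25,30): print(n,th,np.round(proj(cam(load(n)),pts(tcp,2.9,th,L)),1).tolist())
E
python3 tilt.py;python3 plan.py 1 1 1 1 1
```

```text
w5 0 [[102.2, 181.6], [459.4, 183.1]]
w5 10 [[93.8, 174.2], [467.9, 175.9]]
w5 15 [[89.1, 171.5], [472.6, 173.2]]
w5 20 [[84.1, 169.3], [477.6, 171.1]]
w5 25 [[78.8, 167.9], [483.0, 169.8]]
w5 30 [[73.3, 167.3], [488.6, 169.2]]
w6 0 [[102.1, 182.3], [459.5, 182.2]]
w6 10 [[93.6, 175.0], [467.9, 175.0]]
w6 15 [[88.9, 172.3], [472.6, 172.3]]
w6 20 [[83.9, 170.2], [477.6, 170.2]]
w6 25 [[78.6, 168.8], [482.9, 168.8]]
w6 30 [[72.9, 168.3], [488.5, 168.3]]
t 10.53 pos [573.8  98.6 161.2] rot [-180.     0.2    2.8] F [-7.6  0.4  6.3] T [ 0.02  1.35 -0.01] w 30.2
[{"claw": -1, "dx": -1.0, "dy": 0.12, "dz": 0.28, "yaw": 0.21}]
end [553.9  95.2 155.6]
```

>>> drive_tool:
  moves:
    - {"claw": 1.0, "dx": 0.2, "dy": 0, "dz": 0.3, "yaw": 0}
    - {"claw": 1.0, "dx": 0.2, "dy": 0, "dz": 0.3, "yaw": 0}
    - {"claw": 1.0, "dx": 0.2, "dy": 0, "dz": 0.3, "yaw": 0}

```text
time_s: 10.9
ee_pos: [574.3, 98.6, 146.7]
ee_rot: [-179.9, 1.4, 2.8]
force: [-13.0, -0.4, 17.0]
gripper_width: 29.8
```

```bash
python3 -c "
from h import *
f=save('wrist','w7');f=save('side','s7');crop(f,200,60,180,180,4,'s7c')"
```

```text
(no output)
```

View pics/w7.png

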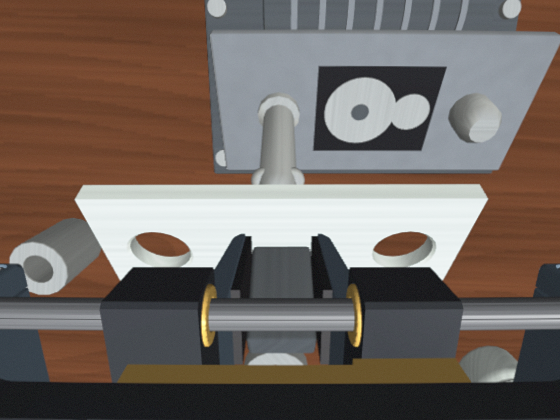

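View pics/s7c.png

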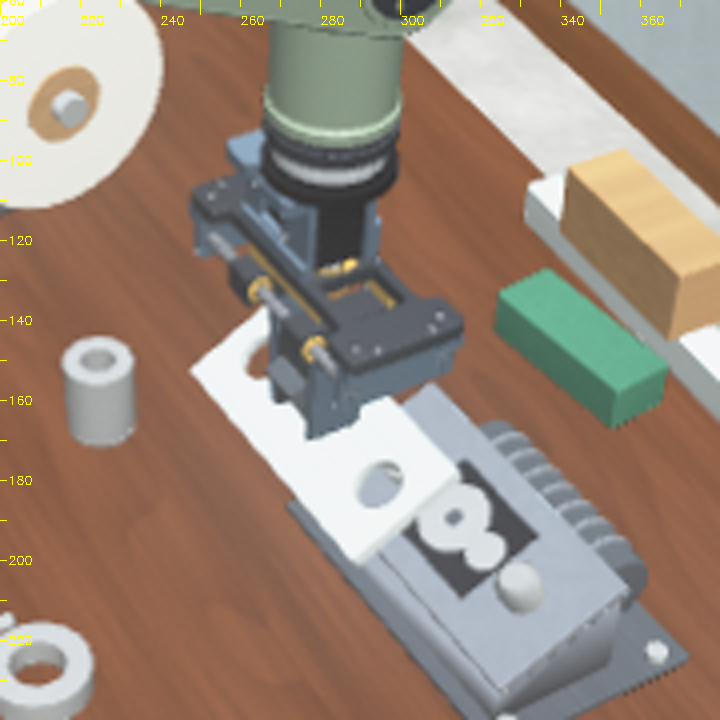

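```bash
python3 -c "
from h import *
f=load('w7');crop(f,65,170,150,110,5,'w7a');crop(f,360,170,140,110,5,'w7b')"
```

```text
(no output)
```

View pics/w7a.png

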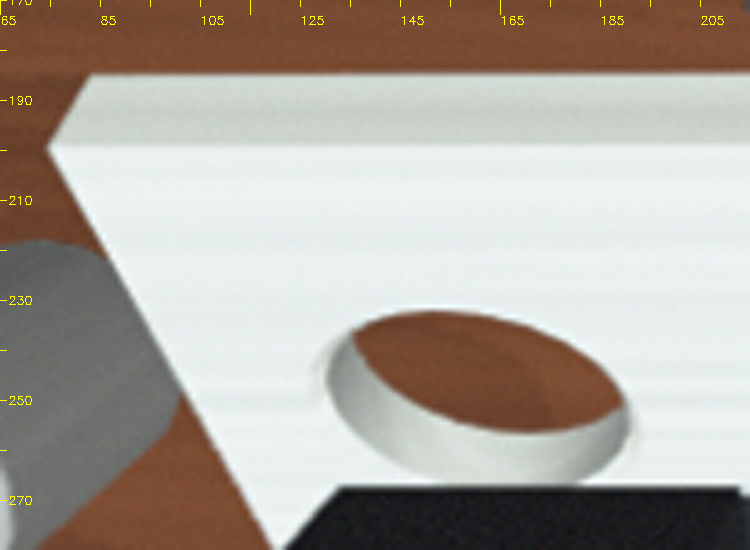

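View pics/w7b.png

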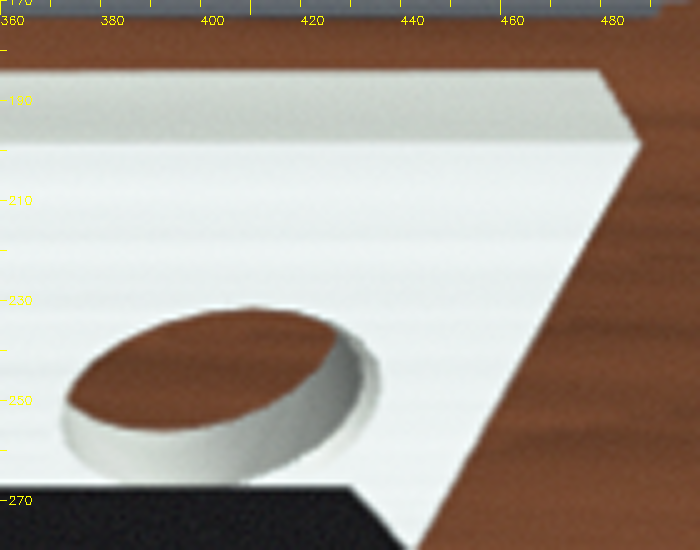

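```bash
cat > tfit.py <<'E'
from h import *
from scipy.spatial.transform import Rotation as Ro
# plate coords: origin at underside centre, x upslope, y left(+world y), z out
def platepts(L,tcp,rot,q):
    # q: th (deg), sx, sz position of plate pivot-nominal(0,0,44.3) relative to grasp point in world-ish frame; sy
    th,sx,sz,sy=q
    Rt=Ro.from_euler("xyz",rot,degrees=True).as_matrix()
    B=np.c_[Rt[:,0],-Rt[:,1],-Rt[:,2]]   # x, left, up
    g=np.array(tcp)-Rt[:,2]*19
    Rp=B@Ro.from_euler("y",-th,degrees=True).as_matrix()
    return (np.array(L,float)-[0,0,44.3])@Rp.T+g+B@np.array([sx,sy,sz]), Rp
def fit(name,tcp,rot,L,uv):
    c=cam(load(name))
    f=lambda q:(proj(c,platepts(L,tcp,rot,q)[0])-uv).ravel()
    r=least_squares(f,[15,0,0,0]); return r.x, f(r.x).reshape(-1,2)
LC=[[40,95,10],[40,95,0],[40,-95,10],[40,-95,0],[0,65,10],[0,-65,10]]
if __name__=="__main__":
    q,e=fit("w7",[574.3,98.6,146.7],[-179.9,1.4,2.8],LC,np.array([(74.2,199.2),(82.6,184.2),(487.8,198.2),(479.2,183.6),(160.2,249.2),(403.8,249)]))
    print(np.round(q,2));print(np.round(e,1).tolist())
    P,R=platepts([[0,0,0]],[574.3,98.6,146.7],[-179.9,1.4,2.8],q);print(P,R[:,2],np.degrees(np.arccos(R[2,2])))
E
python3 tfit.py; python3 plan.py 1 1 1 1 1
```

```text
[ 31.77 -13.77   1.61  -0.26]
[[0.2, -0.7], [-0.2, -0.8], [0.4, 0.5], [0.9, -0.0], [0.7, 0.4], [-2.2, 0.7]]
[[583.43736759  98.81405914 129.42402723]] [-0.50492787 -0.02618067  0.86276441] 30.3715982424882
t 11.0 pos [574.4  98.6 146.7] rot [-179.9    1.4    2.8] F [-10.5   0.9   7. ] T [0.01 1.8  0.04] w 29.7
[{"claw": -1, "dx": -1.0, "dy": 0.12, "dz": 0.28, "yaw": 0.2}]
end [554.4  95.3 141.6]
```

>>> drive_tool:
  moves:
    - {"claw": 1.0, "dx": 0, "dy": 0, "dz": 0, "yaw": 0}
    - {"claw": 1.0, "dx": -0.1, "dy": 0, "dz": -0.5, "yaw": 0}
    - {"claw": 1.0, "dx": 0, "dy": 0, "dz": -1, "yaw": 0}
    - {"claw": 1.0, "dx": 0, "dy": 0, "dz": -0.7, "yaw": 0}
    - {"claw": 1.0, "dx": 0, "dy": 0, "dz": 0, "yaw": 0}
  grip_force: 45

```text
time_s: 11.62
ee_pos: [573.9, 97.7, 192.9]
ee_rot: [-179.9, 1.3, 2.7]
force: [0.1, 0.4, -4.1]
gripper_width: 29.8
```

```bash
python3 plan.py 1 1 1 1 1;python3 -c "
from h import *
f=save('wrist','w8');crop(f,65,170,150,110,5,'w8a');crop(f,360,170,140,110,5,'w8b')"
```

```text
t 11.62 pos [573.9  97.7 192.9] rot [-179.9    1.3    2.7] F [ 0.1  0.4 -4.1] T [-0.02  0.2   0.03] w 29.8
[{"claw": -1, "dx": -1.0, "dy": 0.12, "dz": 0.36, "yaw": 0.2}]
end [553.9  94.3 186.1]
```

View pics/w8.png

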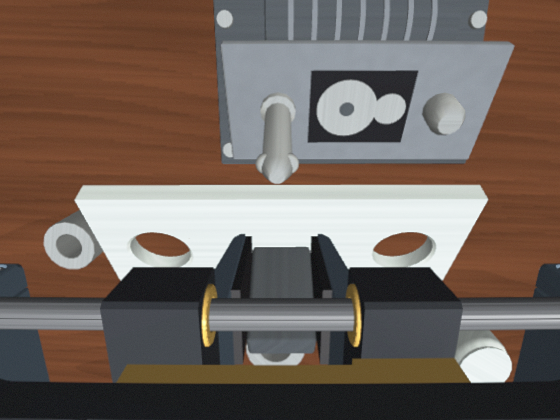

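View pics/w8a.png

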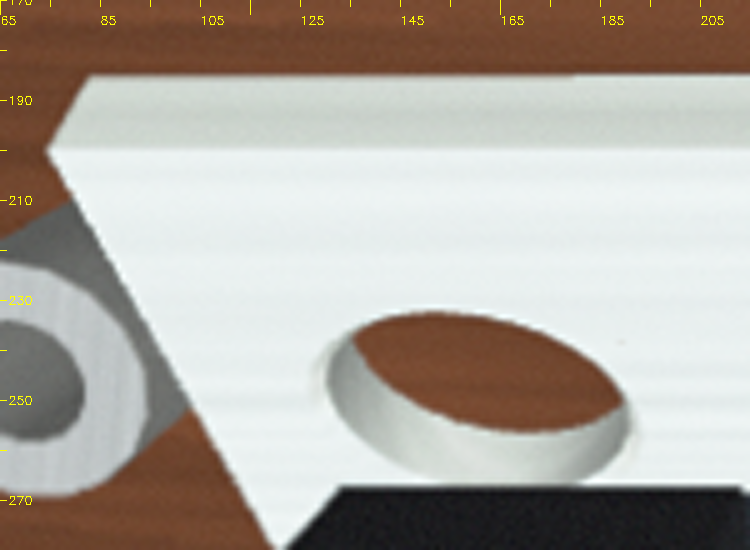

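View pics/w8b.png

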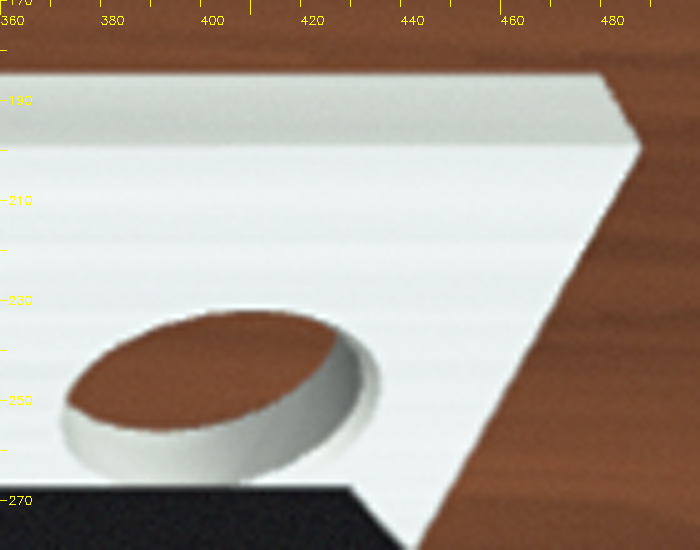

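```bash
python3 -c "
from h import *
f=load('w8');crop(f,200,30,130,160,5,'w8c');crop(f,400,30,120,140,5,'w8d')"
```

```text
(no output)
```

View pics/w8c.png

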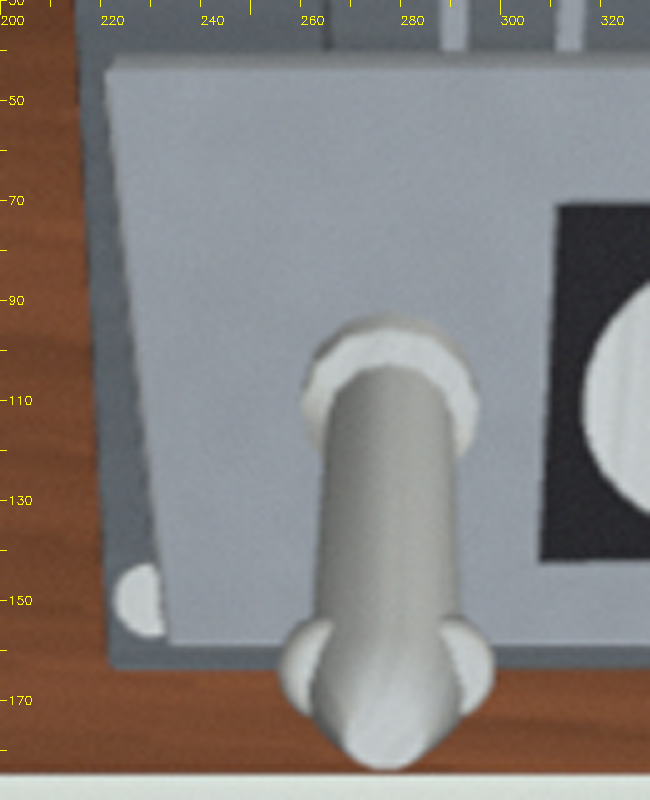

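View pics/w8d.png

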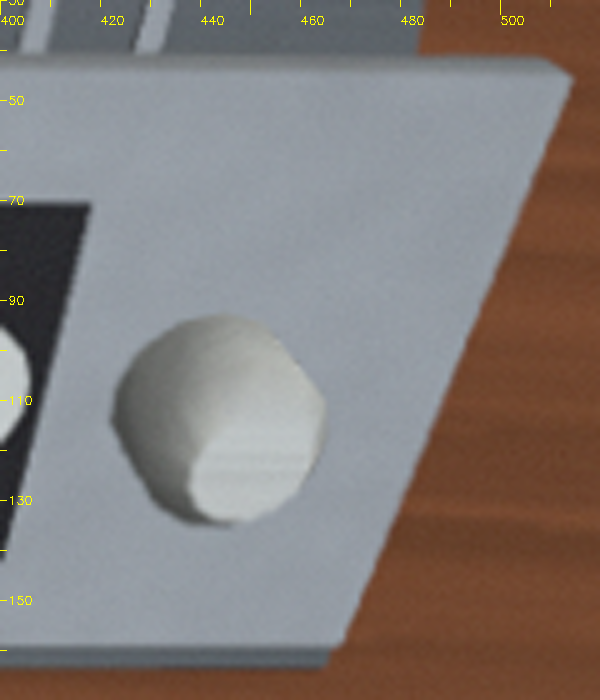

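```bash
cat > fit3.py <<'E'
from h import *
exec(open('fit.py').read().split("for p0 in")[0])
import sys
w=load("w8");cw=cam(w)
G=np.array([[50,106,0],[-50,106,0],[0,65,75.2],[0,65,6],[50,-106,0],[-50,-106,0],[0,-65,24],[0,65,90]],float)
uw=np.r_[px((200,30),5,[(109,72),(168,644),(388,665),(391,388)]),px((400,30),5,[(572,78),(342,646),(255,464)]),px((200,30),5,[(385,734)])]
def rw(p,sep=0):
    P=G@Rf(p[3],p[4] if len(p)>4 else 25).T+p[:3]; r=proj(cw,P)-uw; return r if sep else r.ravel()
r=least_squares(rw,[652,39,61,.05],loss="soft_l1");print("wrist",np.round(r.x,2),np.degrees(r.x[3]));print(np.round(rw(r.x,1),1).tolist())
def circ(y,z,d):
    a=np.linspace(0,2*np.pi,60); return np.c_[d/2*np.cos(a),y+d/2*np.sin(a),z+0*a]
def overlay(f,p,name,boxes):
    im=f["color"].copy(); s=5
    for k,(x0,y0,wd,hh) in enumerate(boxes):
        o=cv2.resize(f["color"][y0:y0+hh,x0:x0+wd],None,fx=s,fy=s,interpolation=cv2.INTER_CUBIC)
        L=[circ(-65,0,28),circ(-65,17,28),circ(-65,24,18),circ(65,0,28),circ(65,6,28),circ(65,90,10),circ(65,82,20),np.array([[0,51,75.2],[0,79,75.2]]),np.array([[50,106,0],[50,-106,0],[-50,-106,0],[-50,106,0],[50,106,0]],float)]
        for q in L:
            u=proj(cam(f),q@Rf(p[3]).T+p[:3]); u=((u-[x0,y0]+.5)*s-.5).astype(np.int32)
            cv2.polylines(o,[u.reshape(-1,1,2)],False,(0,0,255),1)
        cv2.imwrite(f"pics/{name}{k}.png",o)
overlay(w,r.x,"ov8",[(200,30,130,160),(400,30,120,140)])
overlay(t,[651.5,38.7,61,.0512],"ovt",[(215,95,125,85)])
overlay(s,[651.5,38.7,61,.0512],"ovs",[(265,140,115,110)])
E
python3 fit3.py; cd pics; python3 -c "
import cv2,numpy as np
a=cv2.imread('ov80.png');b=cv2.imread('ov81.png');h=600
c=[cv2.resize(x,(int(x.shape[1]*h/x.shape[0]),h)) for x in (a,b)];o=np.hstack(c);print(o.shape);cv2.imwrite('ov8.png',cv2.resize(o,(800,int(600*800/o.shape[1]))) if o.shape[1]>800 else o)"
```

```text
wrist [6.5081e+02 3.8590e+01 6.1590e+01 5.0000e-02] 2.8841786076962017
[[-1.0, -0.4], [-0.1, 1.0], [0.3, -0.7], [0.4, 4.2], [0.7, -0.6], [-0.5, 0.5], [-1.6, 0.5], [0.8, -0.7]]
(600, 1001, 3)
```

View pics/ov80.png

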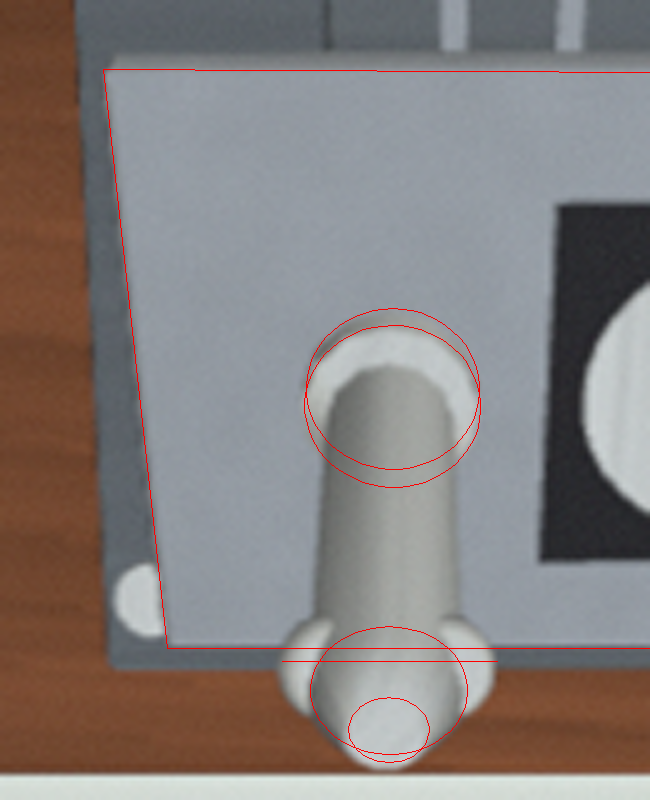

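View pics/ov81.png

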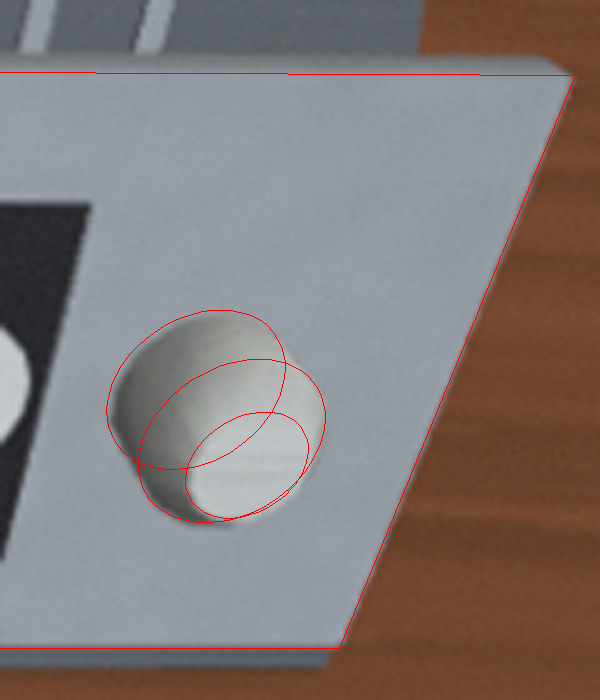

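View pics/ovt0.png

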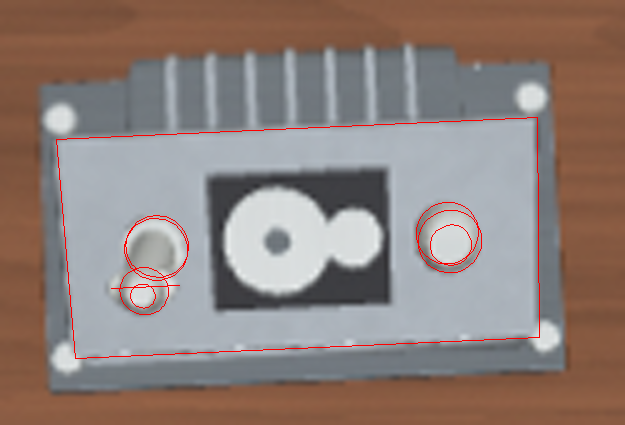

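View pics/ovs0.png

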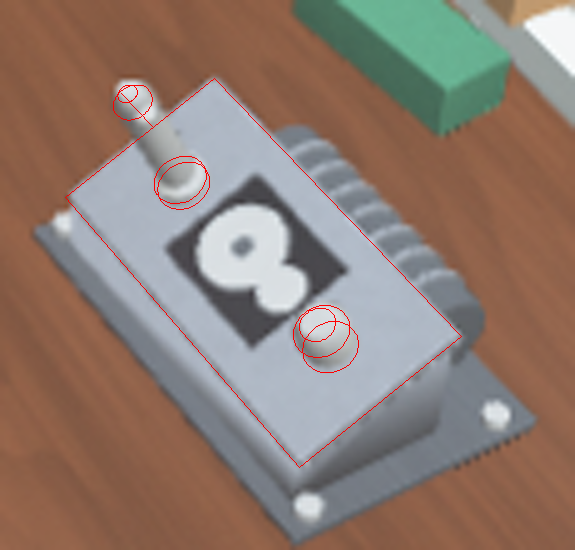

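```bash
cat > rel.py <<'E'
from tfit import *
exec(open('fit.py').read().split("for p0 in")[0].split("def W")[0])
face=np.array([650.8,38.6,61.6]); RF=Rf(np.radians(2.88))
tcp=np.array([573.9,97.7,192.9]); rot=[-179.9,1.3,2.7]
q,e=fit("w8",tcp,rot,LC,np.array([(74,199.6),(82.8,184.7),(487.8,198.8),(479.6,184.2),(160.2,249.2),(403.8,249)]))
print(np.round(q,2),np.round(e,1).tolist())
O,R=platepts([[0,0,0]],tcp,rot,q)
print("plate origin world",O[0],"in face",np.round(RF.T@(O[0]-face),1)); print("plate z in face",np.round(RF.T@R,3).tolist())
off=O[0]-tcp;print("off",off)
for z in (110,95,60,30,20,10,5,0):
    print(z,np.round(face+RF@[0,0,z]-off,1))
E
python3 rel.py
```

```text
[ 32.19 -14.07   1.29  -0.31] [[0.4, -0.6], [-0.4, -1.0], [0.5, 0.6], [0.7, -0.1], [0.8, 0.4], [-2.3, 0.8]]
plate origin world [583.04379496  97.84797516 175.48274748] in face [-10.5  62.6 130.6]
plate z in face [[0.995, 0.004, -0.103], [-0.004, 1.0, 0.0], [0.103, 0.0, 0.995]]
off [  9.14379496   0.14797516 -17.41725252]
110 [595.2  36.1 178.7]
95 [601.6  36.4 165.1]
60 [616.3  37.2 133.4]
30 [629.   37.8 106.2]
20 [633.2  38.   97.1]
10 [637.4  38.2  88.1]
5 [639.5  38.3  83.5]
0 [641.7  38.5  79. ]
```

```bash
python3 plan.py 592 36.1 186 2.88 5 1 1
```

```text
t 11.68 pos [573.4  97.6 192.1] rot [-179.9    1.4    2.7] F [ 0.6  0.6 -4.6] T [-0.05  0.17 -0.02] w 29.4
[{"claw": 1.0, "dx": 0.25, "dy": 1.0, "dz": 0.09, "yaw": -0.02}, {"claw": 1.0, "dx": 0.25, "dy": 1.0, "dz": 0.09, "yaw": -0.0}, {"claw": 1.0, "dx": 0.26, "dy": 1.0, "dz": 0.09, "yaw": -0.0}, {"claw": 1.0, "dx": 0.03, "dy": 0.12, "dz": 0.01, "yaw": -0.0}, {"claw": 1.0, "dx": -0.0, "dy": -0.0, "dz": 0.0, "yaw": -0.0}]
end [592.1  36.1 186. ]
```

>>> drive_tool:
  moves:
    - {"claw": 1.0, "dx": 0.25, "dy": 1.0, "dz": 0.09, "yaw": -0.02}
    - {"claw": 1.0, "dx": 0.25, "dy": 1.0, "dz": 0.09, "yaw": 0}
    - {"claw": 1.0, "dx": 0.2, "dy": 0.7, "dz": 0.0, "yaw": 0}
    - {"claw": 1.0, "dx": 0.0, "dy": 0.1, "dz": 0, "yaw": 0}
    - {"claw": 1.0, "dx": 0, "dy": 0, "dz": 0, "yaw": 0}

```text
time_s: 12.3
ee_pos: [590.1, 37.6, 185.2]
ee_rot: [-179.9, 1.7, 2.8]
force: [-0.1, 0.2, -3.8]
gripper_width: 30.1
```

```bash
python3 plan.py 595.2 36.1 178.7 2.88 3 1 1;python3 -c "
from h import *
f=save('wrist','w9');f=save('top','t9');crop(f,190,90,160,110,5,'t9c')"
```

```text
t 12.3 pos [590.1  37.6 185.2] rot [-179.9    1.7    2.8] F [-0.1  0.2 -3.8] T [-0.02  0.13  0.05] w 30.1
[{"claw": 1.0, "dx": 0.26, "dy": 0.09, "dz": 0.32, "yaw": -0.01}, {"claw": 1.0, "dx": 0.0, "dy": -0.0, "dz": -0.0, "yaw": -0.0}, {"claw": 1.0, "dx": 0.0, "dy": -0.0, "dz": -0.0, "yaw": -0.0}]
end [595.2  36.  178.6]
```

View pics/w9.png

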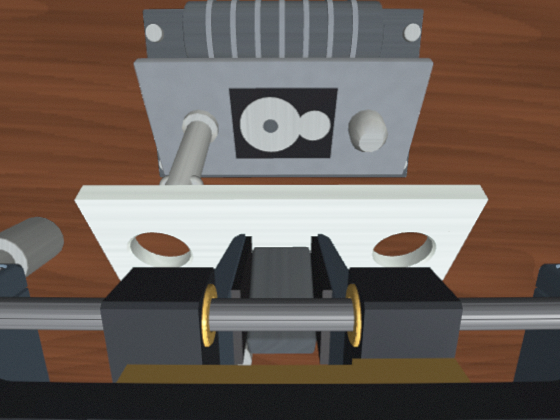

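View pics/t9c.png

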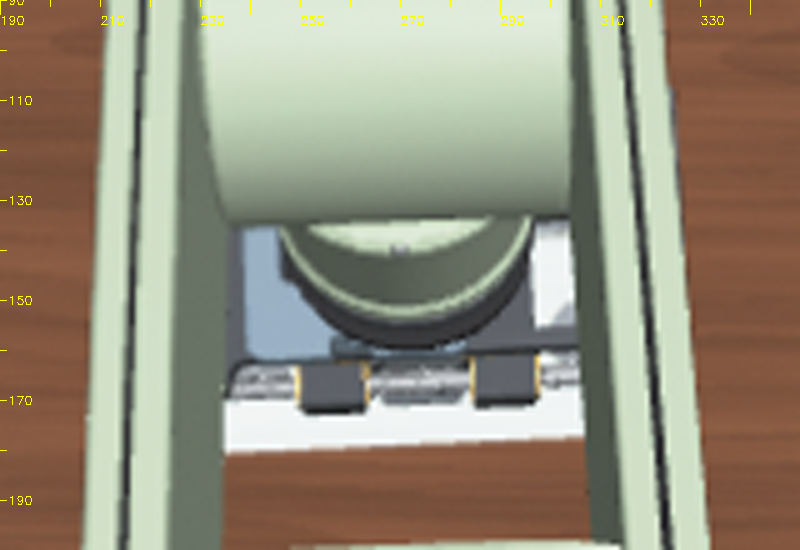

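>>> drive_tool:
  moves:
    - {"claw": 1.0, "dx": 0.27, "dy": 0.08, "dz": 0.32, "yaw": 0}
    - {"claw": 1.0, "dx": 0.2, "dy": 0, "dz": 0.4, "yaw": 0}
    - {"claw": 1.0, "dx": 0, "dy": 0, "dz": 0, "yaw": 0}

```text
time_s: 12.78
ee_pos: [599.5, 38.0, 169.5]
ee_rot: [-179.9, 1.7, 2.9]
force: [-0.6, -0.2, -4.6]
gripper_width: 29.8
```

```bash
python3 plan.py 601.6 36.4 165.1 2.88 3 1 1;python3 -c "
from h import *
f=save('wrist','w10');f=save('side','s10');crop(f,220,70,160,150,5,'s10c')"
```

```text
t 12.78 pos [599.5  38.  169.5] rot [-179.9    1.7    2.9] F [-0.6 -0.2 -4.6] T [-0.03  0.16 -0.02] w 29.8
[{"claw": 1.0, "dx": 0.11, "dy": 0.09, "dz": 0.21, "yaw": 0.0}, {"claw": 1.0, "dx": -0.0, "dy": -0.0, "dz": 0.0, "yaw": 0.0}, {"claw": 1.0, "dx": -0.0, "dy": -0.0, "dz": 0.0, "yaw": 0.0}]
end [601.7  36.3 165.2]
```

View pics/w10.png

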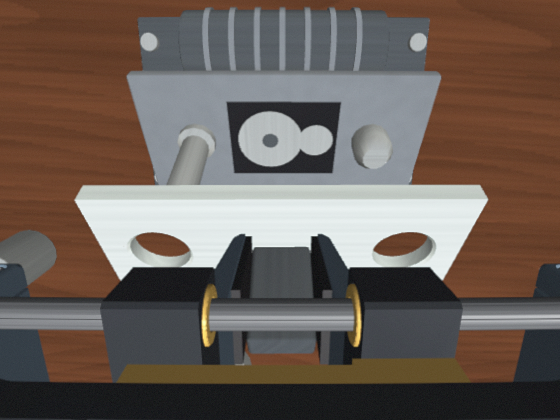

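View pics/s10c.png

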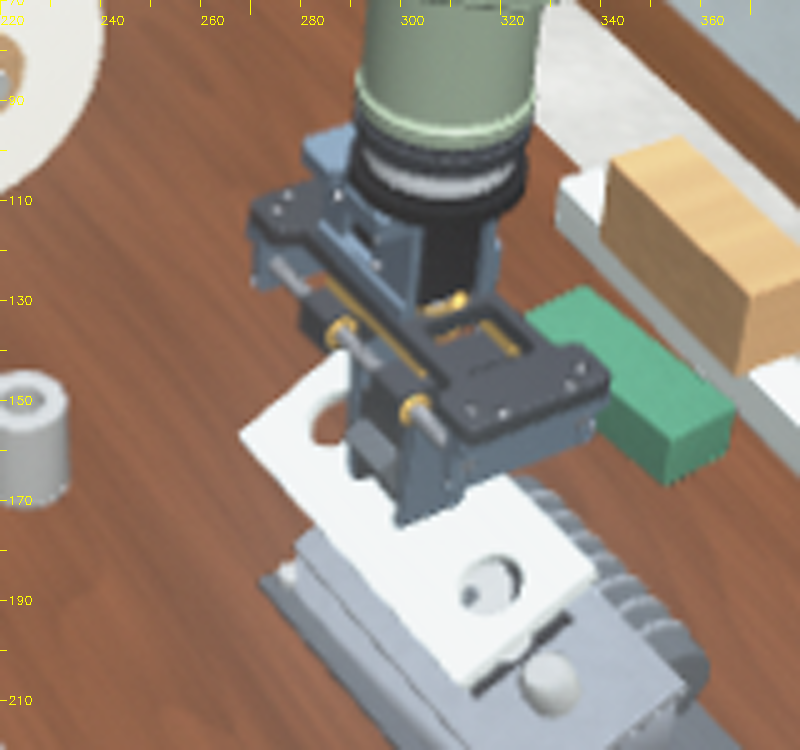

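>>> drive_tool:
  moves:
    - {"claw": 1.0, "dx": 0.12, "dy": 0.09, "dz": 0.2, "yaw": 0}
    - {"claw": 1.0, "dx": 0.12, "dy": 0, "dz": 0.25, "yaw": 0}

```text
time_s: 13.12
ee_pos: [604.9, 36.4, 161.4]
ee_rot: [-179.9, 1.5, 2.9]
force: [0.5, -0.5, -4.6]
gripper_width: 30.0
```

```bash
python3 plan.py 605.8 36.6 156.1 2.88 3 1 1;python3 -c "
from h import *
f=save('wrist','w11');crop(f,60,130,160,150,5,'w11a');f=save('side','s11');crop(f,220,70,160,150,5,'s11c')"
```

```text
t 13.12 pos [604.9  36.4 161.4] rot [-179.9    1.5    2.9] F [ 0.5 -0.5 -4.6] T [-0.06  0.1  -0.01] w 30.0
[{"claw": 1.0, "dx": 0.05, "dy": -0.01, "dz": 0.26, "yaw": 0.01}, {"claw": 1.0, "dx": 0.0, "dy": 0.0, "dz": 0.0, "yaw": -0.0}, {"claw": 1.0, "dx": 0.0, "dy": 0.0, "dz": 0.0, "yaw": -0.0}]
end [605.8  36.6 156.2]
```

View pics/w11a.png

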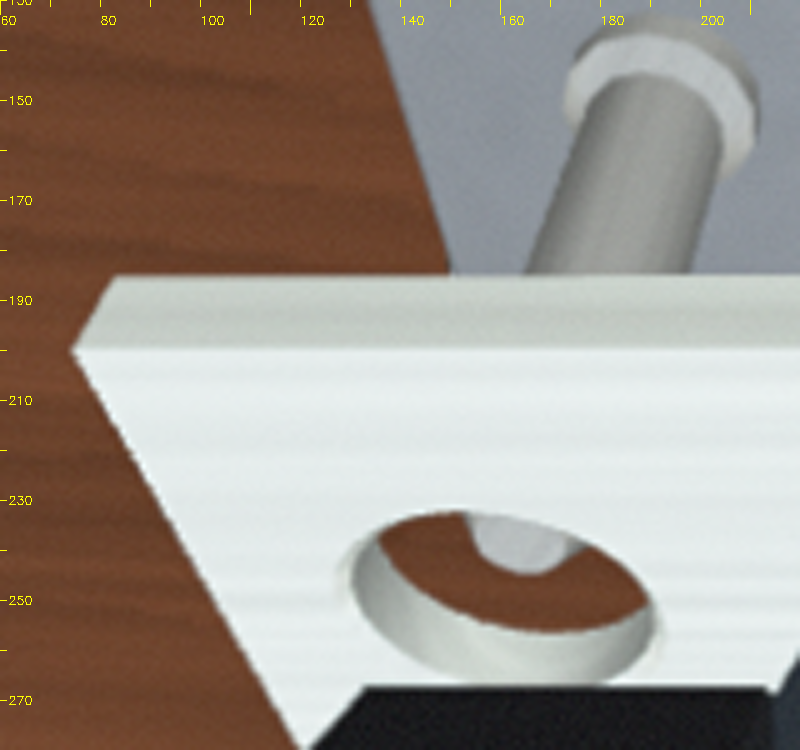

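View pics/s11c.png

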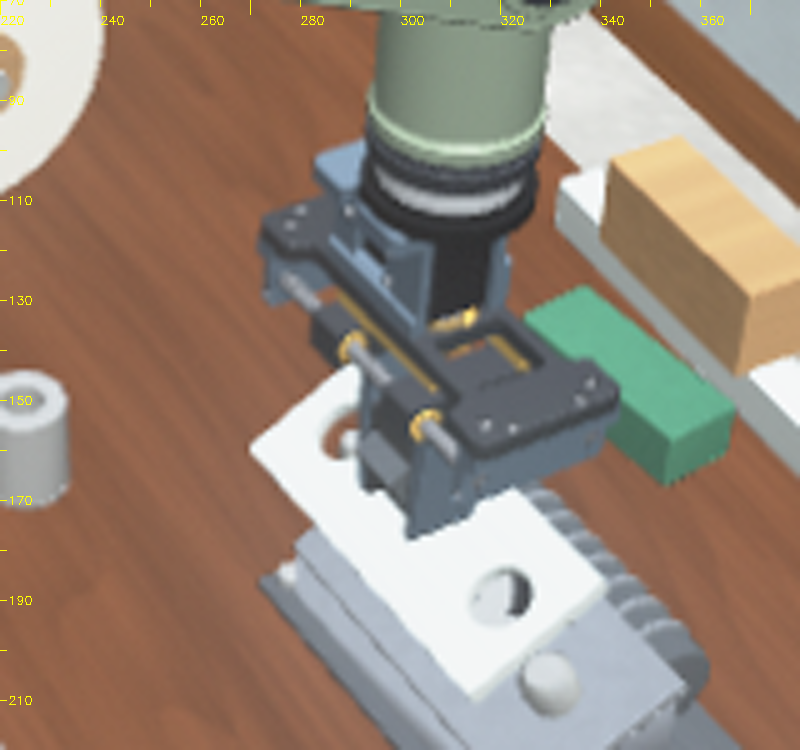

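```bash
cat > chk.py <<'E'
import sys
from tfit import *
exec(open('fit.py').read().split("for p0 in")[0].split("def W")[0])
face=np.array([650.8,38.6,61.6]); RF=Rf(np.radians(2.88))
def circ(x,y,z,d):
    a=np.linspace(0,2*np.pi,60); return np.c_[x+d/2*np.cos(a),y+d/2*np.sin(a),z+0*a]
def ov(name,tcp,rot,q,box,out,s=5):
    f=load(name);c=cam(f);x0,y0,w,h=box
    o=cv2.resize(f["color"][y0:y0+h,x0:x0+w],None,fx=s,fy=s,interpolation=cv2.INTER_CUBIC)
    def dr(P,col):
        u=((proj(c,P)-[x0,y0]+.5)*s-.5).astype(np.int32); cv2.polylines(o,[u.reshape(-1,1,2)],False,col,1)
    for L in [circ(0,65,90,10),circ(0,65,82,20),circ(0,65,6,28),circ(0,65,0,28)]: dr(L@RF.T+face,(0,0,255))
    for L in [circ(0,65,10,32),circ(0,65,0,32),np.array([[-40,95,10],[40,95,10],[40,-95,10],[-40,-95,10]])]: dr(platepts(L,tcp,rot,q)[0],(0,200,0))
    cv2.imwrite(f"pics/{out}.png",o)
if __name__=="__main__":
    ov("w11",[604.9,36.4,161.4],[-179.9,1.5,2.9],[32.19,-14.07,1.29,-.31],(60,130,160,150),"ov11")
E
python3 chk.py
```

```text
(no output)
```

View pics/ov11.png

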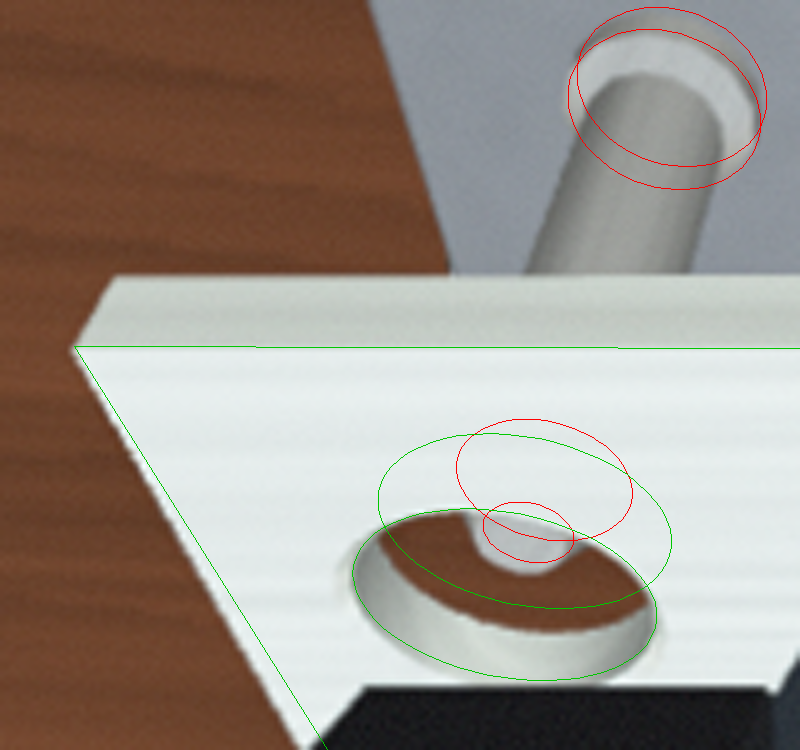

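```bash
cat > fit4.py <<'E'
from chk import *
def fit4(name,tcp,rot,cor,ext,free_k=True):
    c=cam(load(name))
    def f(q):
        r=[(proj(c,platepts(LC[:4],tcp,rot,q)[0])-cor).ravel()]
        a=proj(c,platepts(circ(0,65,10,32),tcp,rot,q)[0]); b=proj(c,platepts(circ(0,65,0,32),tcp,rot,q)[0])
        r.append([a[:,1].min()-ext[0],b[:,1].max()-ext[1],a[:,0].min()-ext[2],a[:,0].max()-ext[3]])
        return np.concatenate(r)
    r=least_squares(f,[28,-14,1,0]); return r.x,f(r.x)
tcp=np.array([604.9,36.4,161.4]);rot=[-179.9,1.5,2.9]
q,e=fit4("w11",tcp,rot,np.array([(74,199.6),(82.8,184.7),(487.8,198.8),(479.6,184.2)]),(232.1,256.1,129.7,190.7))
print(np.round(q,2),np.round(e,1))
O,R=platepts([[0,0,0]],tcp,rot,q); print(np.round(RF.T@(O[0]-face),1),np.round(RF.T@R[:,2],3))
E
python3 fit4.py
```

```text
[ 29.28 -13.52   3.8   -0.28] [ 0.5 -0.9  0.1 -0.5  0.2  0.5 -0.   0.6  0.9 -0.6 -0.5 -0.4]
[ 0.8 -0.1 92.1] [-0.049 -0.002  0.999]
```

>>> drive_tool:
  moves:
    - {"claw": 1.0, "dx": 0.15, "dy": 0, "dz": 0.45, "yaw": 0}
    - {"claw": 1.0, "dx": 0.2, "dy": 0, "dz": 0.5, "yaw": 0}

```text
time_s: 13.48
ee_pos: [611.7, 36.8, 141.3]
ee_rot: [-179.9, 1.5, 2.9]
force: [-0.7, 0.4, -4.5]
gripper_width: 29.7
```

```bash
python3 plan.py 610 36.6 147 2.88 3 1 1;python3 -c "
from h import *
f=save('wrist','w12');crop(f,60,130,160,150,5,'w12a');crop(f,360,110,140,160,5,'w12b')"
```

```text
t 13.47 pos [611.7  36.8 141.3] rot [-179.9    1.5    2.9] F [-0.7  0.4 -4.5] T [-0.05  0.17 -0.01] w 29.7
[{"claw": 1.0, "dx": -0.09, "dy": 0.01, "dz": -0.28, "yaw": 0.0}, {"claw": 1.0, "dx": -0.0, "dy": -0.0, "dz": -0.0, "yaw": 0.0}, {"claw": 1.0, "dx": -0.0, "dy": -0.0, "dz": -0.0, "yaw": 0.0}]
end [610.1  36.6 146.9]
```

View pics/w12a.png

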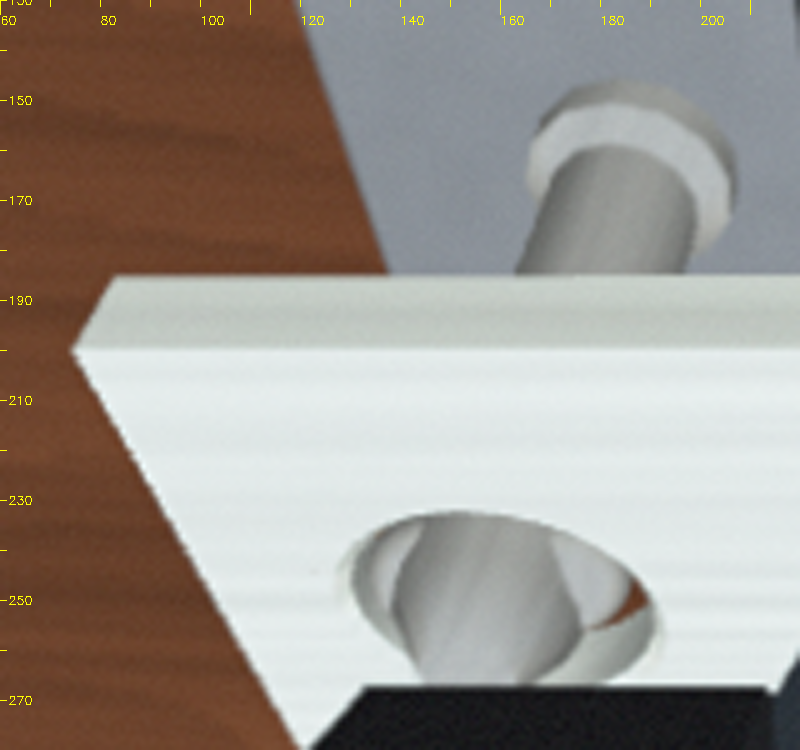

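View pics/w12b.png

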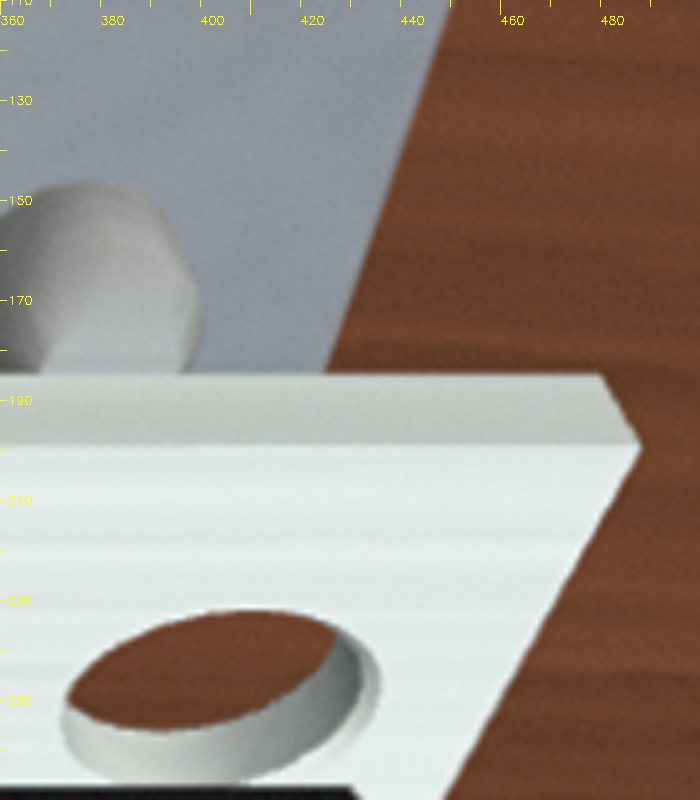

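>>> drive_tool:
  moves:
    - {"claw": 1.0, "dx": 0.18, "dy": -0.04, "dz": 0.5, "yaw": 0}
    - {"claw": 1.0, "dx": 0.18, "dy": 0, "dz": 0.4, "yaw": 0}

```text
time_s: 13.78
ee_pos: [618.6, 38.1, 120.1]
ee_rot: [-179.9, 1.6, 2.9]
force: [-0.3, 0.5, -4.5]
gripper_width: 29.8
```

```bash
python3 plan.py 621.5 38 119.5 2.88 3 1 1;python3 -c "
from h import *
f=save('wrist','w13');crop(f,60,130,160,150,5,'w13a');f=save('side','s13');crop(f,240,90,140,140,5,'s13c')"
```

```text
t 13.78 pos [618.6  38.1 120.1] rot [-179.9    1.6    2.9] F [-0.3  0.5 -4.5] T [-0.04  0.13 -0.04] w 29.8
[{"claw": 1.0, "dx": 0.14, "dy": 0.01, "dz": 0.03, "yaw": 0.0}, {"claw": 1.0, "dx": 0.0, "dy": 0.0, "dz": -0.0, "yaw": 0.0}, {"claw": 1.0, "dx": 0.0, "dy": 0.0, "dz": -0.0, "yaw": 0.0}]
end [621.4  38.  119.4]
```

View pics/w13.png

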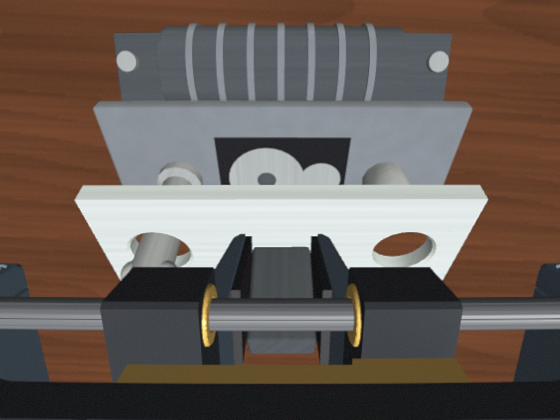

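View pics/s13c.png

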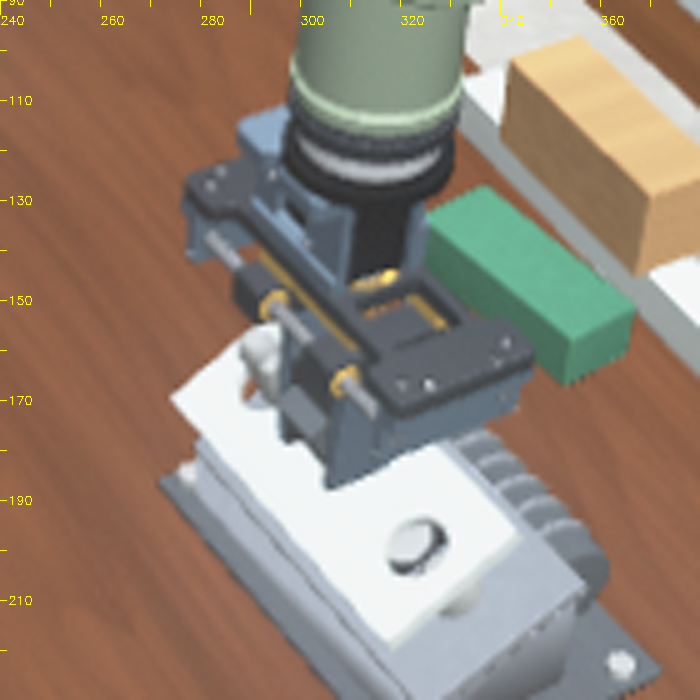

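View pics/w13a.png

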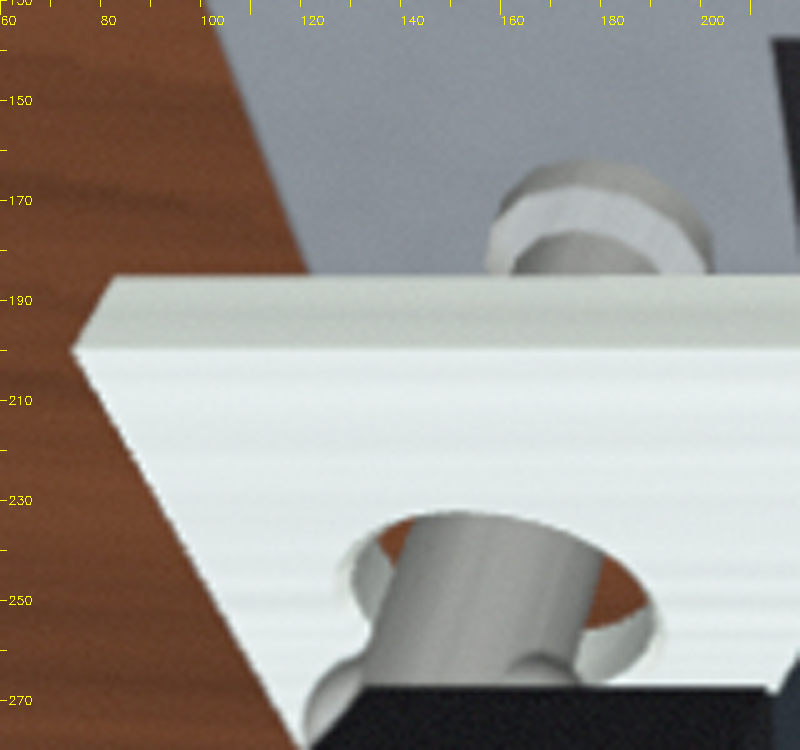

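```bash
cat > yoff.py <<'E'
from chk import *
q=[29.28,-13.52,3.8,-.28]; tcp=np.array([618.6,38.1,120.1]);rot=[-179.9,1.6,2.9]
c=cam(load("w13"))
O,R=platepts([[0,0,0],[0,65,0],[0,-65,0]],tcp,rot,q); print("plate in face",np.round((O-face)@RF,1).tolist())
zs=np.linspace(0,90,181)
def axis_at(row,dy): 
    u=proj(c,np.c_[0*zs,65+dy+0*zs,zs]@RF.T+face); i=np.argmin(abs(u[:,1]-row)); return u[i],zs[i]
for dy in (-1,0,1,2): print(dy,axis_at(241.6,dy))
f=circ(0,65,6,28)@RF.T+face; u=proj(c,f); print("foot x ext",u[:,0].min(),u[:,0].max(),"ymin",u[:,1].min(),"obs 97.2.. :",60+488/5-.4,60+712/5-.4,130+185/5-.4)
b=circ(0,65,0,28)@RF.T+face; u=proj(c,b); print("foot base x",u[:,0].min(),u[:,0].max(),"ymin",u[:,1].min(),130+160/5-.4)
u=proj(c,np.array([[50,106,0],[50,-106,0]])@RF.T+face); print("corner",u,"obs 95.5,102 470.5,102")
E
python3 yoff.py
```

```text
plate in face [[-4.3, 0.9, 48.8], [-4.2, 65.9, 48.9], [-4.3, -64.1, 48.7]]
-1 (array([163.20552221, 241.85219374]), np.float64(55.5))
0 (array([161.34664251, 241.84535865]), np.float64(55.5))
1 (array([159.48826928, 241.83847934]), np.float64(55.5))
2 (array([157.63041032, 241.83155584]), np.float64(55.5))
foot x ext 157.98149986654755 202.64210066888316 ymin 165.71822120172843 obs 97.2.. : 157.2 202.0 166.6
foot base x 160.34043458369746 204.13515171563677 ymin 160.0062288028354 161.6
corner [[ 92.67010921 106.75703893]
 [473.49972079 107.54678936]] obs 95.5,102 470.5,102
```

>>> drive_tool:
  moves:
    - {"claw": 1.0, "dx": 0.25, "dy": 0, "dz": 0.25, "yaw": 0}
    - {"claw": 1.0, "dx": 0.18, "dy": 0, "dz": 0.3, "yaw": 0}
    - {"claw": 1.0, "dx": 0.1, "dy": 0, "dz": 0.1, "yaw": 0}

```text
time_s: 14.25
ee_pos: [629.7, 38.6, 106.2]
ee_rot: [-179.9, 1.6, 2.9]
force: [-0.2, 0.7, -4.5]
gripper_width: 29.6
```

```bash
python3 plan.py 631.3 38.4 99.8 2.88 3 1 1;python3 -c "
from h import *
f=save('wrist','w14');crop(f,360,110,140,160,5,'w14b');f=save('side','s14');crop(f,240,90,140,140,5,'s14c')"
```

```text
t 14.25 pos [629.7  38.6 106.2] rot [-179.9    1.6    2.9] F [-0.2  0.7 -4.5] T [-0.06  0.2   0.02] w 29.6
[{"claw": 1.0, "dx": 0.09, "dy": 0.01, "dz": 0.32, "yaw": 0.0}, {"claw": 1.0, "dx": -0.0, "dy": 0.0, "dz": -0.0, "yaw": 0.0}, {"claw": 1.0, "dx": -0.0, "dy": 0.0, "dz": -0.0, "yaw": 0.0}]
end [631.4  38.5  99.7]
```

View pics/w14b.png

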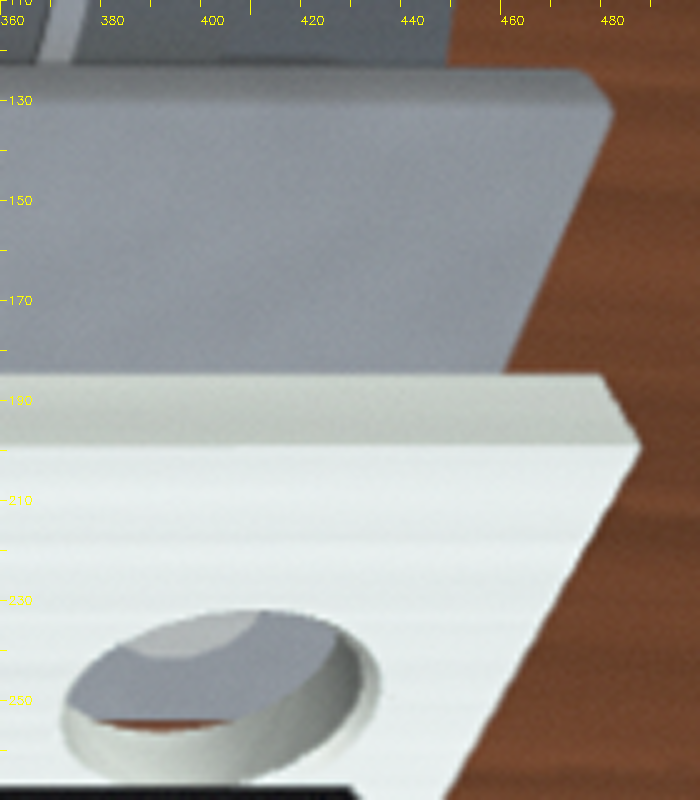

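View pics/s14c.png

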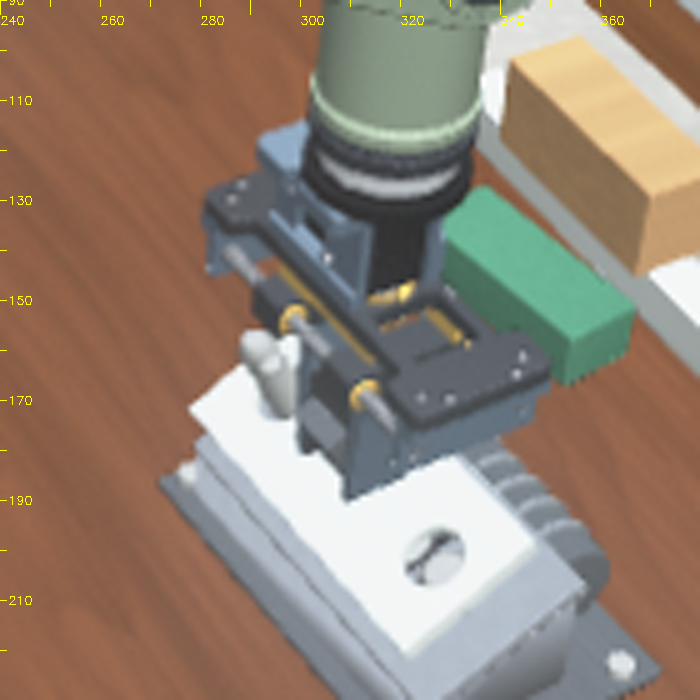

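```bash
cat > pf.py <<'E'
from chk import *
import sys
def pf(tcp,rot=[-179.9,1.6,2.9],q=[29.28,-13.52,3.8,-.28]):
    O,R=platepts([[0,0,0]],np.array(tcp),rot,q); return (O-face)@RF
if __name__=="__main__":
    s=telemetry.state(); print(np.round(pf(s["ee_pos"],s["ee_rot"]),1), s["ee_pos"].round(1))
    for n,tcp in (("w14",[629.7,38.6,106.2]),):
        c=cam(load(n))
        d=circ(0,-65,24,18); u=proj(c,d@RF.T+face); print("stud disc ymax pred",u[:,1].max(),"xext",u[:,0].min(),u[:,0].max(),"obs ymax",110+658/5-.4)
        u=proj(c,np.array([[50,-106,0]])@RF.T+face);print(u,"obs",360+613/5-.4,110+108/5-.4)
E
python3 pf.py
```

```text
[[ 0.1  0.8 31.6]] [629.8  38.6 106.3]
stud disc ymax pred 239.37884758219073 xext 380.50845279511117 412.5845490851949 obs ymax 241.2
[[483.4860503  130.33480917]] obs 482.20000000000005 131.2
```

>>> drive_tool:
  moves:
    - {"claw": 1.0, "dx": 0.1, "dy": 0, "dz": 0.3, "yaw": 0}
    - {"claw": 1.0, "dx": 0.08, "dy": 0, "dz": 0.2, "yaw": 0}

```text
time_s: 14.6
ee_pos: [633.5, 38.8, 96.3]
ee_rot: [-179.9, 1.5, 2.9]
force: [0.6, 0.3, -4.1]
gripper_width: 29.7
```

```bash
python3 pf.py; python3 plan.py 631.3 38.4 99.8 2.88 1 1 1;python3 -c "
from h import *
f=save('wrist','w15');crop(f,360,110,140,160,5,'w15b');f=save('side','s15');crop(f,240,90,140,140,5,'s15c')"
```

```text
[[-0.8  0.8 20.9]] [633.5  38.8  96.3]
stud disc ymax pred 239.37884758219073 xext 380.50845279511117 412.5845490851949 obs ymax 241.2
[[483.4860503  130.33480917]] obs 482.20000000000005 131.2
t 14.6 pos [633.5  38.8  96.3] rot [-179.9    1.5    2.9] F [ 0.6  0.3 -4.1] T [-0.05  0.17  0.02] w 29.7
[{"claw": 1.0, "dx": -0.11, "dy": 0.01, "dz": -0.17, "yaw": 0.0}]
end [631.4  38.5  99.7]
```

View pics/w15b.png

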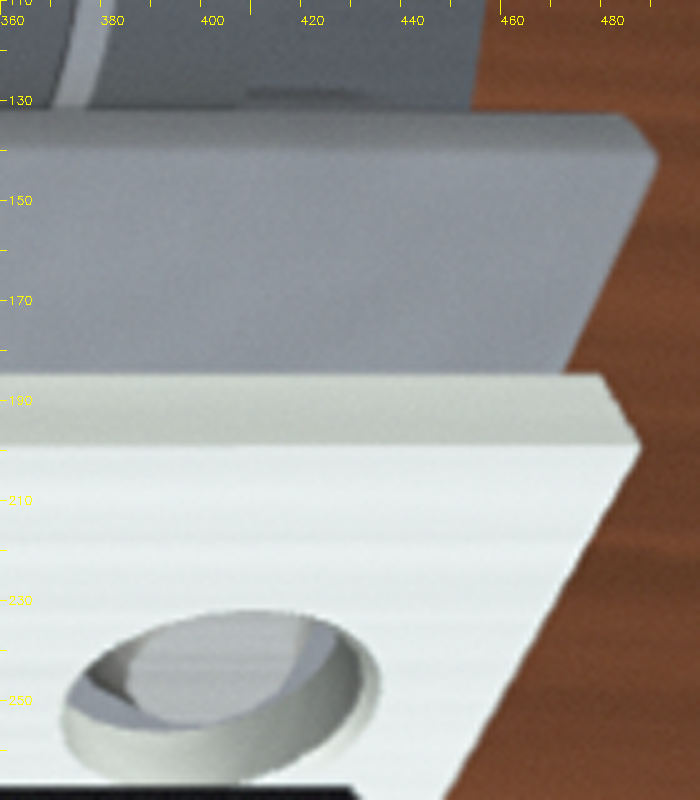

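View pics/s15c.png

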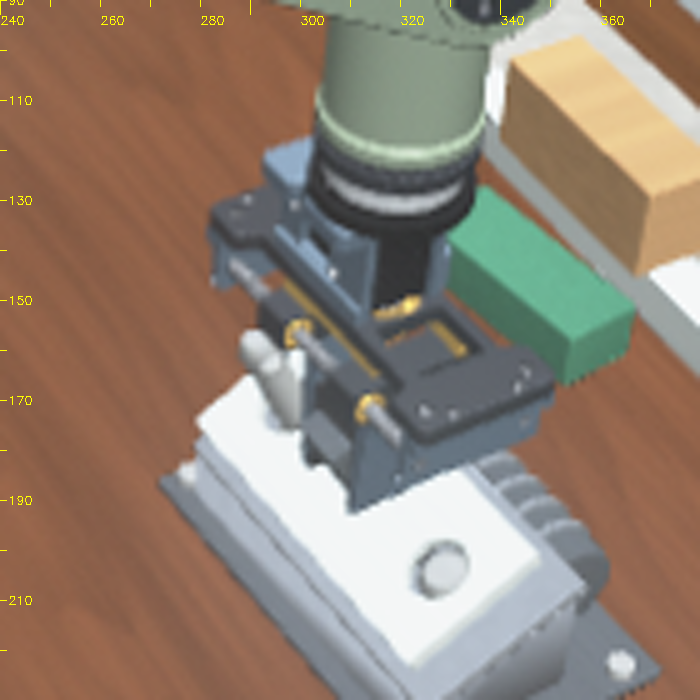

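```bash
python3 - <<'E'
from chk import *
q=[29.28,-13.52,3.8,-.28]; tcp=np.array([633.5,38.8,96.3]);rot=[-179.9,1.5,2.9]
c=cam(load("w15"))
def e(P): u=proj(c,P); return np.round([u[:,0].min(),u[:,0].max(),u[:,1].min(),u[:,1].max()],1)
print("disc",e(circ(0,-65,24,18)@RF.T+face),"full",e(circ(0,-65,17,28)@RF.T+face))
for z in (10,0): print("rim",z,e(platepts(circ(0,-65,z,32),tcp,rot,q)[0]))
for d in (-2,-1,1,2): print("face dx",d,e(circ(d,-65,24,18)@RF.T+face))
print("corner",proj(c,np.array([[50,-106,0]])@RF.T+face),"obs",360+657/5-.4,110+158/5-.4)
E
```

```text
disc [384.6 418.1 230.3 252.3] full [373.1 423.8 214.4 248.7]
rim 10 [372.2 433.2 233.3 269.9]
rim 0 [369.  427.8 218.8 255.8]
face dx -2 [383.9 417.1 232.8 254.6]
face dx -1 [384.3 417.6 231.6 253.5]
face dx 1 [385.  418.6 228.9 251.1]
face dx 2 [385.3 419.1 227.6 250. ]
corner [[492.56309057 139.82095278]] obs 491.0 141.2
```

>>> drive_tool:
  moves:
    - {"claw": 1.0, "dx": 0.0, "dy": 0, "dz": 0.2, "yaw": 0}
    - {"claw": 1.0, "dx": 0.06, "dy": 0, "dz": 0.2, "yaw": 0}
  grip_force: 25

```text
time_s: 14.95
ee_pos: [635.9, 38.8, 88.8]
ee_rot: [-179.9, 1.3, 3.0]
force: [0.7, 0.0, -1.5]
gripper_width: 30.0
```

```bash
python3 pf.py|head -1; python3 plan.py 631.3 38.4 99.8 2.88 1 1 1;python3 -c "
from h import *
f=save('wrist','w16');crop(f,360,110,140,160,5,'w16b');f=save('side','s16');crop(f,240,90,140,140,5,'s16c')"
```

```text
[[-1.7  0.7 13.1]] [635.9  38.8  88.8]
t 14.95 pos [635.9  38.8  88.8] rot [-179.9    1.3    3. ] F [ 0.7  0.  -1.5] T [-0.13 -0.19  0.06] w 30.0
[{"claw": 1.0, "dx": -0.24, "dy": 0.01, "dz": -0.54, "yaw": 0.01}]
end [631.4  38.3  99.7]
```

View pics/w16b.png

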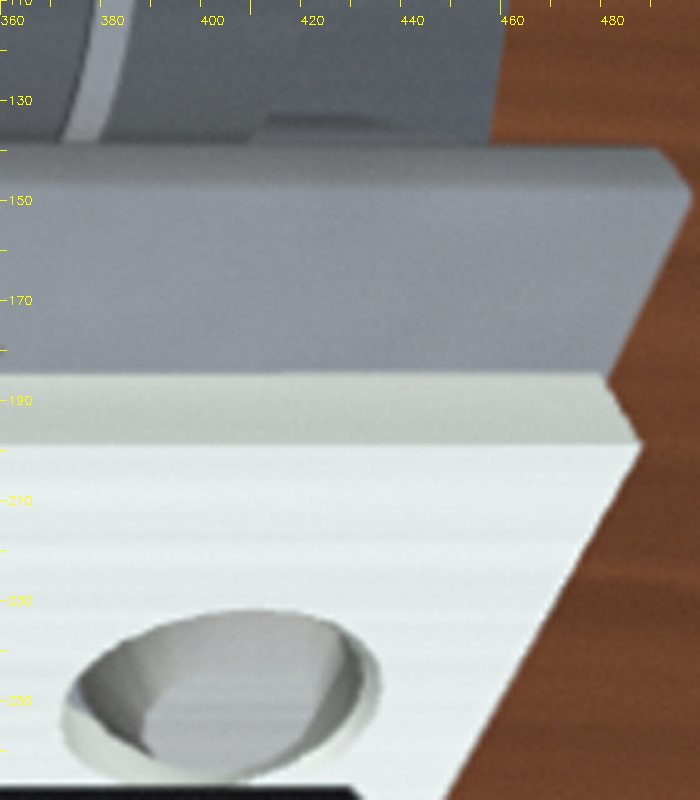

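View pics/s16c.png

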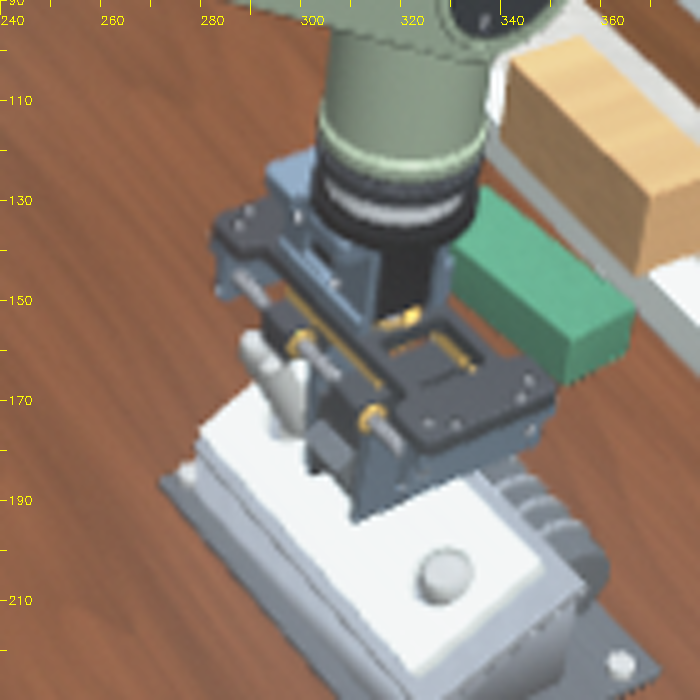

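>>> drive_tool:
  moves:
    - {"claw": 1.0, "dx": 0.12, "dy": 0, "dz": 0.25, "yaw": 0}
  grip_force: 18

```text
time_s: 15.18
ee_pos: [638.6, 38.9, 83.8]
ee_rot: [-179.9, 1.3, 3.0]
force: [0.3, -0.1, -3.1]
gripper_width: 29.8
```

>>> drive_tool:
  moves:
    - {"claw": 1.0, "dx": 0.12, "dy": 0, "dz": 0.25, "yaw": 0}

```text
time_s: 15.3
ee_pos: [641.9, 39.2, 79.6]
ee_rot: [-179.9, 1.2, 2.9]
force: [0.2, 0.8, 11.4]
gripper_width: 29.9
```

```bash
python3 pf.py|head -1; python3 plan.py 631.3 38.4 99.8 2.88 1 1 1;python3 -c "
from h import *
f=save('wrist','w17');crop(f,360,110,140,160,5,'w17b');f=save('side','s17');crop(f,240,90,140,140,5,'s17c')"
```

```text
[[-0.1  0.8  2.3]] [641.9  39.2  79.6]
t 15.3 pos [641.9  39.2  79.6] rot [-179.9    1.2    2.9] F [ 0.2  0.8 11.4] T [-0.17  0.43 -0.06] w 29.9
[{"claw": 1.0, "dx": -0.55, "dy": 0.01, "dz": -1.0, "yaw": 0.01}]
end [631.3  38.5  99.8]
```

View pics/s17c.png

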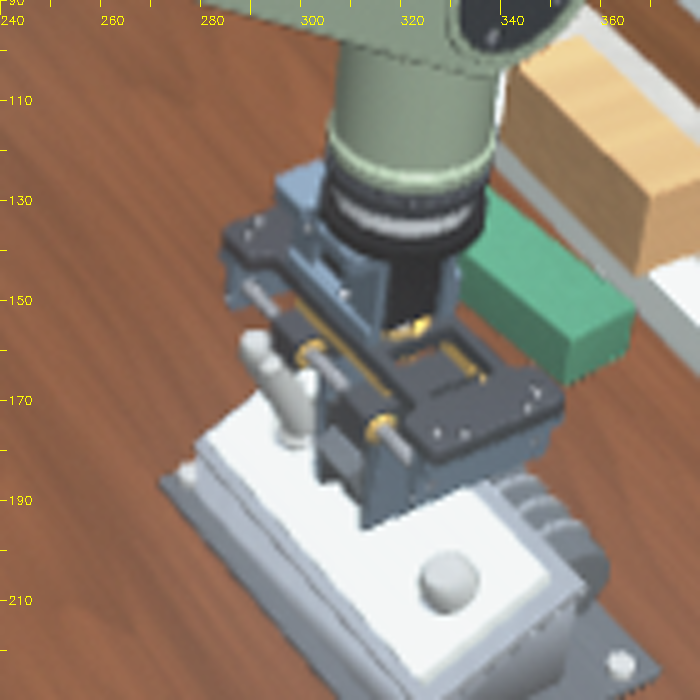

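>>> drive_tool:
  moves:
    - {"claw": 1.0, "dx": 0.05, "dy": 0, "dz": 0.2, "yaw": 0}
    - {"claw": 1.0, "dx": 0.0, "dy": 0, "dz": 0.1, "yaw": 0}
  grip_force: 12

```text
time_s: 15.65
ee_pos: [642.5, 39.2, 78.8]
ee_rot: [-179.9, 1.1, 2.9]
force: [0.0, 0.5, 4.1]
gripper_width: 30.1
```

>>> drive_tool:
  moves:
    - {"claw": 0.1, "dx": 0.0, "dy": 0, "dz": 0, "yaw": 0}
    - {"claw": -0.1, "dx": 0.0, "dy": 0, "dz": 0, "yaw": 0}

```text
time_s: 15.9
ee_pos: [641.7, 39.4, 79.5]
ee_rot: [-179.9, 1.2, 2.9]
force: [0.3, 0.3, 0.2]
gripper_width: 47.1
```

```bash
python3 pf.py|head -1; python3 plan.py 631.3 38.4 99.8 2.88 1 1 1;python3 -c "
from h import *
f=save('wrist','w18');crop(f,360,110,140,160,5,'w18b');f=save('side','s18');crop(f,240,90,140,140,5,'s18c')"
```

```text
[[-0.4  1.   2.2]] [641.7  39.4  79.5]
t 15.9 pos [641.7  39.4  79.5] rot [-179.9    1.2    2.9] F [0.3 0.3 0.2] T [-0.06  0.15 -0.  ] w 47.1
[{"claw": 1.0, "dx": -0.54, "dy": 0.02, "dz": -1.0, "yaw": 0.0}]
end [631.3  38.4  99.7]
```

View pics/s18c.png

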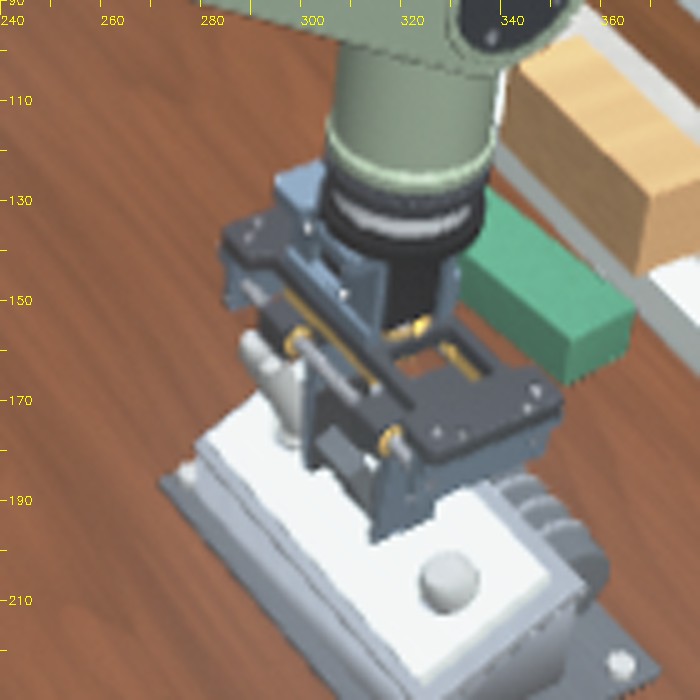

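View pics/w18.png

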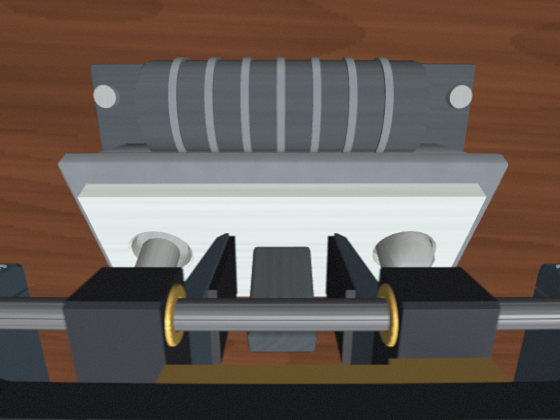

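>>> drive_tool:
  moves:
    - {"claw": -0.1, "dx": 0.0, "dy": 0, "dz": -0.5, "yaw": 0}
    - {"claw": -0.1, "dx": 0, "dy": 0, "dz": -1, "yaw": 0}
    - {"claw": -0.1, "dx": 0, "dy": 0, "dz": -1, "yaw": 0}
    - {"claw": -0.1, "dx": 0, "dy": 0, "dz": -1, "yaw": 0}
    - {"claw": -0.1, "dx": 0, "dy": 0, "dz": -1, "yaw": 0}

```text
time_s: 16.62
ee_pos: [642.8, 39.2, 170.7]
ee_rot: [-179.9, 1.5, 2.9]
force: [0.4, -0.1, -0.2]
gripper_width: 50.4
```

```bash
python3 plan.py 517 291.7 150 2.88 18 1 -1;python3 -c "
from h import *
f=save('wrist','w19');f=save('side','s19');crop(f,240,110,140,140,5,'s19c')"
```

```text
t 16.62 pos [642.8  39.2 170.7] rot [-179.9    1.5    2.9] F [ 0.4 -0.1 -0.2] T [-0.04  0.1  -0.04] w 50.4
[{"claw": -1.0, "dx": -0.43, "dy": -1.0, "dz": 0.09, "yaw": 0.0}, {"claw": -1.0, "dx": -0.43, "dy": -1.0, "dz": 0.09, "yaw": 0.0}, {"claw": -1.0, "dx": -0.44, "dy": -1.0, "dz": 0.09, "yaw": 0.0}, {"claw": -1.0, "dx": -0.43, "dy": -1.0, "dz": 0.09, "yaw": 0.0}, {"claw": -1.0, "dx": -0.44, "dy": -1.0, "dz": 0.09, "yaw": 0.0}, {"claw": -1.0, "dx": -0.43, "dy": -1.0, "dz": 0.09, "yaw": 0.0}, {"claw": -1.0, "dx": -0.44, "dy": -1.0, "dz": 0.1, "yaw": 0.0}, {"claw": -1.0, "dx": -0.43, "dy": -1.0, "dz": 0.09, "yaw": 0.0}, {"claw": -1.0, "dx": -0.44, "dy": -1.0, "dz": 0.1, "yaw": 0.0}, {"claw": -1.0, "dx": -0.43, "dy": -1.0, "dz": 0.09, "yaw": 0.0}, {"claw": -1.0, "dx": -0.44, "dy": -1.0, "dz": 0.1, "yaw": 0.0}, {"claw": -1.0, "dx": -0.43, "dy": -1.0, "dz": 0.09, "yaw": 0.0}, {"claw": -1.0, "dx": -0.41, "dy": -0.93, "dz": 0.09, "yaw": 0.0}, {"claw": -1.0, "dx": 0.0, "dy": 0.0, "dz": 0.0, "yaw": 0.0}, {"claw": -1.0, "dx": 0.0, "dy": 0.0, "dz": 0.0, "yaw": 0.0}, {"claw": -1.0, "dx": 0.0, "dy": 0.0, "dz": 0.0, "yaw": 0.0}, {"claw": -1.0, "dx": 0.0, "dy": 0.0, "dz": 0.0, "yaw": 0.0}, {"claw": -1.0, "dx": 0.0, "dy": 0.0, "dz": 0.0, "yaw": 0.0}]
end [516.9 291.8 150. ]
```

View pics/s19c.png

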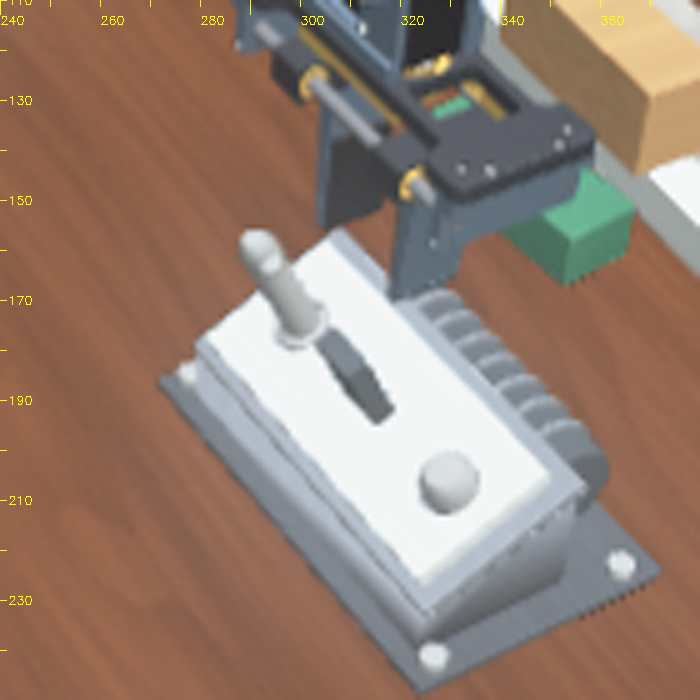

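View pics/w19.png

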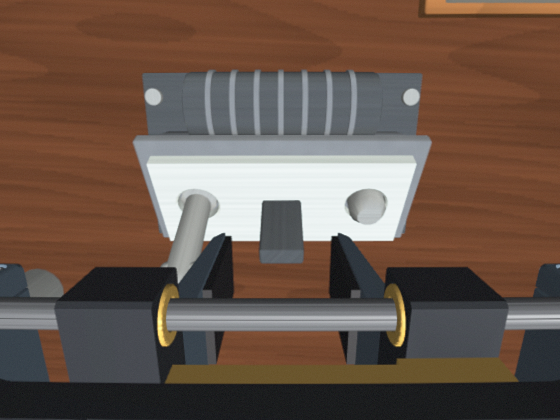

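>>> drive_tool:
  moves:
    - {"claw": -1.0, "dx": -0.43, "dy": -1.0, "dz": 0, "yaw": 0.0}
    - {"claw": -1.0, "dx": -0.43, "dy": -1.0, "dz": 0, "yaw": 0.0}
    - {"claw": -1.0, "dx": -0.44, "dy": -1.0, "dz": 0, "yaw": 0.0}
    - {"claw": -1.0, "dx": -0.43, "dy": -1.0, "dz": 0, "yaw": 0.0}
    - {"claw": -1.0, "dx": -0.44, "dy": -1.0, "dz": 0, "yaw": 0.0}

```text
time_s: 17.35
ee_pos: [590.6, 143.7, 170.8]
ee_rot: [-179.9, 1.5, 2.9]
force: [-0.3, -0.0, -0.6]
gripper_width: 91.1
```

>>> drive_tool:
  moves:
    - {"claw": -1.0, "dx": -0.43, "dy": -1.0, "dz": 0.1, "yaw": 0.0}
    - {"claw": -1.0, "dx": -0.43, "dy": -1.0, "dz": 0.1, "yaw": 0.0}
    - {"claw": -1.0, "dx": -0.44, "dy": -1.0, "dz": 0.1, "yaw": 0.0}
    - {"claw": -1.0, "dx": -0.4, "dy": -0.8, "dz": 0, "yaw": 0.0}
    - {"claw": -1.0, "dx": 0, "dy": 0, "dz": 0, "yaw": 0.0}

```text
time_s: 17.98
ee_pos: [548.0, 225.8, 165.9]
ee_rot: [-179.9, 1.5, 3.1]
force: [0.1, 0.0, 0.2]
gripper_width: 91.4
```

```bash
python3 plan.py 517 291.7 100 2.88 6 1 -1;python3 -c "
from h import *
f=save('wrist','w20')"
```

```text
t 17.98 pos [548.  225.8 165.9] rot [-179.9    1.5    3.1] F [0.1 0.  0.2] T [-0.04  0.14 -0.03] w 91.4
[{"claw": -1.0, "dx": -0.38, "dy": -1.0, "dz": 0.99, "yaw": 0.03}, {"claw": -1.0, "dx": -0.38, "dy": -1.0, "dz": 0.99, "yaw": 0.0}, {"claw": -1.0, "dx": -0.39, "dy": -1.0, "dz": 0.99, "yaw": 0.0}, {"claw": -1.0, "dx": -0.14, "dy": -0.37, "dz": 0.37, "yaw": 0.0}, {"claw": -1.0, "dx": -0.0, "dy": 0.0, "dz": -0.0, "yaw": 0.0}, {"claw": -1.0, "dx": -0.0, "dy": 0.0, "dz": -0.0, "yaw": 0.0}]
end [517.  291.8  99.9]
```

View pics/w20.png

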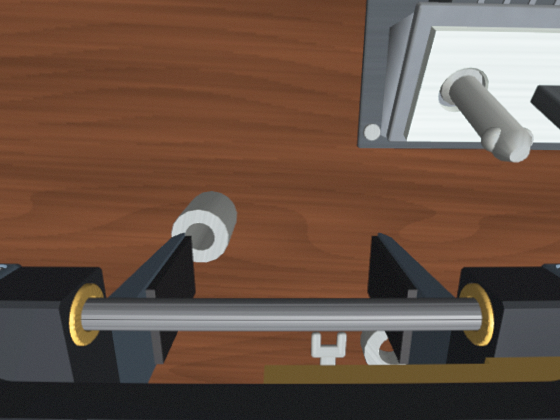

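```bash
python3 -c "
from h import *
f=load('w20');c=cam(f);print(onz(c,[(200,236.5)],60)); crop(f,160,180,90,90,7,'w20a')"
```

```text
[[516.4840835  290.96724721  60.        ]]
```

View pics/w20a.png

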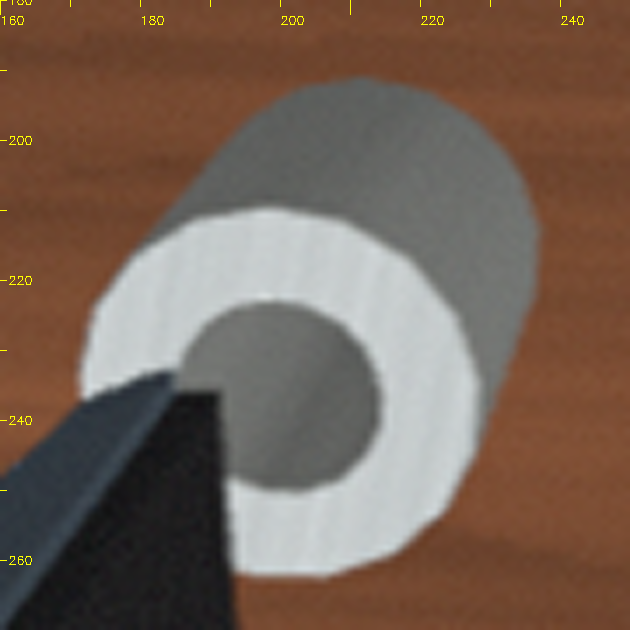

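>>> drive_tool:
  moves:
    - {"claw": -1.0, "dx": -0.4, "dy": -1.0, "dz": 0.6, "yaw": 0.03}
    - {"claw": -1.0, "dx": -0.4, "dy": -1.0, "dz": 0.6, "yaw": 0.0}
    - {"claw": -1.0, "dx": -0.38, "dy": -0.9, "dz": 0.6, "yaw": 0.0}
    - {"claw": -1.0, "dx": -0.1, "dy": -0.3, "dz": 0.4, "yaw": 0.0}
    - {"claw": -1.0, "dx": 0, "dy": 0, "dz": 0, "yaw": 0.0}

```text
time_s: 18.65
ee_pos: [518.9, 288.7, 120.6]
ee_rot: [-180.0, 1.4, 2.7]
force: [0.1, -0.2, -0.1]
gripper_width: 91.4
```

```bash
python3 plan.py 516.7 291.2 18 2.88 8 1 -1
```

```text
t 18.65 pos [518.9 288.7 120.6] rot [-180.     1.4    2.7] F [ 0.1 -0.2 -0.1] T [-0.09  0.12  0.  ] w 91.4
[{"claw": -1.0, "dx": 0.0, "dy": -0.03, "dz": 1.0, "yaw": -0.02}, {"claw": -1.0, "dx": 0.01, "dy": -0.02, "dz": 1.0, "yaw": 0.0}, {"claw": -1.0, "dx": 0.0, "dy": -0.03, "dz": 1.0, "yaw": 0.0}, {"claw": -1.0, "dx": 0.01, "dy": -0.02, "dz": 1.0, "yaw": 0.0}, {"claw": -1.0, "dx": 0.0, "dy": -0.03, "dz": 1.0, "yaw": 0.0}, {"claw": -1.0, "dx": 0.0, "dy": 0.0, "dz": 0.13, "yaw": 0.0}, {"claw": -1.0, "dx": 0.0, "dy": 0.0, "dz": -0.0, "yaw": 0.0}, {"claw": -1.0, "dx": 0.0, "dy": 0.0, "dz": -0.0, "yaw": 0.0}]
end [516.6 291.2  18. ]
```

>>> drive_tool:
  moves:
    - {"claw": -1.0, "dx": 0.0, "dy": -0.08, "dz": 1.0, "yaw": 0}
    - {"claw": -1.0, "dx": 0.0, "dy": -0.05, "dz": 1.0, "yaw": 0.0}
    - {"claw": -1.0, "dx": 0.0, "dy": 0, "dz": 1.0, "yaw": 0.0}
    - {"claw": -0.7, "dx": 0.0, "dy": 0, "dz": 1.0, "yaw": 0.0}
    - {"claw": -0.4, "dx": 0.0, "dy": 0, "dz": 0.7, "yaw": 0.0}
  grip_force: 6

```text
time_s: 19.27
ee_pos: [521.1, 290.4, 27.1]
ee_rot: [-179.9, 0.9, 2.6]
force: [1.1, -0.0, -0.8]
gripper_width: 73.8
```

```bash
python3 plan.py 516.7 291.2 18 2.88 2 1 -1;python3 -c "
from h import *
f=save('wrist','w21')"
```

```text
t 19.27 pos [521.1 290.4  27.1] rot [-179.9    0.9    2.6] F [ 1.1 -0.  -0.8] T [-0.09  0.17 -0.03] w 73.8
[{"claw": -1.0, "dx": -0.21, "dy": -0.05, "dz": 0.46, "yaw": -0.03}, {"claw": -1.0, "dx": -0.0, "dy": 0.0, "dz": -0.0, "yaw": 0.0}]
end [516.7 291.3  18. ]
```

View pics/w21.png

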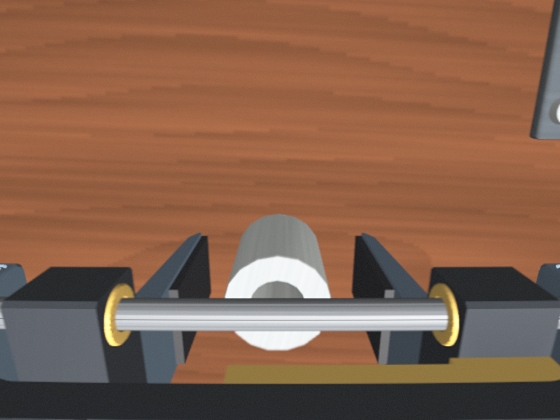

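>>> drive_tool:
  moves:
    - {"claw": -0.4, "dx": -0.16, "dy": -0.03, "dz": 0.35, "yaw": 0}
    - {"claw": -0.2, "dx": -0.06, "dy": 0, "dz": 0.1, "yaw": 0.0}
    - {"claw": 0.2, "dx": 0.0, "dy": 0, "dz": 0.0, "yaw": 0.0}
    - {"claw": 0.2, "dx": 0.0, "dy": 0, "dz": 0.0, "yaw": 0.0}
  grip_force: 8

```text
time_s: 19.82
ee_pos: [516.3, 290.7, 17.3]
ee_rot: [-179.9, 0.9, 2.6]
force: [-0.0, -0.3, -3.1]
gripper_width: 47.0
```

```bash
python3 plan.py 516.7 291.2 18 2.88 2 1 -1;python3 -c "
from h import *
f=save('wrist','w22');c=cam(f);crop(f,210,190,130,170,4,'w22a')"
```

```text
t 19.82 pos [516.3 290.7  17.3] rot [-179.9    0.9    2.6] F [-0.  -0.3 -3.1] T [-0.04  0.12  0.01] w 47.0
[{"claw": -1.0, "dx": 0.02, "dy": -0.02, "dz": -0.04, "yaw": -0.03}, {"claw": -1.0, "dx": -0.0, "dy": -0.0, "dz": 0.0, "yaw": -0.0}]
end [516.7 291.1  18.1]
```

View pics/w22a.png

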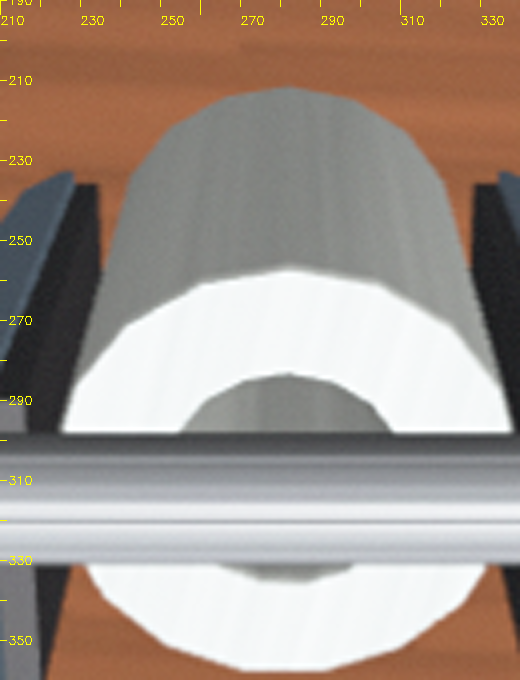

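>>> drive_tool:
  moves:
    - {"claw": 0.2, "dx": -0.25, "dy": 0, "dz": 0.1, "yaw": 0}
    - {"claw": 0.2, "dx": -0.25, "dy": 0, "dz": -0.05, "yaw": 0.0}
  grip_force: 8

```text
time_s: 20.12
ee_pos: [509.7, 291.0, 18.4]
ee_rot: [-179.8, 0.5, 2.7]
force: [-0.3, -1.4, -2.7]
gripper_width: 47.0
```

```bash
python3 -c "
from h import *
f=save('wrist','w23');c=cam(f);crop(f,210,190,130,170,4,'w23a');f=save('side','s23');crop(f,190,110,80,80,7,'s23a')"
```

```text
(no output)
```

View pics/w23a.png

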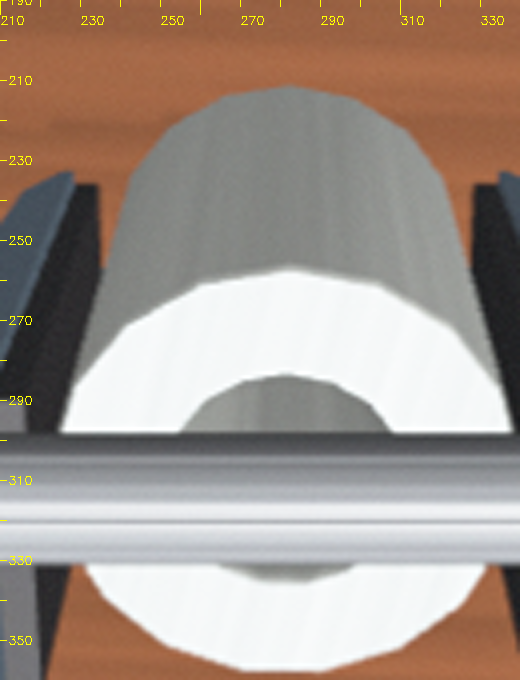

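View pics/s23a.png

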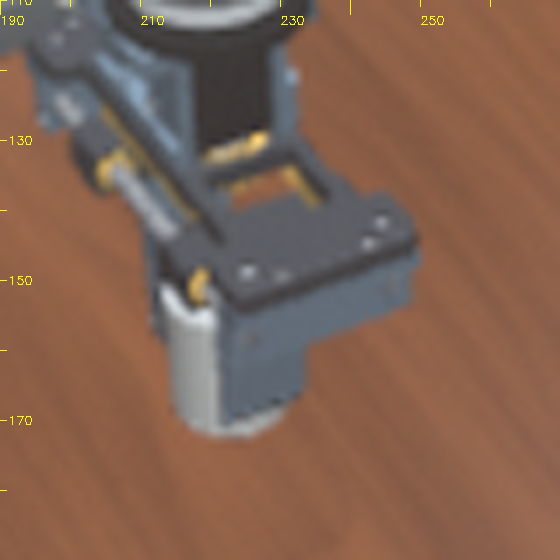

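```bash
python3 plan.py 605 108 190 2.88 15 1 0.2
```

```text
t 20.23 pos [508.7 290.8  18.1] rot [-179.8    0.6    2.7] F [-0.4  0.6 -2.1] T [-0.06  0.15 -0.03] w 47.2
[{"claw": 0.2, "dx": 0.46, "dy": 1.0, "dz": -0.93, "yaw": -0.02}, {"claw": 0.2, "dx": 0.46, "dy": 1.0, "dz": -0.93, "yaw": -0.0}, {"claw": 0.2, "dx": 0.46, "dy": 1.0, "dz": -0.93, "yaw": -0.0}, {"claw": 0.2, "dx": 0.46, "dy": 1.0, "dz": -0.93, "yaw": -0.0}, {"claw": 0.2, "dx": 0.46, "dy": 1.0, "dz": -0.93, "yaw": -0.0}, {"claw": 0.2, "dx": 0.45, "dy": 1.0, "dz": -0.93, "yaw": -0.0}, {"claw": 0.2, "dx": 0.46, "dy": 1.0, "dz": -0.93, "yaw": -0.0}, {"claw": 0.2, "dx": 0.45, "dy": 1.0, "dz": -0.92, "yaw": -0.0}, {"claw": 0.2, "dx": 0.46, "dy": 1.0, "dz": -0.93, "yaw": -0.0}, {"claw": 0.2, "dx": 0.15, "dy": 0.34, "dz": -0.31, "yaw": -0.0}, {"claw": 0.2, "dx": 0.0, "dy": -0.0, "dz": 0.0, "yaw": -0.0}, {"claw": 0.2, "dx": 0.0, "dy": -0.0, "dz": 0.0, "yaw": -0.0}, {"claw": 0.2, "dx": 0.0, "dy": -0.0, "dz": 0.0, "yaw": -0.0}, {"claw": 0.2, "dx": 0.0, "dy": -0.0, "dz": 0.0, "yaw": -0.0}, {"claw": 0.2, "dx": 0.0, "dy": -0.0, "dz": 0.0, "yaw": -0.0}]
end [604.9 108.  190. ]
```

>>> drive_tool:
  moves:
    - {"claw": 0.2, "dx": 0, "dy": 0.0, "dz": -0.3, "yaw": 0}
    - {"claw": 0.2, "dx": 0.46, "dy": 0.5, "dz": -1, "yaw": 0}
    - {"claw": 0.2, "dx": 0.46, "dy": 1.0, "dz": -1, "yaw": 0}
    - {"claw": 0.2, "dx": 0.46, "dy": 1.0, "dz": -1, "yaw": 0}
    - {"claw": 0.2, "dx": 0.46, "dy": 1.0, "dz": -1, "yaw": 0}
  grip_force: 25

```text
time_s: 20.85
ee_pos: [546.8, 221.1, 103.4]
ee_rot: [-180.0, 1.1, 2.9]
force: [-0.2, 0.4, -2.4]
gripper_width: 46.8
```

>>> drive_tool:
  moves:
    - {"claw": 0.2, "dx": 0.46, "dy": 1, "dz": -1, "yaw": 0}
    - {"claw": 0.2, "dx": 0.46, "dy": 1, "dz": -1, "yaw": 0}
    - {"claw": 0.2, "dx": 0.46, "dy": 1.0, "dz": -1, "yaw": 0}
    - {"claw": 0.2, "dx": 0.46, "dy": 1.0, "dz": -1, "yaw": 0}
    - {"claw": 0.2, "dx": 0, "dy": 0, "dz": 0, "yaw": 0}

```text
time_s: 21.48
ee_pos: [589.7, 139.5, 186.5]
ee_rot: [-179.9, 1.1, 2.7]
force: [-0.4, 0.0, -2.6]
gripper_width: 46.8
```

```bash
python3 plan.py 608 104 192 2.88 5 1 0.2;python3 -c "
from h import *
f=save('wrist','w24')"
```

```text
t 21.48 pos [589.7 139.5 186.5] rot [-179.9    1.1    2.7] F [-0.4  0.  -2.6] T [0.04 0.14 0.03] w 46.8
[{"claw": 0.2, "dx": 0.45, "dy": 1.0, "dz": -0.16, "yaw": -0.02}, {"claw": 0.2, "dx": 0.37, "dy": 0.82, "dz": -0.13, "yaw": 0.0}, {"claw": 0.2, "dx": -0.0, "dy": -0.0, "dz": -0.0, "yaw": 0.0}, {"claw": 0.2, "dx": -0.0, "dy": -0.0, "dz": -0.0, "yaw": 0.0}, {"claw": 0.2, "dx": -0.0, "dy": -0.0, "dz": -0.0, "yaw": 0.0}]
end [608. 104. 192.]
```

View pics/w24.png

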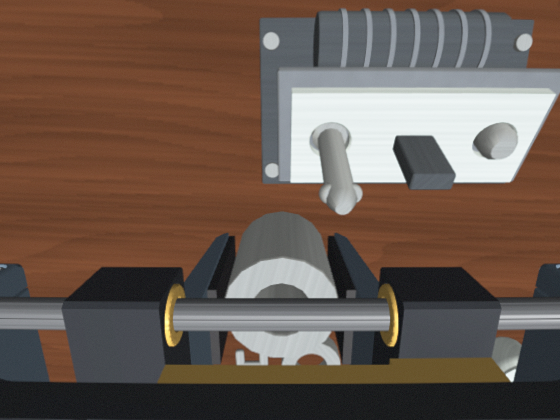

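```bash
python3 - <<'E'
from chk import *
f=load("w24");crop(f,290,90,120,130,6,'w24a')
c=cam(f)
def e(P): u=proj(c,P@RF.T+face); return np.round([u[:,0].min(),u[:,0].max(),u[:,1].min(),u[:,1].max()],1)
print("tip",e(circ(0,65,90,10)),"balls",proj(c,np.array([[0,51,75.2],[0,79,75.2]])@RF.T+face).round(1).tolist(),"stud disc",e(circ(0,-65,24,18)))
E
```

```text
tip [335.4 351.6 200.4 212.4] balls [[362.0, 191.3], [319.0, 191.3]] stud disc [489.7 514.8 138.2 158.3]
```

View pics/w24a.png

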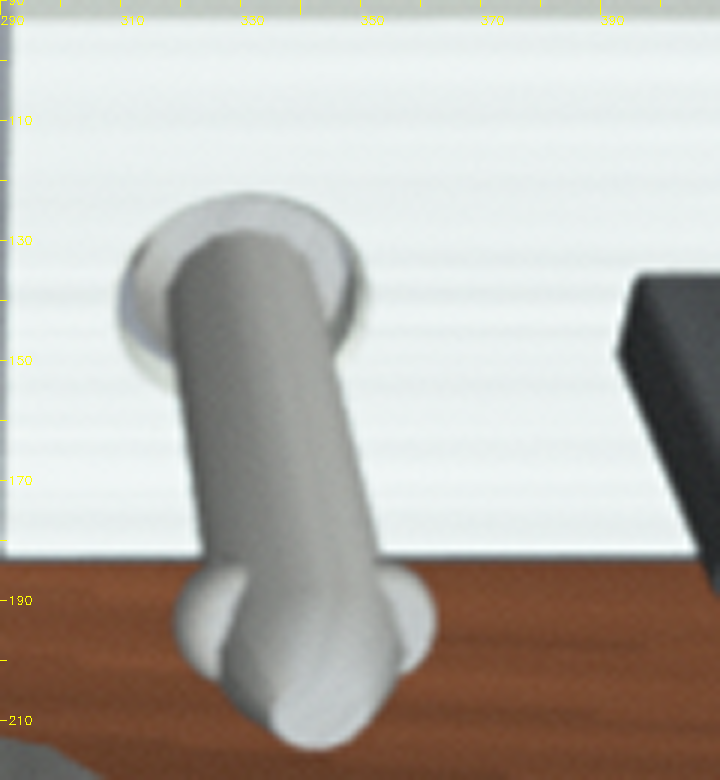

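```bash
python3 - <<'E'
from chk import *
for n,t,z0 in (("w22",[516.3,290.7,17.3],-19.0),("w24",[589.7,139.5,186.5],-19.0)):
    c=cam(load(n)); B=np.array(t)
    a=np.linspace(0,2*np.pi,72)
    for zt in (60-17.3,):
      top=np.c_[24*np.cos(a),24*np.sin(a),zt+0*a]+B; u=proj(c,top); bot=np.c_[24*np.cos(a),24*np.sin(a),zt-60+0*a]+B; v=proj(c,bot)
      bore=np.c_[12*np.cos(a),12*np.sin(a),zt+0*a]+B; w=proj(c,bore)
      print(n,"top x",u[:,0].min(),u[:,0].max(),"y",u[:,1].min(),u[:,1].max(),"bot ymin",v[:,1].min(),"x",v[:,0].min(),v[:,0].max(),"bore y",w[:,1].min(),w[:,1].max(),"x",w[:,0].min(),w[:,0].max())
print("obs w22 top y",190+267/4-.4,190+670/4-.4,"bot ymin",190+87/4-.4,"bore y",190+374/4-.4, 190+582/4-.4)
crop(load("w24"),210,190,140,170,4,"w24s")
E
```

```text
w22 top x 221.473043635836 339.75122016472665 y 256.4064456060322 359.180193751491 bot ymin 209.98462230129059 x 238.39057313107517 323.3535000261012 bore y 284.13959992566146 335.44380720051856 x 251.03763022071084 310.17411109745797
w24 top x 221.51261644595183 339.7287127768043 y 256.8038087175747 359.28463369334713 bot ymin 209.9227997564128 x 238.29172622056387 323.2477491258396 bore y 284.47897219267907 335.63465303395986 x 251.0729274399723 310.1780188920597
obs w22 top y 256.35 357.1 bot ymin 211.35 bore y 283.1 335.1
```

View pics/w24s.png

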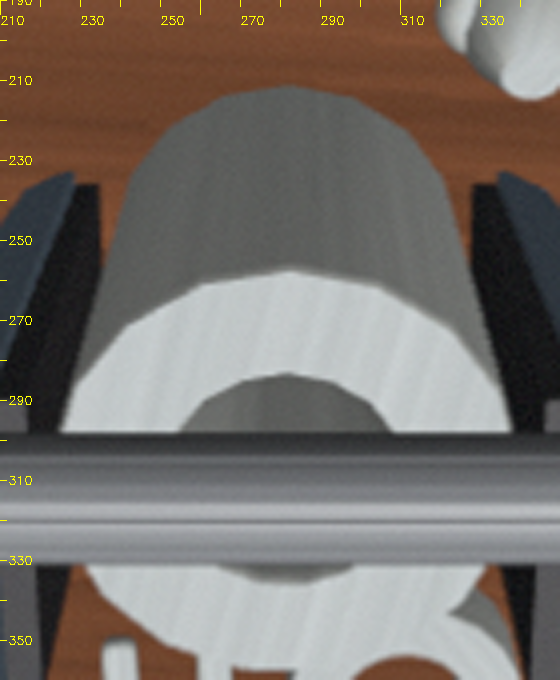

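>>> drive_tool:
  moves:
    - {"claw": 0.2, "dx": 0.4, "dy": 1.0, "dz": 0, "yaw": 0}
    - {"claw": 0.2, "dx": 0.3, "dy": 0.8, "dz": 0, "yaw": 0}
    - {"claw": 0.2, "dx": 0, "dy": 0, "dz": 0.2, "yaw": 0}
  grip_force: 20

```text
time_s: 21.9
ee_pos: [602.9, 104.0, 178.2]
ee_rot: [-180.0, 1.6, 2.9]
force: [-0.2, 0.6, -2.4]
gripper_width: 46.8
```

```bash
python3 plan.py 604.5 102 168 2.88 3 1 0.2
```

```text
t 21.9 pos [602.9 104.  178.2] rot [-180.     1.6    2.9] F [-0.2  0.6 -2.4] T [-0.11  0.13  0.  ] w 46.8
[{"claw": 0.2, "dx": 0.09, "dy": 0.1, "dz": 0.51, "yaw": -0.0}, {"claw": 0.2, "dx": -0.0, "dy": 0.0, "dz": -0.0, "yaw": -0.0}, {"claw": 0.2, "dx": -0.0, "dy": 0.0, "dz": -0.0, "yaw": -0.0}]
end [604.5 102.1 167.9]
```

>>> drive_tool:
  moves:
    - {"claw": 0.2, "dx": 0.07, "dy": 0.08, "dz": 0.5, "yaw": 0}
    - {"claw": 0.2, "dx": 0, "dy": 0, "dz": 0.3, "yaw": 0}
    - {"claw": 0.2, "dx": 0, "dy": 0, "dz": 0.15, "yaw": 0}
  grip_force: 12

```text
time_s: 22.28
ee_pos: [605.3, 102.9, 159.6]
ee_rot: [-179.9, 1.3, 2.9]
force: [0.8, -0.2, 8.5]
gripper_width: 46.8
```

```bash
python3 plan.py 604.5 102 155 2.88 3 1 0.2;python3 -c "
from h import *
f=save('wrist','w25');f=save('side','s25');crop(f,230,70,130,150,5,'s25c')"
```

```text
t 22.27 pos [605.3 102.9 159.6] rot [-179.9    1.3    2.9] F [ 0.8 -0.2  8.5] T [-0.18 -0.03  0.07] w 46.8
[{"claw": 0.2, "dx": -0.04, "dy": 0.04, "dz": 0.23, "yaw": 0.0}, {"claw": 0.2, "dx": 0.0, "dy": 0.0, "dz": 0.0, "yaw": 0.0}, {"claw": 0.2, "dx": 0.0, "dy": 0.0, "dz": 0.0, "yaw": 0.0}]
end [604.5 102.  155. ]
```

View pics/w25.png

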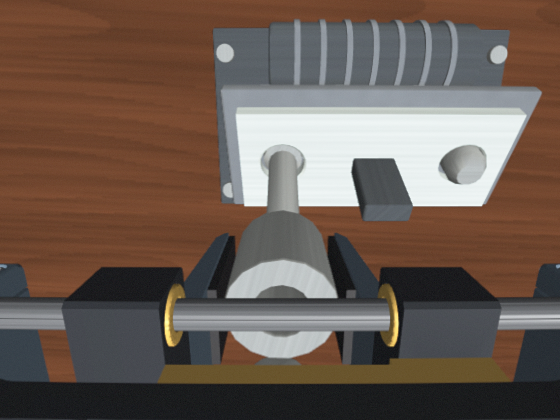

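View pics/s25c.png

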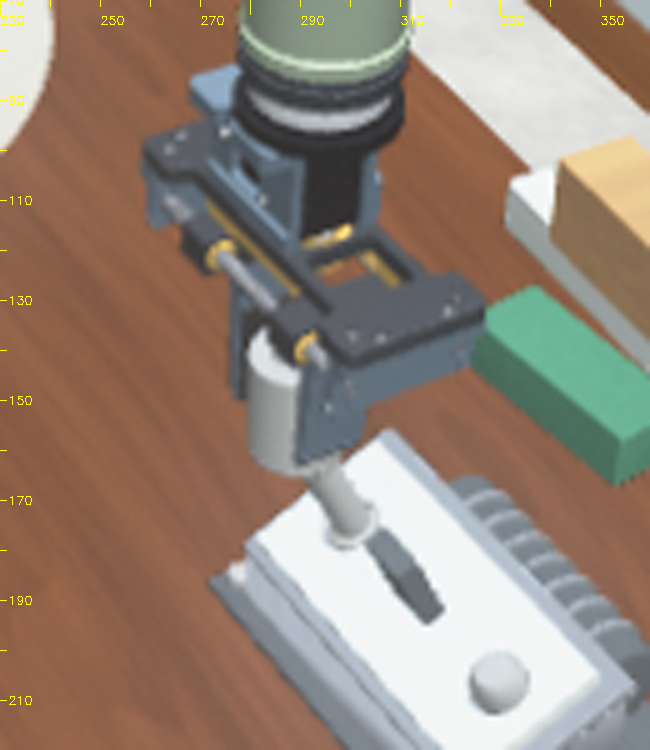

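>>> drive_tool:
  moves:
    - {"claw": 0.2, "dx": -0.3, "dy": 0.03, "dz": 0.2, "yaw": 0}
    - {"claw": 0.2, "dx": -0.3, "dy": 0, "dz": 0.2, "yaw": 0}
  grip_force: 8

```text
time_s: 22.62
ee_pos: [594.6, 102.5, 152.5]
ee_rot: [-179.9, 1.0, 2.9]
force: [2.6, -0.9, 1.5]
gripper_width: 46.9
```

```bash
python3 plan.py 604.5 102 155 2.88 1 1 0.2;python3 -c "
from h import *
f=save('wrist','w26');f=save('side','s26');crop(f,230,70,130,150,5,'s26c')"
```

```text
t 22.62 pos [594.6 102.5 152.5] rot [-179.9    1.     2.9] F [ 2.6 -0.9  1.5] T [-0.24 -0.34 -0.06] w 46.9
[{"claw": 0.2, "dx": 0.49, "dy": 0.05, "dz": -0.13, "yaw": 0.01}]
end [604.5 102.  155. ]
```

View pics/w26.png

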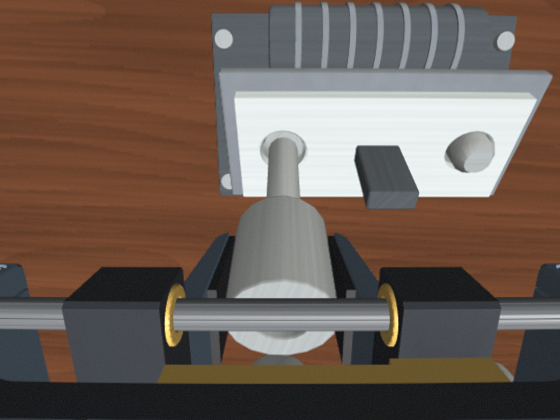

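View pics/s26c.png

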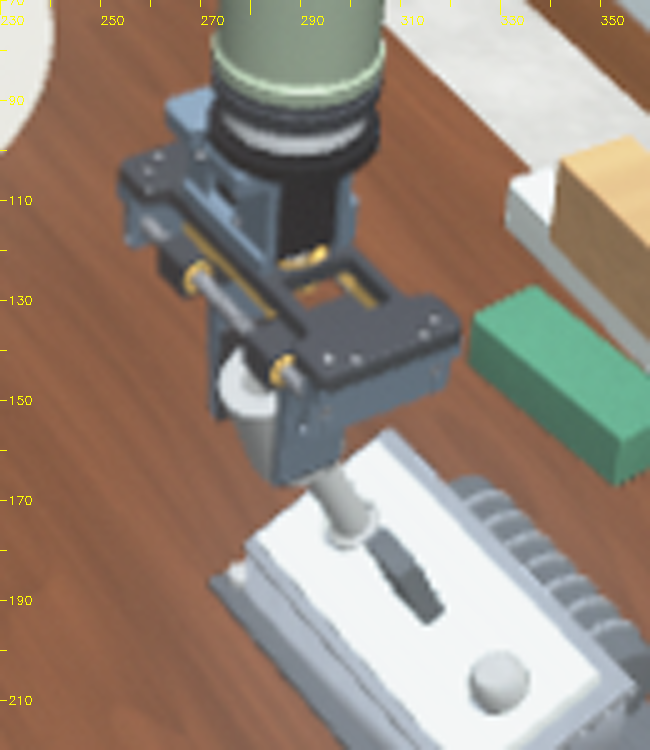

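```bash
python3 -c "
from h import *
f=load('w26');crop(f,210,180,140,180,4,'w26a');f=load('s26');crop(f,260,120,60,70,10,'s26d')"
```

```text
(no output)
```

View pics/w26a.png

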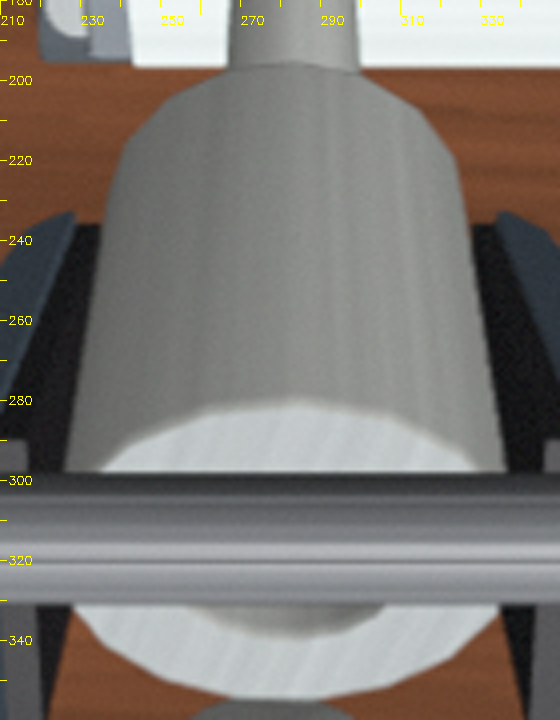

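View pics/s26d.png

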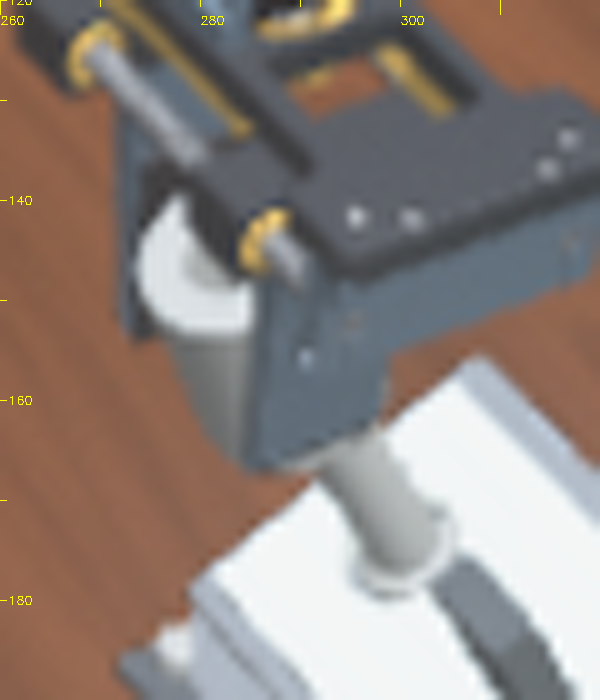

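```bash
cat > sfit.py <<'E'
from chk import *
a_=np.linspace(0,2*np.pi,25)[:-1]
def spts(d,zt,tcp,rot,q):
    th,sx,sz=q; Rt=Ro.from_euler("xyz",rot,degrees=True).as_matrix()
    B=np.c_[Rt[:,0],-Rt[:,1],-Rt[:,2]]; g=np.array(tcp)-Rt[:,2]*19
    Rp=B@Ro.from_euler("y",-th,degrees=True).as_matrix()
    L=np.c_[d/2*np.cos(a_),d/2*np.sin(a_),zt+0*a_]
    return (L-[0,0,36.3])@Rp.T+g+B@np.array([sx,0,sz]),Rp   # z measured from bottom
def sfit(name,tcp,rot,obs):
    c=cam(load(name))
    def f(q):
        b=proj(c,spts(48,0,tcp,rot,q)[0]);t=proj(c,spts(48,60,tcp,rot,q)[0]);o=proj(c,spts(24,60,tcp,rot,q)[0])
        return np.array([b[:,1].min(),t[:,1].min(),t[:,1].max(),o[:,1].max()])-obs
    r=least_squares(f,[20,0,0]);return r.x,f(r.x)
def rep(name,tcp,rot,obs):
    q,e=sfit(name,tcp,rot,obs);print(np.round(q,2),np.round(e,2))
    P,R=spts(0,0,tcp,rot,q);b=P[0]; print("bottom ctr in face",np.round(RF.T@(b-face),1),"axis in face",np.round(RF.T@R[:,2],3),"tilt",np.degrees(np.arccos(R[2,2])).round(1),"off",np.round(b-tcp,1))
    return q
if __name__=="__main__":
    rep("w22",np.array([516.3,290.7,17.3]),[-179.9,.9,2.6],[211.35,256.35,357.1,335.1])
    rep("w26",np.array([594.6,102.5,152.5]),[-179.9,1.0,2.9],[195.4,280.1,354.6,339.1])
E
python3 sfit.py
```

```text
[ 0.62 -1.74 -2.69] [-0.04  0.21  0.62 -0.8 ]
bottom ctr in face [-138.9  258.6   -6.1] axis in face [ 0.427 -0.002  0.904] tilt 0.3 off [ -1.7  -0.  -20. ]
[18.21  0.22 -0.95] [-0.01  0.09  0.29 -0.37]
bottom ctr in face [-6.4 66.7 84.9] axis in face [ 0.136 -0.002  0.991] tilt 17.2 off [ 11.3   0.6 -16.6]
```

>>> drive_tool:
  moves:
    - {"claw": 0.2, "dx": -0.28, "dy": 0.05, "dz": 0.12, "yaw": 0}
    - {"claw": 0.2, "dx": -0.1, "dy": 0, "dz": 0.1, "yaw": 0}
  grip_force: 8

```text
time_s: 22.98
ee_pos: [585.4, 101.1, 147.0]
ee_rot: [-179.9, 1.2, 2.9]
force: [-0.0, -1.8, 1.7]
gripper_width: 46.3
```

```bash
python3 plan.py 604.5 102 155 2.88 1 1 0.2;python3 -c "
from h import *
f=save('wrist','w27');crop(f,210,180,140,180,4,'w27a');f=save('side','s27');crop(f,230,70,130,150,5,'s27c')"
```

```text
t 22.98 pos [585.4 101.1 147. ] rot [-179.9    1.2    2.9] F [-0.  -1.8  1.7] T [-0.14 -0.15 -0.01] w 46.3
[{"claw": 0.2, "dx": 0.95, "dy": 0.0, "dz": -0.42, "yaw": 0.01}]
end [604.5 102.1 155. ]
```

View pics/w27a.png

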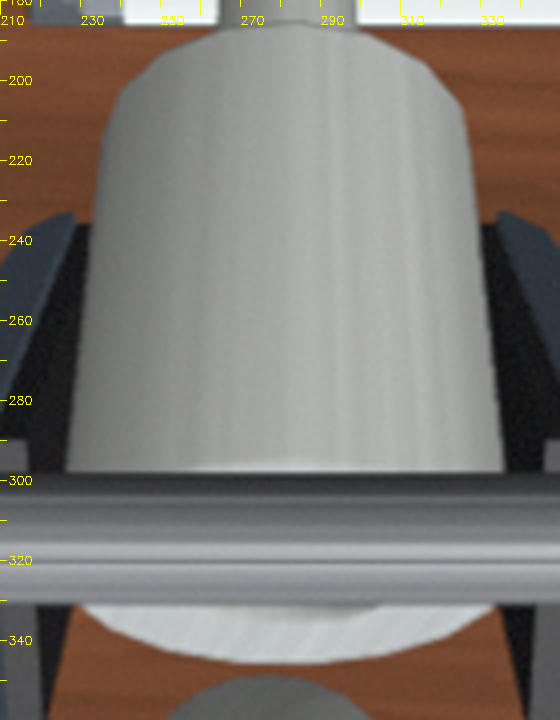

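View pics/s27c.png

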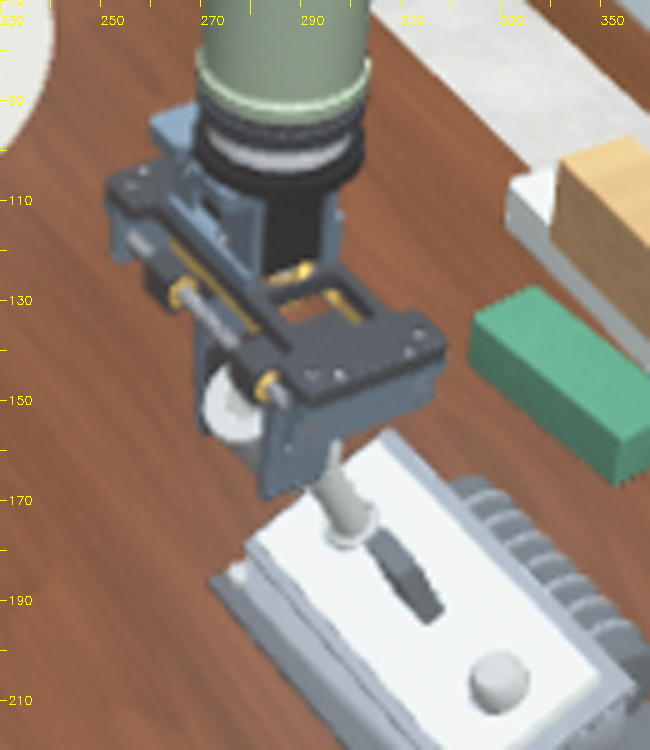

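```bash
python3 -c "
from sfit import *
rep('w27',np.array([585.4,101.1,147.0]),[-179.9,1.2,2.9],[185.4,295.2,345.4,332.9])"
```

```text
[31.34  1.76 -2.64] [ 0.02 -0.27 -0.96  1.21]
bottom ctr in face [-8.2 65.7 81.4] axis in face [-0.09  -0.002  0.996] tilt 30.1 off [ 20.3   1.1 -15.1]
```

>>> drive_tool:
  moves:
    - {"claw": 0.2, "dx": 0.1, "dy": 0, "dz": -0.3, "yaw": 0}
    - {"claw": 0.2, "dx": 0.35, "dy": 0, "dz": -0.15, "yaw": 0}
    - {"claw": 0.2, "dx": 0.2, "dy": 0, "dz": -0.06, "yaw": 0}
  grip_force: 10

```text
time_s: 23.45
ee_pos: [594.6, 101.5, 154.9]
ee_rot: [-179.9, 1.9, 2.9]
force: [-4.7, 0.7, -1.5]
gripper_width: 46.3
```

```bash
python3 plan.py 598.8 101.6 157.6 2.88 2 1 0.2;python3 -c "
from h import *
f=save('wrist','w28');crop(f,210,180,140,180,4,'w28a');f=save('side','s28');crop(f,230,70,130,150,5,'s28c')"
```

```text
t 23.45 pos [594.6 101.5 154.9] rot [-179.9    1.9    2.9] F [-4.7  0.7 -1.5] T [-0.05  1.    0.01] w 46.3
[{"claw": 0.2, "dx": 0.21, "dy": 0.01, "dz": -0.14, "yaw": 0.01}, {"claw": 0.2, "dx": -0.0, "dy": -0.0, "dz": -0.0, "yaw": -0.0}]
end [598.9 101.5 157.5]
```

View pics/w28a.png

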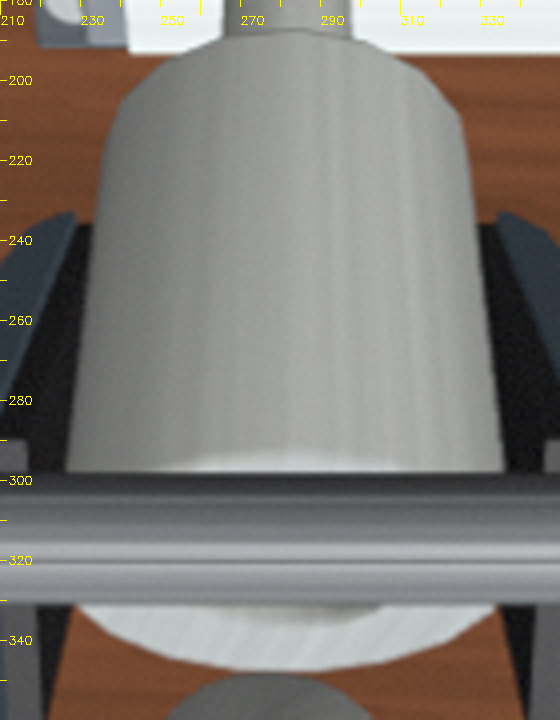

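View pics/s28c.png

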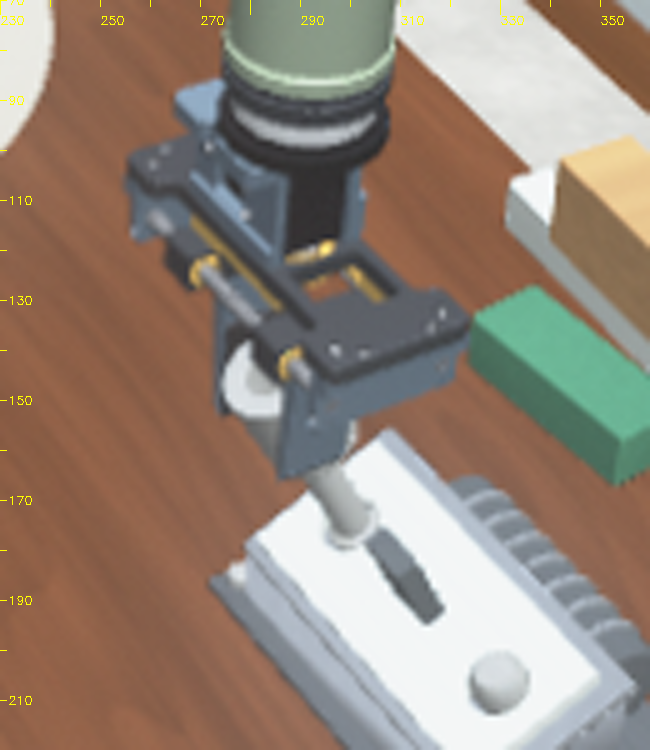

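```bash
python3 -c "
from sfit import *
rep('w28',np.array([594.6,101.5,154.9]),[-179.9,1.9,2.9],[187.1,292.6,347.1,335.1])"
```

```text
[28.86  1.49 -2.22] [ 0.01 -0.08 -0.27  0.34]
bottom ctr in face [ 1.6 65.7 85. ] axis in face [-0.034 -0.002  0.999] tilt 27.0 off [ 18.5   1.  -15.6]
```

>>> drive_tool:
  moves:
    - {"claw": 0.2, "dx": 0.3, "dy": 0, "dz": -0.04, "yaw": 0}
  grip_force: 8

```text
time_s: 23.68
ee_pos: [600.7, 101.8, 155.4]
ee_rot: [-179.9, 1.9, 2.9]
force: [-3.7, -0.4, -1.0]
gripper_width: 46.7
```

```bash
python3 plan.py 598.8 101.6 157.6 2.88 2 1 0.2;python3 -c "
from h import *
f=save('wrist','w29');crop(f,210,180,140,180,4,'w29a')"
```

```text
t 23.68 pos [600.7 101.8 155.4] rot [-179.9    1.9    2.9] F [-3.7 -0.4 -1. ] T [-0.11  0.81 -0.02] w 46.7
[{"claw": 0.2, "dx": -0.1, "dy": 0.01, "dz": -0.1, "yaw": 0.01}, {"claw": 0.2, "dx": -0.0, "dy": -0.0, "dz": -0.0, "yaw": -0.0}]
end [598.8 101.5 157.5]
```

View pics/w29a.png

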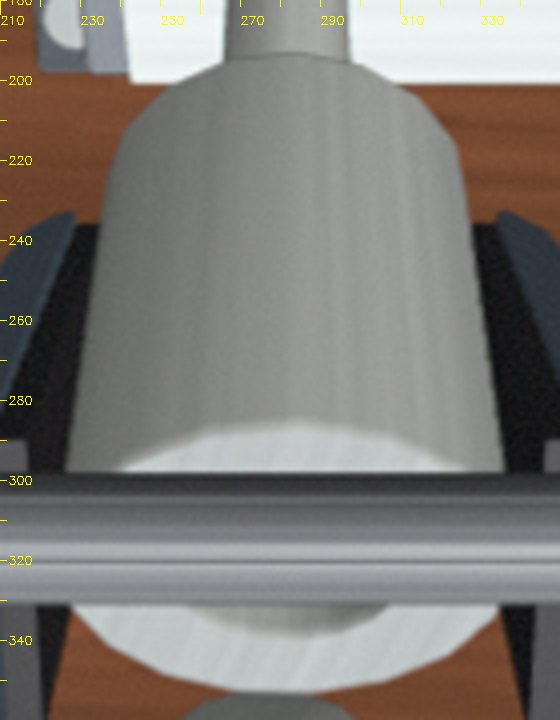

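```bash
python3 -c "
from sfit import *
rep('w29',np.array([600.7,101.8,155.4]),[-179.9,1.9,2.9],[192.6,284.9,352.6,338.6])"
```

```text
[21.87  0.62 -1.15] [-0.01  0.07  0.23 -0.29]
bottom ctr in face [ 2.6 65.7 84.3] axis in face [ 0.088 -0.002  0.996] tilt 20.0 off [ 13.6   0.7 -16.3]
```

>>> drive_tool:
  moves:
    - {"claw": 0.2, "dx": -0.17, "dy": 0.02, "dz": 0.08, "yaw": 0}
    - {"claw": 0.2, "dx": 0.1, "dy": 0, "dz": 0.25, "yaw": 0}
  grip_force: 25

```text
time_s: 23.98
ee_pos: [601.9, 101.6, 149.5]
ee_rot: [-179.9, 1.6, 2.9]
force: [-8.0, 0.5, 14.2]
gripper_width: 46.8
```

>>> drive_tool:
  moves:
    - {"claw": 0.2, "dx": 0.15, "dy": 0, "dz": 0.33, "yaw": 0}

```text
time_s: 24.1
ee_pos: [603.3, 101.9, 145.1]
ee_rot: [-179.9, 1.7, 2.9]
force: [-7.6, -0.5, 6.6]
gripper_width: 46.8
```

```bash
python3 plan.py 598.8 101.6 157.6 2.88 2 1 0.2;python3 -c "
from h import *
f=save('wrist','w30');crop(f,210,160,140,200,4,'w30a');f=save('side','s30');crop(f,230,70,130,150,5,'s30c')"
```

```text
t 24.1 pos [603.3 101.9 145.1] rot [-179.9    1.7    2.9] F [-7.6 -0.5  6.6] T [-0.12  1.59 -0.02] w 46.8
[{"claw": 0.2, "dx": -0.24, "dy": -0.0, "dz": -0.62, "yaw": 0.01}, {"claw": 0.2, "dx": -0.0, "dy": -0.0, "dz": 0.0, "yaw": -0.0}]
end [598.9 101.6 157.6]
```

View pics/w30a.png

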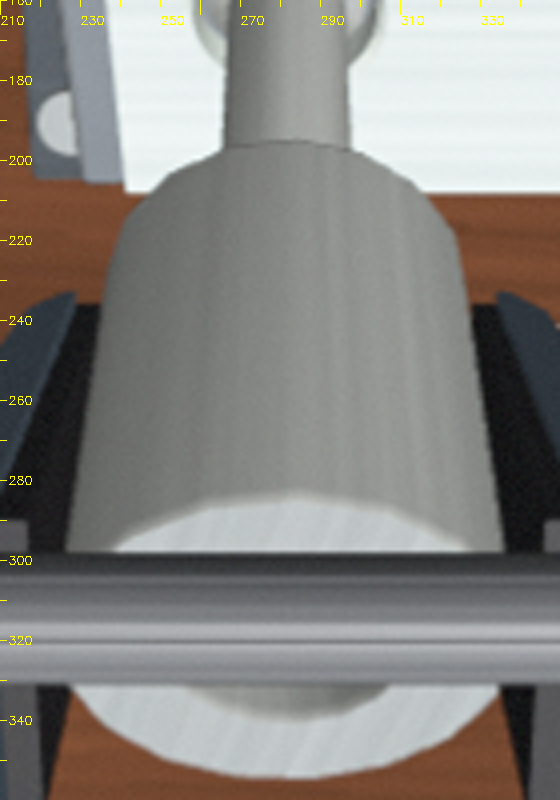

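View pics/s30c.png

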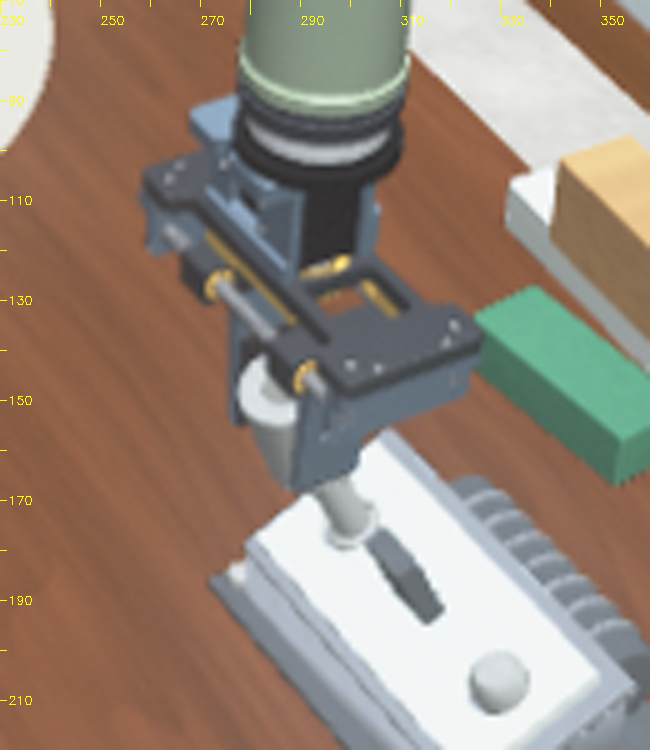

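```bash
python3 -c "
from sfit import *
rep('w30',np.array([603.3,101.9,145.1]),[-179.9,1.7,2.9],[194.6,282.9,353.9,339.1])"
```

```text
[19.97  0.   -1.48] [-0.01  0.07  0.23 -0.29]
bottom ctr in face [-1.2 65.6 74. ] axis in face [ 0.117 -0.002  0.993] tilt 18.3 off [ 11.9   0.6 -17. ]
```

>>> drive_tool:
  moves:
    - {"claw": 0.2, "dx": -0.28, "dy": 0.02, "dz": 0.12, "yaw": 0}
  grip_force: 10

```text
time_s: 24.32
ee_pos: [602.0, 101.5, 141.3]
ee_rot: [-179.8, 1.1, 2.9]
force: [6.5, 1.5, 1.4]
gripper_width: 46.4
```

```bash
python3 plan.py 598.8 101.6 157.6 2.88 1 1 0.2;python3 -c "
from h import *
f=save('wrist','w31');crop(f,210,160,140,200,4,'w31a')"
```

```text
t 24.32 pos [602.  101.5 141.3] rot [-179.8    1.1    2.9] F [6.5 1.5 1.4] T [ 0.13 -0.84  0.07] w 46.4
[{"claw": 0.2, "dx": -0.18, "dy": -0.01, "dz": -0.81, "yaw": 0.01}]
end [598.8 101.5 157.6]
```

View pics/w31a.png

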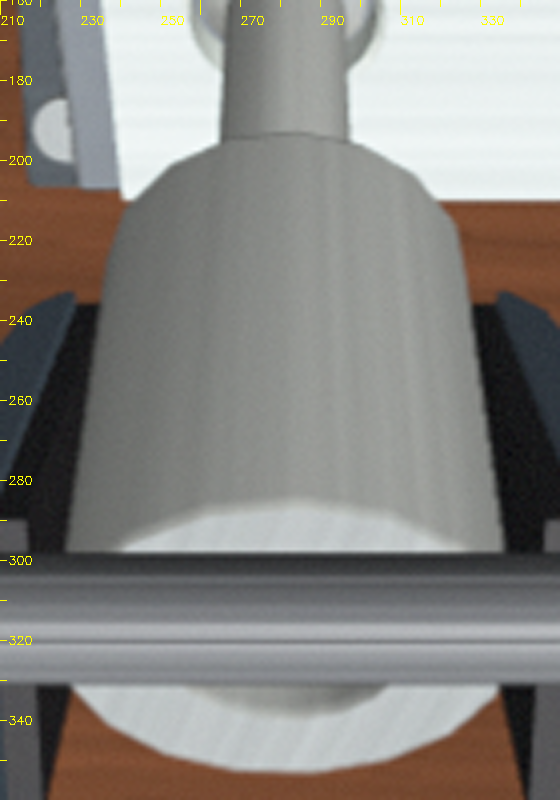

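>>> drive_tool:
  moves:
    - {"claw": 0.2, "dx": -0.3, "dy": 0.0, "dz": 0.1, "yaw": 0}
  grip_force: 8

```text
time_s: 24.5
ee_pos: [596.7, 101.3, 139.6]
ee_rot: [-179.8, 1.0, 2.9]
force: [4.3, 0.8, -1.8]
gripper_width: 47.0
```

```bash
python3 plan.py 598.8 101.6 157.6 2.88 1 1 0.2;python3 -c "
from h import *
f=save('wrist','w32');crop(f,210,160,140,200,4,'w32a');f=save('side','s32');crop(f,230,70,130,150,5,'s32c')"
```

```text
t 24.5 pos [596.7 101.3 139.6] rot [-179.8    1.     2.9] F [ 4.3  0.8 -1.8] T [ 0.07 -0.71  0.04] w 47.0
[{"claw": 0.2, "dx": 0.09, "dy": -0.01, "dz": -0.9, "yaw": 0.01}]
end [598.8 101.5 157.6]
```

View pics/w32a.png

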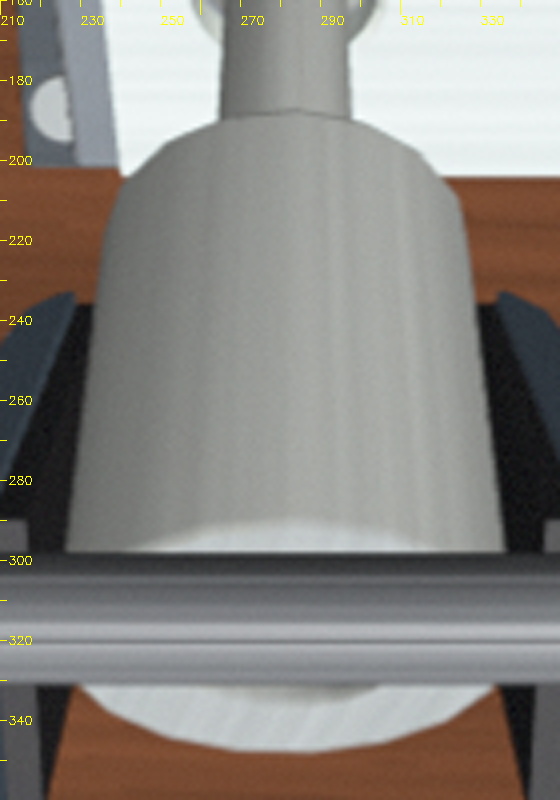

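View pics/s32c.png

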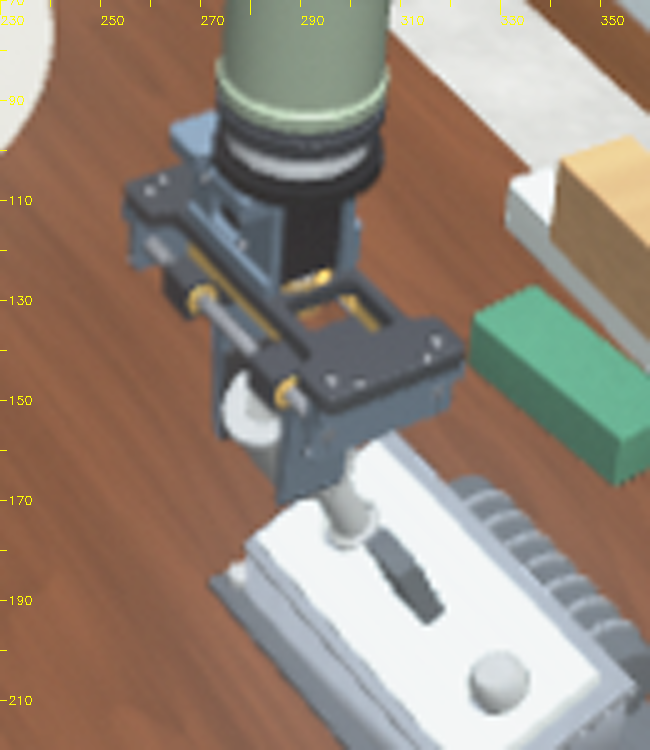

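```bash
python3 -c "
from sfit import *
rep('w32',np.array([596.7,101.3,139.6]),[-179.8,1.0,2.9],[160+108/4-.4,160+521/4-.4,160+750/4-.4,160+702/4-.4])"
```

```text
[27.68  2.09 -1.54] [-0.    0.01  0.02 -0.02]
bottom ctr in face [-2.6 65.4 70.7] axis in face [-0.029 -0.003  1.   ] tilt 26.7 off [ 18.7   1.  -15. ]
```

>>> drive_tool:
  moves:
    - {"claw": 0.2, "dx": 0.2, "dy": 0.0, "dz": 0.3, "yaw": 0}
    - {"claw": 0.2, "dx": 0.18, "dy": 0.0, "dz": 0.4, "yaw": 0}
  grip_force: 30

```text
time_s: 24.85
ee_pos: [600.1, 101.6, 127.6]
ee_rot: [-179.8, 1.4, 2.9]
force: [-0.4, -0.3, 9.5]
gripper_width: 46.6
```

>>> drive_tool:
  moves:
    - {"claw": 0.2, "dx": 0.18, "dy": 0.0, "dz": 0.4, "yaw": 0}

```text
time_s: 24.98
ee_pos: [603.7, 101.9, 121.1]
ee_rot: [-179.8, 1.3, 2.9]
force: [-0.4, -0.1, 10.8]
gripper_width: 46.6
```

```bash
python3 plan.py 598.8 101.6 157.6 2.88 1 1 0.2;python3 -c "
from h import *
f=save('wrist','w33');crop(f,210,160,140,200,4,'w33a');f=save('side','s33');crop(f,230,70,130,150,5,'s33c')"
```

```text
t 24.98 pos [603.7 101.9 121.1] rot [-179.8    1.3    2.9] F [-0.4 -0.1 10.8] T [-0.02  0.11 -0.06] w 46.6
[{"claw": 0.2, "dx": -0.16, "dy": -0.0, "dz": -1.0, "yaw": 0.01}]
end [600.9 101.7 141.2]
```

View pics/w33a.png

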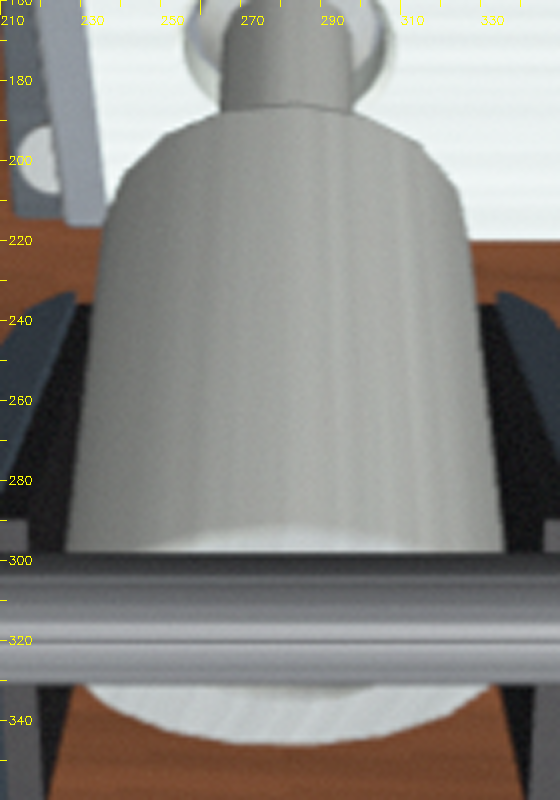

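View pics/s33c.png

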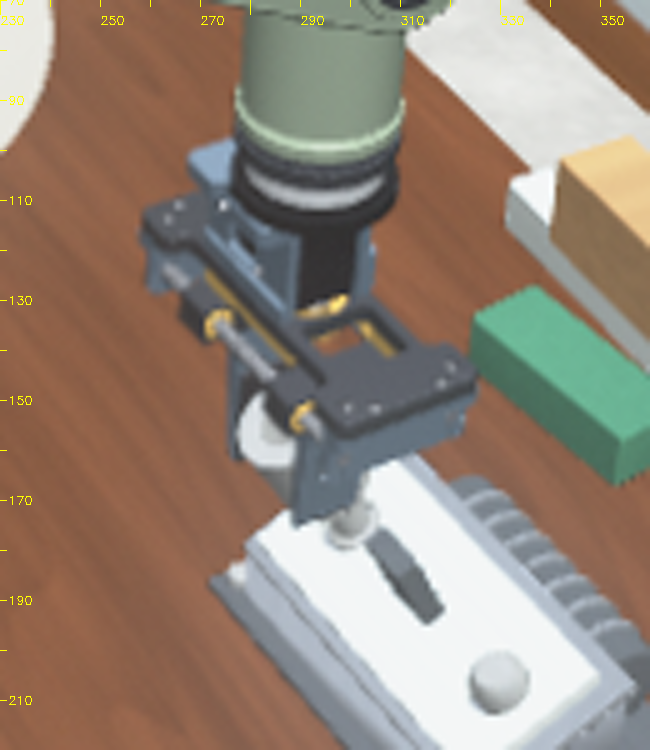

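```bash
python3 -c "
from sfit import *
rep('w33',np.array([603.7,101.9,121.1]),[-179.8,1.3,2.9],[160+104/4-.4,160+525/4-.4,160+745/4-.4,160+697/4-.4])"
```

```text
[28.86  2.23 -1.98] [ 0.01 -0.06 -0.22  0.28]
bottom ctr in face [-3.4 65.6 50.5] axis in face [-0.045 -0.003  0.999] tilt 27.6 off [ 19.4   1.  -15.2]
```

>>> drive_tool:
  moves:
    - {"claw": 0.2, "dx": 0.23, "dy": 0.0, "dz": 0.42, "yaw": 0}
    - {"claw": 0.2, "dx": 0.2, "dy": 0.0, "dz": 0.42, "yaw": 0}

```text
time_s: 25.32
ee_pos: [612.3, 102.4, 105.5]
ee_rot: [-179.8, 1.2, 2.9]
force: [-0.0, 0.6, 10.3]
gripper_width: 46.7
```

>>> drive_tool:
  moves:
    - {"claw": 0.2, "dx": 0.2, "dy": 0.0, "dz": 0.42, "yaw": 0}

```text
time_s: 25.45
ee_pos: [616.1, 102.7, 98.6]
ee_rot: [-179.8, 1.2, 2.9]
force: [-1.2, -0.3, 9.8]
gripper_width: 46.4
```

```bash
python3 plan.py 598.8 101.6 157.6 2.88 1 1 0.2;python3 -c "
from h import *
f=save('wrist','w34');crop(f,210,160,140,200,4,'w34a');f=save('side','s34');crop(f,230,70,130,150,5,'s34c')"
```

```text
t 25.45 pos [616.1 102.7  98.6] rot [-179.8    1.2    2.9] F [-1.2 -0.3  9.8] T [-0.05  0.2   0.02] w 46.4
[{"claw": 0.2, "dx": -0.32, "dy": -0.0, "dz": -1.0, "yaw": 0.01}]
end [610.1 102.3 118.7]
```

View pics/w34a.png

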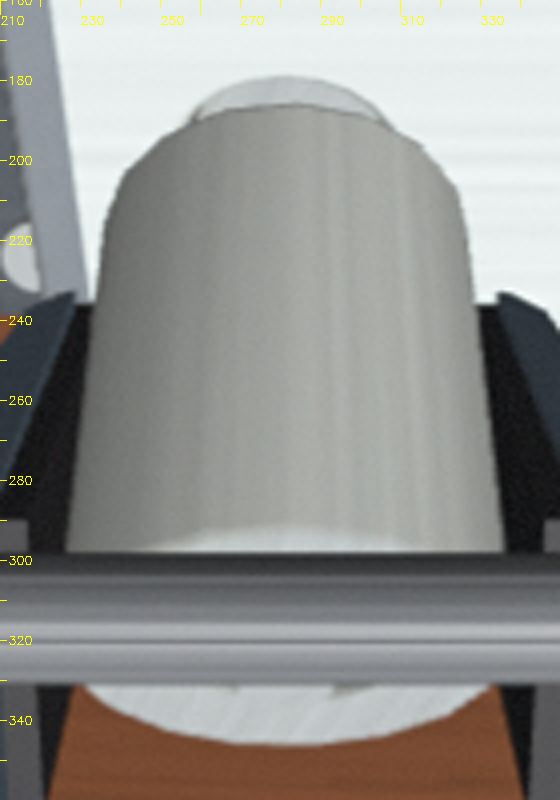

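View pics/s34c.png

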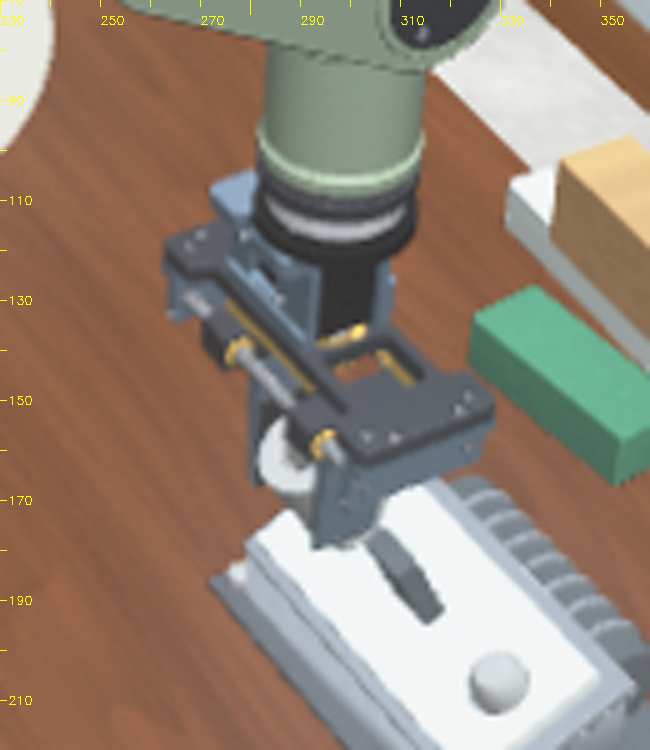

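>>> drive_tool:
  moves:
    - {"claw": 0.2, "dx": 0.19, "dy": 0.0, "dz": 0.42, "yaw": 0}

```text
time_s: 25.68
ee_pos: [620.6, 102.8, 89.7]
ee_rot: [-179.8, 1.1, 2.9]
force: [0.8, 0.1, -1.5]
gripper_width: 46.9
```

>>> drive_tool:
  moves:
    - {"claw": 0.2, "dx": 0.18, "dy": 0.0, "dz": 0.42, "yaw": 0}

```text
time_s: 25.8
ee_pos: [624.0, 103.0, 84.6]
ee_rot: [-179.8, 1.1, 2.9]
force: [-6.7, -0.9, 35.5]
gripper_width: 46.7
```

>>> drive_tool:
  moves:
    - {"claw": 0.2, "dx": 0.18, "dy": 0.0, "dz": 0.42, "yaw": 0}

```text
time_s: 25.92
ee_pos: [626.8, 103.3, 82.3]
ee_rot: [-179.8, 1.1, 2.9]
force: [-14.6, -0.9, 41.4]
gripper_width: 47.0
```

```bash
python3 plan.py 598.8 101.6 157.6 2.88 1 1 0.2;python3 -c "
from h import *
f=save('wrist','w35');crop(f,210,160,140,200,4,'w35a');f=save('side','s35');crop(f,230,70,130,150,5,'s35c')"
```

```text
t 25.93 pos [626.8 103.3  82.3] rot [-179.8    1.1    2.9] F [-14.6  -0.9  41.4] T [-0.7   2.46 -0.18] w 47.0
[{"claw": 0.2, "dx": -0.39, "dy": -0.0, "dz": -1.0, "yaw": 0.01}]
end [619.4 102.8 102.4]
```

View pics/w35a.png

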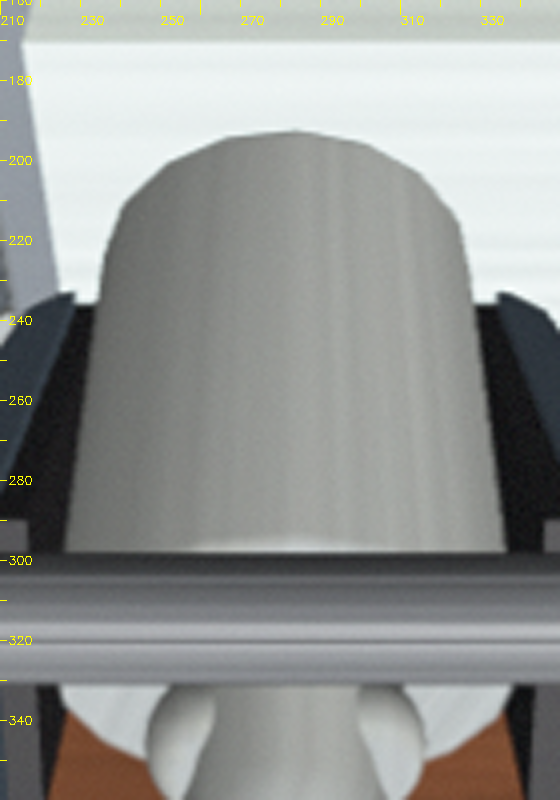

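View pics/s35c.png

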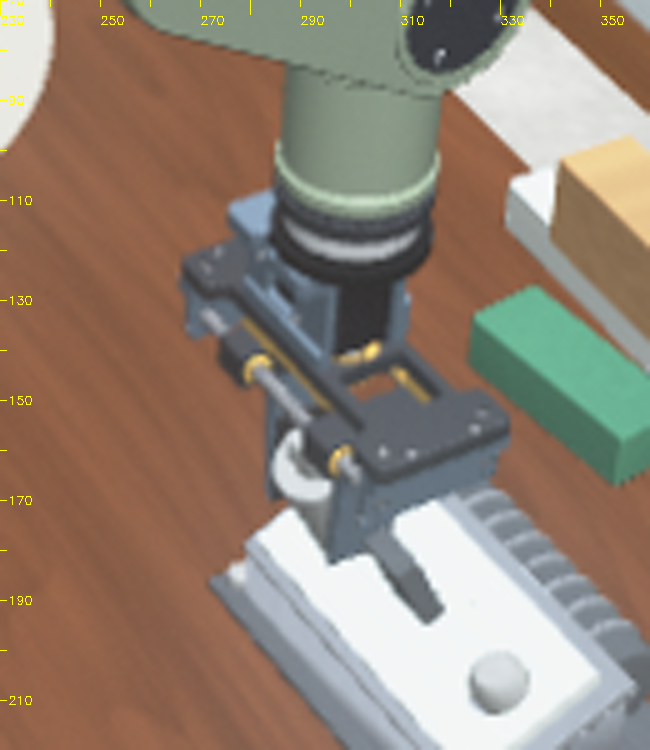

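>>> drive_tool:
  moves:
    - {"claw": 0.2, "dx": -0.1, "dy": 0.0, "dz": -0.05, "yaw": 0}
    - {"claw": -0.36, "dx": 0, "dy": 0.0, "dz": 0, "yaw": 0}
    - {"claw": -0.36, "dx": 0, "dy": 0.0, "dz": 0, "yaw": 0}
  grip_force: 10

```text
time_s: 26.4
ee_pos: [621.9, 102.7, 81.3]
ee_rot: [-179.8, 1.5, 2.9]
force: [-0.1, -0.2, 0.4]
gripper_width: 61.5
```

```bash
python3 plan.py 598.8 101.6 157.6 2.88 1 1 0.2;python3 -c "
from h import *
f=save('wrist','w36');f=save('side','s36');crop(f,230,70,130,150,5,'s36c')"
```

```text
t 26.4 pos [621.9 102.7  81.3] rot [-179.8    1.5    2.9] F [-0.1 -0.2  0.4] T [-0.04  0.11 -0.02] w 61.5
[{"claw": 0.2, "dx": -0.33, "dy": -0.0, "dz": -1.0, "yaw": 0.01}]
end [615.8 102.3 101.4]
```

View pics/w36.png

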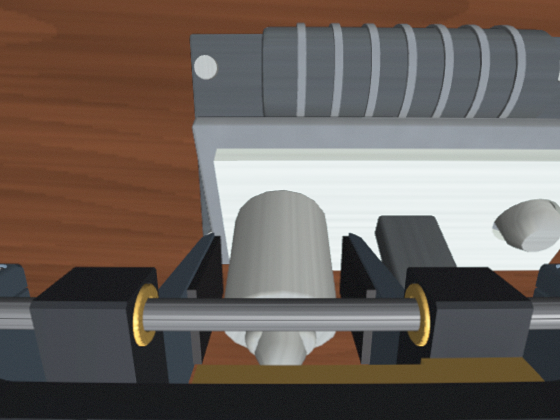

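>>> drive_tool:
  moves:
    - {"claw": -0.36, "dx": 0, "dy": 0.0, "dz": -0.6, "yaw": 0}
    - {"claw": -0.36, "dx": 0, "dy": 0.0, "dz": -1, "yaw": 0}
    - {"claw": -0.36, "dx": 0, "dy": 0.0, "dz": -1, "yaw": 0}
    - {"claw": -0.36, "dx": 0, "dy": 0.0, "dz": -1, "yaw": 0}
    - {"claw": -0.36, "dx": 0, "dy": 0.0, "dz": -1, "yaw": 0}

```text
time_s: 27.12
ee_pos: [623.6, 102.3, 175.9]
ee_rot: [-179.9, 1.7, 2.9]
force: [-0.4, -0.1, -0.6]
gripper_width: 62.0
```

>>> drive_tool:
  moves:
    - {"claw": -0.36, "dx": -1, "dy": 0.0, "dz": -0.7, "yaw": 0}
    - {"claw": -0.36, "dx": -1, "dy": 0.0, "dz": -0.7, "yaw": 0}
    - {"claw": -0.36, "dx": -1, "dy": 0.0, "dz": -0.3, "yaw": 0}
    - {"claw": -0.36, "dx": -1, "dy": 0.0, "dz": 0, "yaw": 0}
    - {"claw": -0.36, "dx": 0, "dy": 0.0, "dz": 0, "yaw": 0}

```text
time_s: 27.75
ee_pos: [543.1, 98.1, 217.6]
ee_rot: [-179.8, 1.4, 2.9]
force: [0.9, -0.8, 0.6]
gripper_width: 61.8
```

```bash
python3 -c "
from h import *
print(telemetry.state()['force'])
f=save('wrist','w37');f=save('side','s37');crop(f,250,110,130,130,5,'s37c');f=save('top','t37');crop(f,210,90,130,90,6,'t37c')"
```

```text
[ 0.93475699 -0.77761801  0.5981032 ]
```

View pics/w37.png

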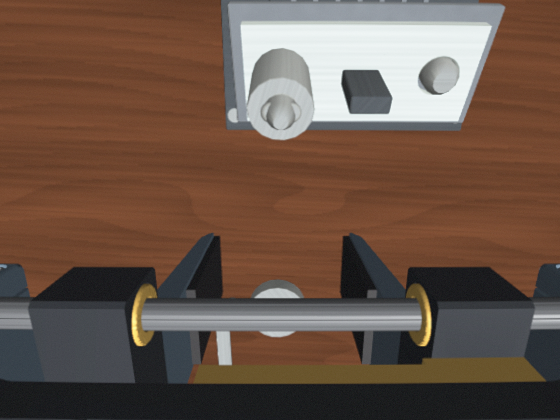

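View pics/s37c.png

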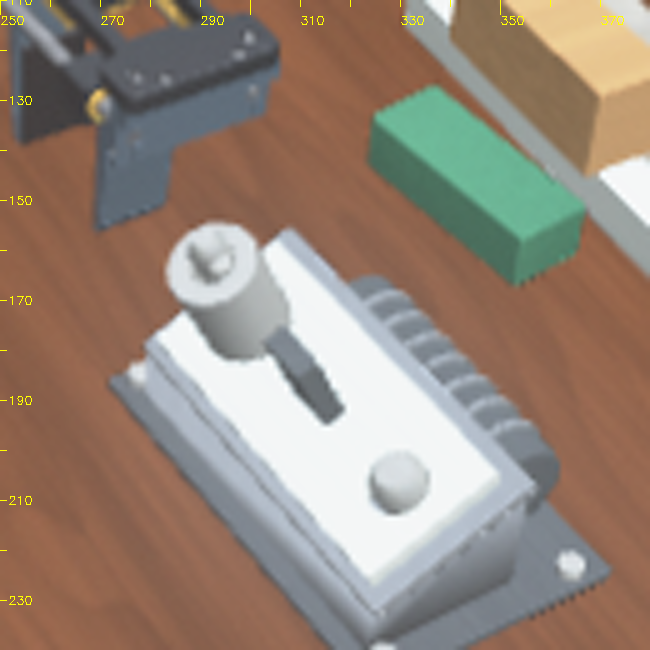

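View pics/t37.png

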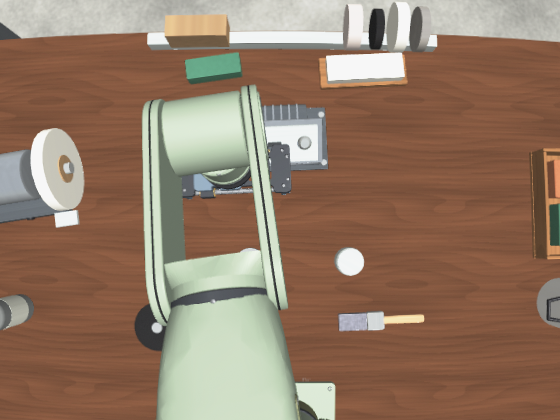

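```bash
python3 - <<'E'
from chk import *
RF=Rf(np.radians(2.9))
for n,box,fc in (("s37",(250,110,130,130),[651.1,37.2,63.5]),("w37",(210,0,300,150),[649.6,38.9,62])):
    f=load(n);c=cam(f);x0,y0,w,h=box;s=5 if n=="s37" else 2.6
    o=cv2.resize(f["color"][y0:y0+h,x0:x0+w],None,fx=s,fy=s,interpolation=cv2.INTER_CUBIC)
    for L in [circ(0,65,70,48),circ(0,65,10,48),circ(0,65,90,10),circ(0,-65,24,18),np.array([[-40,95,10],[40,95,10],[40,-95,10],[-40,-95,10],[-40,95,10]]),np.array([[-50,106,0],[50,106,0],[50,-106,0],[-50,-106,0],[-50,106,0]]),np.array([[-7,15,62],[7,15,62],[7,-15,62],[-7,-15,62],[-7,15,62]])]:
        u=((proj(c,L@RF.T+fc)-[x0,y0]+.5)*s-.5).astype(np.int32); cv2.polylines(o,[u.reshape(-1,1,2)],False,(0,0,255),1)
    cv2.imwrite(f"pics/ov_{n}.png",o)
E
```

```text
(no output)
```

View pics/ov_s37.png

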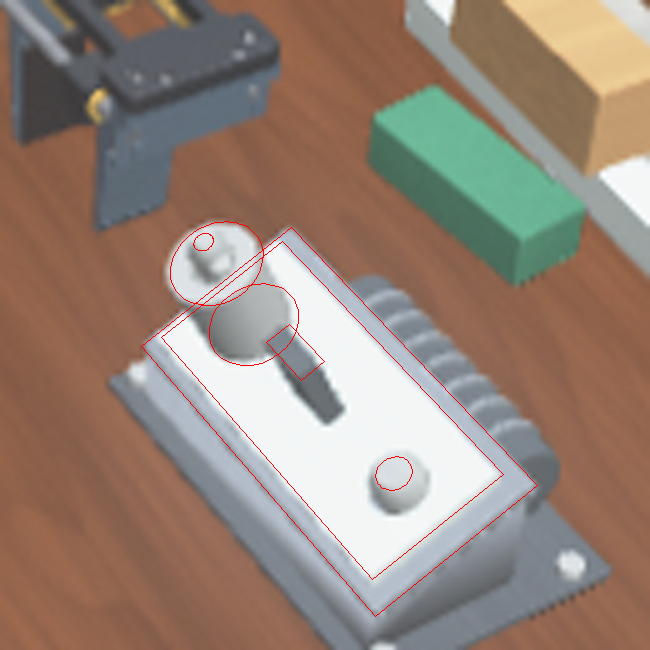

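View pics/ov_w37.png

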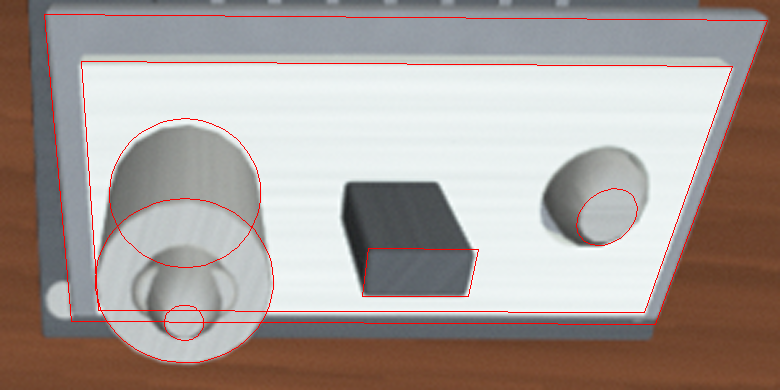

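The model of the seated cover and sleeve matches both pictures to within 1–2 mm, so I'm handing the job in.

```bash
python3 -c "
from workcell import job
print(job.job_done())"
```

```text
the job is handed in; nothing more can be done
None
```

The cover is back on the sloping face over the stud and the post. The sleeve is pushed down the post past the balls and released, and I handed the job in at about 28 s; it gave no verdict.

- **Cover:** I lifted it by the bar and tilted it by pressing its underside on the post tip, because the tool can only point down. I then lowered it along the post axis until it met the face, with 11 N at contact.
- **Sleeve:** I gripped it upright and tilted it to about 27° against the post tip. Pushing it down the post took about 10 N past the balls. The force then dropped to about zero (the click) and rose to about 41 N as the sleeve met the cover.
- **Last checks:** In the side and wrist pictures, the expected outlines of the seated cover, bar and sleeve fit to about 1–2 mm, and both balls stand out above the sleeve. The gripper is clear, with forces near zero. I never worked near the ring or the tin. The tin looks unmoved in the last top view, but the arm hid most of the ring, so I did not measure the ring's position again.
- **Disagreements:** The cameras' positions for the housing differed by up to 6 mm in height and 3 mm along the bench. For the final overlays I shifted it by 1–2 mm for each camera. The first try at tilting the sleeve against the bench failed because it slid, and the cover's bar slipped about 14 mm in the pads while being tilted. Neither affected the final placing as far as the pictures show.

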